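Count four marker spheres on the tilting board and start drying them

ROBOT

A 6-joint arm with a two-finger parallel gripper is mounted at the origin on a cart in front of the work surface, level with it; the furniture and walls round the work are solid. World frame = base frame: x ahead of the robot, y to its left, z up, the work surface at z = 0. Lengths are in m, angles in rad, forces in N, time in s.
With the tool pointing down it reaches from about 0.25 to 0.8 m from the base axis. Payload 3.9 kg.
Tool frame: the origin (TCP) lies midway between the tips of the shut fingers; the grasp point (between the pads) lies 19 mm behind it; y points along the fingers, z is the direction in which the jaws open and shut, and the axes are right-handed (so a half turn about y gives the same grasp; the last joint's range is limited). The gripper opens to 85 mm and grips with 20 to 120 N. Pads are 22 mm wide; open, the fingers measure 114 mm over their backs; the gripper's body (76 mm by 85 mm) begins 54 mm behind the grasp point. The pads swing forward as they close: fully open they stand 13 mm farther back than shut.
Start: joints at [0, 0.26, -0.138, 1.173, 0, 1.571], TCP at [0.525, -0, 0.207] pointing down, gripper open.
Joint ranges: [-2.78, 2.78], [-0.83, 1.72], [-1.28, 1.37], [-1.9, 2.12], [-1.57, 1.48], [-3.14, 3.14]. Speed limits (rad/s): [2.57, 2.57, 3.14, 3.14, 3.14, 3.14].

INTERFACE

Orientations are given as a unit quaternion [w, x, y, z].
In Python, from bench import * gives the robot as it stands. The module is installed in compiled form; this text tells all that it offers.
- The arm moves only by the tool drive_tool, never from a script. Its argument "targets" is a list of rows, each an object with "travel": the shift along the world's x, y, z in mm, a list of three; "dr": the turn, a rotation vector about the world's x, y, z in degrees, a list of three; "grip": the opening in per cent of the stroke, from 0 (shut) to 100 (fully open). In form: [{"travel": [dx, dy, dz], "dr": [rx, ry, rz], "grip": grip}, ...]. A call has 1 to 12 rows; each row shifts and turns the commanded pose from where the row before left it; what a row does not reach is not made up. A row lasts 1/10 s, in which the tool goes at most 50 mm and 8.59 degrees, less where a joint would pass 70% of its speed; a pose out of reach is approached as far as the arm can. A call is refused whole if a number of a shift passes 50 or a number of a turn 8.59, either way. A call with a gripper value outside its range is refused whole. The fingers move at their own pace and stop on an object; the grip force is fixed at half the most. Time passes only in rows, so rows that do not move let the fingers close. It gives the time, the measured TCP pose, the force and the opening at its end, in the units of the state.
- get_obs(): the state, without advancing time (a new reading comes with each control period).
- camera(name): name is "scene" or "side" or "wrist"; returns the picture (480x640x3 uint8, blue, green, red); there is no depth.
- get_calibration(name): a dict with "intrinsics" (3x3 intrinsics, pixels), "D" ([k1, k2, p1, p2, k3] as OpenCV has them; the pictures are not rectified), "R" (3x3) and "t" (3): a world point X has camera coordinates R X + t. Camera axes: x right, y down, z forward; pixel columns grow to the right and rows downward; lengths in m; the calibration is good to about 2 mm. A picture is of the moment at which its call begins: read the wrist's pose just before it. get_calibration takes no time and is no camera call; for the wrist camera it gives the pose at the moment of the call.
- close_job(): hands the job in, once; it reports no verdict.
The state is a dict: "time": time; "joints": joint angles; "joint_velocities": joint speeds; "effort": joint torques, N m; "eef_pos": TCP position; "tcp_rot": TCP orientation; "ft_force": force on the tool from outside, world axes, zero at the start; "wrist_torque": the same for the moment, N m; "gripper_width": finger opening in m.
Only numpy, scipy, OpenCV 4.12 (cv2) and the standard library are available. Lean on these libraries where they do the work, as an engineer would, in place of code of your own. Each camera call takes 0.05 s, during which the arm holds its last target.

TASK

Move all the grey marker spheres from the steel tray into the channel along the front of the tilting counting board, spread out so that each of the four lanes has at least one in front of it, keeping the board tipped towards you while loading. Then raise the board's handle so that a sphere rolls down every lane into its pocket under the clear cover, and lower the handle again so that only those four stay pocketed and the excess rolls back into the channel; leave the board tipped towards you. Last, turn the air valve's lever to the half-open mark, 45 degrees, and leave the laryngoscope, tape roll and airway where they lie.

Things in the scene. Friction and masses are not known exactly. Their poses are not given: they have to be found in the camera images.
- sphere_1: one of 6 to 8 alike matt grey marker spheres (the others are absent), 18 mm across, 10 to 21 g, soft coated: it rolls only on slopes over about 8 degrees and soon stops on the flat. Starts in the steel tray. Origin at its centre.
- sphere_2: one of 6 to 8 alike matt grey marker spheres (the others are absent), 18 mm across, 10 to 21 g, soft coated: it rolls only on slopes over about 8 degrees and soon stops on the flat. Starts in the steel tray. Origin at its centre.
- sphere_3: one of 6 to 8 alike matt grey marker spheres (the others are absent), 18 mm across, 10 to 21 g, soft coated: it rolls only on slopes over about 8 degrees and soon stops on the flat. Starts in the steel tray. Origin at its centre.
- sphere_4: one of 6 to 8 alike matt grey marker spheres (the others are absent), 18 mm across, 10 to 21 g, soft coated: it rolls only on slopes over about 8 degrees and soon stops on the flat. Starts in the steel tray. Origin at its centre.
- sphere_5: one of 6 to 8 alike matt grey marker spheres (the others are absent), 18 mm across, 10 to 21 g, soft coated: it rolls only on slopes over about 8 degrees and soon stops on the flat. Starts in the steel tray. Origin at its centre.
- sphere_6: one of 6 to 8 alike matt grey marker spheres (the others are absent), 18 mm across, 10 to 21 g, soft coated: it rolls only on slopes over about 8 degrees and soon stops on the flat. Starts in the steel tray. Origin at its centre.
- sphere_7: one of 6 to 8 alike matt grey marker spheres (the others are absent), 18 mm across, 10 to 21 g, soft coated: it rolls only on slopes over about 8 degrees and soon stops on the flat. Starts in the steel tray. Origin at its centre.
- sphere_8: one of 6 to 8 alike matt grey marker spheres (the others are absent), 18 mm across, 10 to 21 g, soft coated: it rolls only on slopes over about 8 degrees and soon stops on the flat. Starts in the steel tray. Origin at its centre.
- tray: fixed shallow steel tray, 200 x 130 mm, floor top 4 mm above the worktop, 3 mm wide rim 10 mm high above the worktop. Origin at the centre of its underside, x along its long side.
- board (a joint): tilt of the counting board in rad about a horizontal axle: negative = front edge (channel, handle) low, tipped towards the robot; positive = far edge (pockets) low. Range -0.30 to 0.38; starts between -0.30 and -0.17. The axle is stiff (0.45 N m) and stays where it is left.
- board_axis (a point): middle of the aluminium counting board, on its axle, 90 mm above the worktop. Frame fixed to the board: x from the front (handle) to the far end (pockets), y left along the axle, z up out of the board. Running surface z = 0 from x = -45 to 55 mm, inside width 128 mm. Base plate under it 200 x 190 mm, cheeks at y = -84 and 84 mm, 105 mm high; fixed air pipe at x = 108 mm, 119 mm above the worktop.
- channel (a point): centre of a sphere lying in the middle of the channel against the front wall. Channel, in board_axis axes: x = -85 to -45 mm, y = -64 to 64 mm, floor falling gently to z = -5 mm at the front. Front wall leans outwards, top at x = -96 mm, z = 15 mm; side walls here 12 mm high. No fins in the channel.
- cover (a point): middle of the front edge of the clear cover's top face. It closes the lanes from here (x = 10 mm in board_axis axes) to the far end; underside 34 mm, top 37 mm above the running surface. Three fins 6 mm thick, 12 mm high, from x = -48 mm (y = 0) and x = -15 mm (y = -32, 32 mm) to the end, make four lanes; a sphere in the channel rolls into the lane it lies in front of and stays in it.
- pocket_1 (a point): centre of a sphere seated in the pocket of lane 1 (lane 1 leftmost, lanes 32 mm apart): a recess 6 mm deep and 22 mm long at the far end of the lane, under the clear cover. Holds one sphere, which stays when the board is tipped back; further spheres queue in front of it. Axes as board_axis.
- pocket_2 (a point): centre of a sphere seated in the pocket of lane 2 (lane 1 leftmost, lanes 32 mm apart): a recess 6 mm deep and 22 mm long at the far end of the lane, under the clear cover. Holds one sphere, which stays when the board is tipped back; further spheres queue in front of it. Axes as board_axis.
- pocket_3 (a point): centre of a sphere seated in the pocket of lane 3 (lane 1 leftmost, lanes 32 mm apart): a recess 6 mm deep and 22 mm long at the far end of the lane, under the clear cover. Holds one sphere, which stays when the board is tipped back; further spheres queue in front of it. Axes as board_axis.
- pocket_4 (a point): centre of a sphere seated in the pocket of lane 4 (lane 1 leftmost, lanes 32 mm apart): a recess 6 mm deep and 22 mm long at the far end of the lane, under the clear cover. Holds one sphere, which stays when the board is tipped back; further spheres queue in front of it. Axes as board_axis.
- tilt_handle (a point): middle of the handle bar, a rubber sleeve 14 mm thick and 70 mm long lying along the board's y, 155 mm in front of the axle and 59 mm in front of the front wall's top, free all round. Moves with the board. Axes as board_axis.
- air_valve (a joint): angle of the air valve's lever in rad: 0 = shut, lever pointing away from the board to the stand's right; grows clockwise seen from above; 0.785 = half-open, lever over the long tick of the scale disc; 1.571 = fully open, lever pointing to the stand's front. Starts between 0 and 0.3. Stiff (0.12 N m), stays where it is left.
- valve_axis (a point): point on the upright axis of the air valve, at the right of the board on the same stand, 72 mm above the worktop.
- valve_grip (a point): middle of the black grip of the valve lever, 60 mm from the valve axis: a bar 10 mm thick, 45 mm long (along the lever), from 61 to 83 mm above the worktop. Site's -y points outwards along the lever.
- laryngoscope: bystander: folded laryngoscope, 63 x 126 x 27 mm, black handle. Origin at the centre of its underside.
- tape: bystander: roll of skin tape, 52 mm across, 12 mm high, lying flat. Origin at the centre of its underside.
- airway: bystander: curved green oral airway, 66 x 76 x 12 mm, lying flat. Origin at the centre of its underside.

How it is judged:
On the way, in this order (a step that is already met when the one before it is completed fails the run):
1. every sphere lies in the front channel, with the board tipped towards the robot (value of joint board below -0.12 rad and x of sphere_1 in the frame of board_axis between -0.095 and -0.045 m and y of sphere_1 in the frame of board_axis between -0.064 and 0.064 m and z of sphere_1 in the frame of board_axis between -0.005 and 0.016 m and x of sphere_2 in the frame of board_axis between -0.095 and -0.045 m and y of sphere_2 in the frame of board_axis between -0.064 and 0.064 m and z of sphere_2 in the frame of board_axis between -0.005 and 0.016 m and x of sphere_3 in the frame of board_axis between -0.095 and -0.045 m and y of sphere_3 in the frame of board_axis between -0.064 and 0.064 m and z of sphere_3 in the frame of board_axis between -0.005 and 0.016 m and x of sphere_4 in the frame of board_axis between -0.095 and -0.045 m and y of sphere_4 in the frame of board_axis between -0.064 and 0.064 m and z of sphere_4 in the frame of board_axis between -0.005 and 0.016 m and x of sphere_5 in the frame of board_axis between -0.095 and -0.045 m and y of sphere_5 in the frame of board_axis between -0.064 and 0.064 m and z of sphere_5 in the frame of board_axis between -0.005 and 0.016 m and x of sphere_6 in the frame of board_axis between -0.095 and -0.045 m and y of sphere_6 in the frame of board_axis between -0.064 and 0.064 m and z of sphere_6 in the frame of board_axis between -0.005 and 0.016 m and x of sphere_7 in the frame of board_axis between -0.095 and -0.045 m and y of sphere_7 in the frame of board_axis between -0.064 and 0.064 m and z of sphere_7 in the frame of board_axis between -0.005 and 0.016 m and x of sphere_8 in the frame of board_axis between -0.095 and -0.045 m and y of sphere_8 in the frame of board_axis between -0.064 and 0.064 m and z of sphere_8 in the frame of board_axis between -0.005 and 0.016 m), for 0.3 s.
2. the board is tilted away from the robot and each of the four pockets holds a sphere (value of joint board above 0.15 rad and distance between any of sphere_1, sphere_2, sphere_3, sphere_4, sphere_5, sphere_6, sphere_7, sphere_8 and pocket_1 below 0.008 m and distance between any of sphere_1, sphere_2, sphere_3, sphere_4, sphere_5, sphere_6, sphere_7, sphere_8 and pocket_2 below 0.008 m and distance between any of sphere_1, sphere_2, sphere_3, sphere_4, sphere_5, sphere_6, sphere_7, sphere_8 and pocket_3 below 0.008 m and distance between any of sphere_1, sphere_2, sphere_3, sphere_4, sphere_5, sphere_6, sphere_7, sphere_8 and pocket_4 below 0.008 m), for 0.2 s.
3. the board is tipped back: four spheres pocketed, all others in the channel, air valve still shut (value of joint board below -0.12 rad and distance between any of sphere_1, sphere_2, sphere_3, sphere_4, sphere_5, sphere_6, sphere_7, sphere_8 and pocket_1 below 0.008 m and distance between any of sphere_1, sphere_2, sphere_3, sphere_4, sphere_5, sphere_6, sphere_7, sphere_8 and pocket_2 below 0.008 m and distance between any of sphere_1, sphere_2, sphere_3, sphere_4, sphere_5, sphere_6, sphere_7, sphere_8 and pocket_3 below 0.008 m and distance between any of sphere_1, sphere_2, sphere_3, sphere_4, sphere_5, sphere_6, sphere_7, sphere_8 and pocket_4 below 0.008 m and (distance between sphere_1 and pocket_1 below 0.008 m or distance between sphere_1 and pocket_2 below 0.008 m or distance between sphere_1 and pocket_3 below 0.008 m or distance between sphere_1 and pocket_4 below 0.008 m or (x of sphere_1 in the frame of board_axis between -0.095 and -0.045 m and y of sphere_1 in the frame of board_axis between -0.064 and 0.064 m and z of sphere_1 in the frame of board_axis between -0.005 and 0.016 m)) and (distance between sphere_2 and pocket_1 below 0.008 m or distance between sphere_2 and pocket_2 below 0.008 m or distance between sphere_2 and pocket_3 below 0.008 m or distance between sphere_2 and pocket_4 below 0.008 m or (x of sphere_2 in the frame of board_axis between -0.095 and -0.045 m and y of sphere_2 in the frame of board_axis between -0.064 and 0.064 m and z of sphere_2 in the frame of board_axis between -0.005 and 0.016 m)) and (distance between sphere_3 and pocket_1 below 0.008 m or distance between sphere_3 and pocket_2 below 0.008 m or distance between sphere_3 and pocket_3 below 0.008 m or distance between sphere_3 and pocket_4 below 0.008 m or (x of sphere_3 in the frame of board_axis between -0.095 and -0.045 m and y of sphere_3 in the frame of board_axis between -0.064 and 0.064 m and z of sphere_3 in the frame of board_axis between -0.005 and 0.016 m)) and (distance between sphere_4 and pocket_1 below 0.008 m or distance between sphere_4 and pocket_2 below 0.008 m or distance between sphere_4 and pocket_3 below 0.008 m or distance between sphere_4 and pocket_4 below 0.008 m or (x of sphere_4 in the frame of board_axis between -0.095 and -0.045 m and y of sphere_4 in the frame of board_axis between -0.064 and 0.064 m and z of sphere_4 in the frame of board_axis between -0.005 and 0.016 m)) and (distance between sphere_5 and pocket_1 below 0.008 m or distance between sphere_5 and pocket_2 below 0.008 m or distance between sphere_5 and pocket_3 below 0.008 m or distance between sphere_5 and pocket_4 below 0.008 m or (x of sphere_5 in the frame of board_axis between -0.095 and -0.045 m and y of sphere_5 in the frame of board_axis between -0.064 and 0.064 m and z of sphere_5 in the frame of board_axis between -0.005 and 0.016 m)) and (distance between sphere_6 and pocket_1 below 0.008 m or distance between sphere_6 and pocket_2 below 0.008 m or distance between sphere_6 and pocket_3 below 0.008 m or distance between sphere_6 and pocket_4 below 0.008 m or (x of sphere_6 in the frame of board_axis between -0.095 and -0.045 m and y of sphere_6 in the frame of board_axis between -0.064 and 0.064 m and z of sphere_6 in the frame of board_axis between -0.005 and 0.016 m)) and (distance between sphere_7 and pocket_1 below 0.008 m or distance between sphere_7 and pocket_2 below 0.008 m or distance between sphere_7 and pocket_3 below 0.008 m or distance between sphere_7 and pocket_4 below 0.008 m or (x of sphere_7 in the frame of board_axis between -0.095 and -0.045 m and y of sphere_7 in the frame of board_axis between -0.064 and 0.064 m and z of sphere_7 in the frame of board_axis between -0.005 and 0.016 m)) and (distance between sphere_8 and pocket_1 below 0.008 m or distance between sphere_8 and pocket_2 below 0.008 m or distance between sphere_8 and pocket_3 below 0.008 m or distance between sphere_8 and pocket_4 below 0.008 m or (x of sphere_8 in the frame of board_axis between -0.095 and -0.045 m and y of sphere_8 in the frame of board_axis between -0.064 and 0.064 m and z of sphere_8 in the frame of board_axis between -0.005 and 0.016 m)) and value of joint air_valve below 0.45 rad), for 0.3 s.
At the end, for the whole second after the job is handed in: The board is tipped towards the robot (joint below -0.12 rad), each of the four pockets holds one sphere (centre within 8 mm of its pocket site), every other sphere lies at rest in the front channel, and the air valve stands at 45 degrees, within 6 degrees (value of joint board below -0.12 rad and distance between any of sphere_1, sphere_2, sphere_3, sphere_4, sphere_5, sphere_6, sphere_7, sphere_8 and pocket_1 below 0.008 m and distance between any of sphere_1, sphere_2, sphere_3, sphere_4, sphere_5, sphere_6, sphere_7, sphere_8 and pocket_2 below 0.008 m and distance between any of sphere_1, sphere_2, sphere_3, sphere_4, sphere_5, sphere_6, sphere_7, sphere_8 and pocket_3 below 0.008 m and distance between any of sphere_1, sphere_2, sphere_3, sphere_4, sphere_5, sphere_6, sphere_7, sphere_8 and pocket_4 below 0.008 m and (distance between sphere_1 and pocket_1 below 0.008 m or distance between sphere_1 and pocket_2 below 0.008 m or distance between sphere_1 and pocket_3 below 0.008 m or distance between sphere_1 and pocket_4 below 0.008 m or (x of sphere_1 in the frame of board_axis between -0.095 and -0.045 m and y of sphere_1 in the frame of board_axis between -0.064 and 0.064 m and z of sphere_1 in the frame of board_axis between -0.005 and 0.016 m)) and (distance between sphere_2 and pocket_1 below 0.008 m or distance between sphere_2 and pocket_2 below 0.008 m or distance between sphere_2 and pocket_3 below 0.008 m or distance between sphere_2 and pocket_4 below 0.008 m or (x of sphere_2 in the frame of board_axis between -0.095 and -0.045 m and y of sphere_2 in the frame of board_axis between -0.064 and 0.064 m and z of sphere_2 in the frame of board_axis between -0.005 and 0.016 m)) and (distance between sphere_3 and pocket_1 below 0.008 m or distance between sphere_3 and pocket_2 below 0.008 m or distance between sphere_3 and pocket_3 below 0.008 m or distance between sphere_3 and pocket_4 below 0.008 m or (x of sphere_3 in the frame of board_axis between -0.095 and -0.045 m and y of sphere_3 in the frame of board_axis between -0.064 and 0.064 m and z of sphere_3 in the frame of board_axis between -0.005 and 0.016 m)) and (distance between sphere_4 and pocket_1 below 0.008 m or distance between sphere_4 and pocket_2 below 0.008 m or distance between sphere_4 and pocket_3 below 0.008 m or distance between sphere_4 and pocket_4 below 0.008 m or (x of sphere_4 in the frame of board_axis between -0.095 and -0.045 m and y of sphere_4 in the frame of board_axis between -0.064 and 0.064 m and z of sphere_4 in the frame of board_axis between -0.005 and 0.016 m)) and (distance between sphere_5 and pocket_1 below 0.008 m or distance between sphere_5 and pocket_2 below 0.008 m or distance between sphere_5 and pocket_3 below 0.008 m or distance between sphere_5 and pocket_4 below 0.008 m or (x of sphere_5 in the frame of board_axis between -0.095 and -0.045 m and y of sphere_5 in the frame of board_axis between -0.064 and 0.064 m and z of sphere_5 in the frame of board_axis between -0.005 and 0.016 m)) and (distance between sphere_6 and pocket_1 below 0.008 m or distance between sphere_6 and pocket_2 below 0.008 m or distance between sphere_6 and pocket_3 below 0.008 m or distance between sphere_6 and pocket_4 below 0.008 m or (x of sphere_6 in the frame of board_axis between -0.095 and -0.045 m and y of sphere_6 in the frame of board_axis between -0.064 and 0.064 m and z of sphere_6 in the frame of board_axis between -0.005 and 0.016 m)) and (distance between sphere_7 and pocket_1 below 0.008 m or distance between sphere_7 and pocket_2 below 0.008 m or distance between sphere_7 and pocket_3 below 0.008 m or distance between sphere_7 and pocket_4 below 0.008 m or (x of sphere_7 in the frame of board_axis between -0.095 and -0.045 m and y of sphere_7 in the frame of board_axis between -0.064 and 0.064 m and z of sphere_7 in the frame of board_axis between -0.005 and 0.016 m)) and (distance between sphere_8 and pocket_1 below 0.008 m or distance between sphere_8 and pocket_2 below 0.008 m or distance between sphere_8 and pocket_3 below 0.008 m or distance between sphere_8 and pocket_4 below 0.008 m or (x of sphere_8 in the frame of board_axis between -0.095 and -0.045 m and y of sphere_8 in the frame of board_axis between -0.064 and 0.064 m and z of sphere_8 in the frame of board_axis between -0.005 and 0.016 m)) and value of joint air_valve between 0.68 and 0.89 rad and linear speed of each of sphere_1, sphere_2, sphere_3, sphere_4, sphere_5, sphere_6, sphere_7, sphere_8 below 0.03 m/s); the robot touches nothing.
It fails at once if the laryngoscope is pushed more than 4 cm (distance of laryngoscope from where it was at the start of the episode above 0.04 m).
It fails at once if the tape is pushed more than 4 cm (distance of tape from where it was at the start of the episode above 0.04 m).
It fails at once if the airway is pushed more than 4 cm (distance of airway from where it was at the start of the episode above 0.04 m).
Of sphere_1, sphere_2, sphere_3, sphere_4, sphere_5, sphere_6, sphere_7, sphere_8 only 6 to 8 are there at a start; the rules pass over those that are not, and their reading is None.
At some moment in a run one of sphere_1, sphere_2, sphere_3, sphere_4, sphere_5, sphere_6, sphere_7, sphere_8 may be knocked a few centimetres aside while the robot is not near it.
Once in a run the grip may slacken for a moment while it holds something.
It also fails if it takes over 210 s, if anything falls off the work surface, if the arm or the gripper's body presses on something with over 40 N, if the wrist force passes 120 N, or if a joint passes its speed limit or range.

## Working session

There is one attempt and no reset: what is moved stays moved. The work goes in short steps, Python scripts to look and compute and a tool call to move; the robot and the scene stay as the last step left them, time stands still between calls to the robot, and variables do not carry over. Pictures are saved under pics/ and viewed, and the job is handed in when it is done.

Besides the shell and the picture viewer there is one more tool, called after "Request:" by a JSON object that holds its "api" and its "payload". drive_tool: Moves the arm, as the interface text tells. Its arguments: {"type":"object","properties":{"targets":{"type":"array","items":{"type":"object","properties":{"travel":{"type":"array","items":{"type":"number"}},"dr":{"type":"array","items":{"type":"number"}},"grip":{"type":"number"}}}}},"required":["targets"]}

```bash
mkdir -p pics; ls
python3 - <<'E'
from bench import *
import cv2
for n in ("scene","side","wrist"):
    c=get_calibration(n); print(n,c)
    cv2.imwrite(f"pics/{n}0.png",camera(n))
print(get_obs())
E
```

```text
pics
scene {'intrinsics': array([[618.1146646 ,   0.        , 319.09078469],
       [  0.        , 618.1146646 , 238.10955259],
       [  0.        ,   0.        ,   1.        ]]), 'D': array([-0.11715363,  0.        ,  0.        ,  0.        ,  0.        ]), 'R': array([[ 0.45221194, -0.89173175,  0.01785606],
       [-0.68812232, -0.36155532, -0.62909889],
       [ 0.56744341,  0.27219888, -0.77712016]]), 't': array([-0.3133326 ,  0.40973084,  0.95281538])}
side {'intrinsics': array([[483.33701179,   0.        , 318.73905889],
       [  0.        , 483.33701179, 249.84157283],
       [  0.        ,   0.        ,   1.        ]]), 'D': array([-0.00566259,  0.        ,  0.        ,  0.        ,  0.        ]), 'R': array([[-0.94989726, -0.31188409, -0.02057927],
       [-0.08719644,  0.32764729, -0.94076779],
       [ 0.30015325, -0.89183831, -0.33842645]]), 't': array([0.49617682, 0.18752672, 0.70958011])}
wrist {'intrinsics': array([[429.85432937,   0.        , 324.16029382],
       [  0.        , 429.85432937, 236.44356652],
       [  0.        ,   0.        ,   1.        ]]), 'D': 
[... 298 characters left out ...]
  0.37768327])}
{'time': 0.15, 'joints': array([ 3.18772340e-05,  2.60545876e-01, -1.39078437e-01,  1.17267960e+00,
       -2.10829726e-05,  1.57083470e+00]), 'joint_velocities': array([-0.00037441, -0.00091157,  0.00342438, -0.00050581, -0.00029155,
        0.00015619]), 'effort': array([-3.64596281e-05, -4.06005156e+01,  2.54166770e+01,  1.26235068e-02,
       -2.58195018e-05, -1.05726747e-05]), 'eef_pos': array([5.24445640e-01, 9.44425083e-06, 2.06047289e-01]), 'tcp_rot': array([-0.49961606,  0.50038042, -0.50037309,  0.49962987]), 'ft_force': array([-0.54976383,  0.23095701, -0.35838872]), 'wrist_torque': array([ 0.00502659, -0.05964482, -0.02726294]), 'gripper_width': 0.085715136978108}
```

View pics/scene0.png

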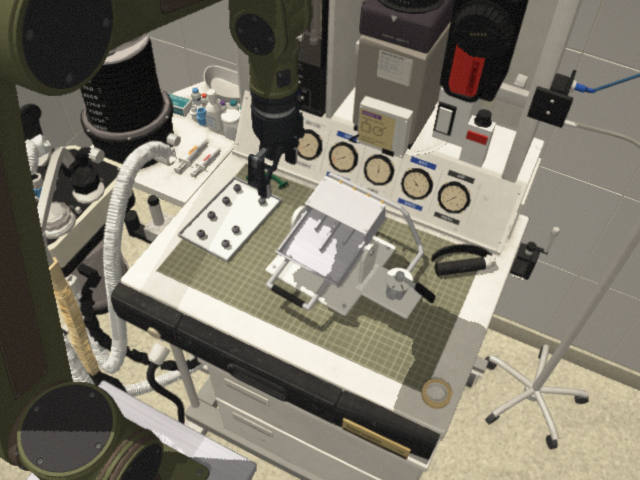

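View pics/side0.png

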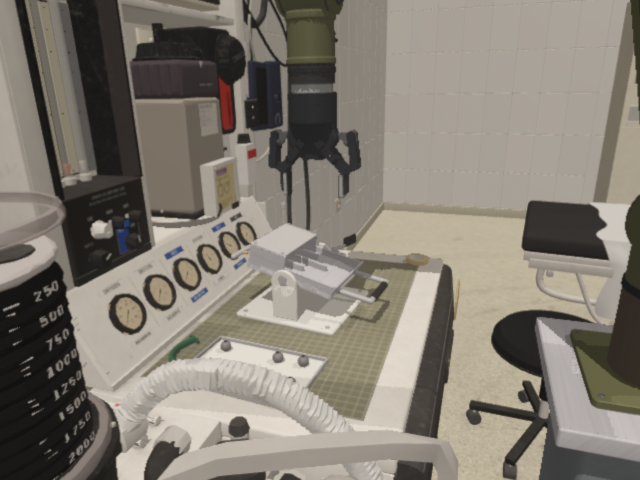

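View pics/wrist0.png

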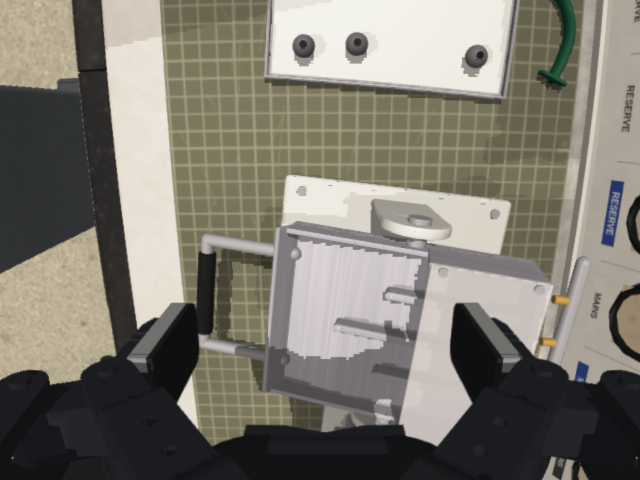

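```bash
cat > h.py <<'E'
from bench import *
import cv2, numpy as np
def ray(cal,u,v):
    p=cv2.undistortPoints(np.array([[[u,v]]],float),cal["intrinsics"],cal["D"])[0,0]
    d=cal["R"].T@np.array([p[0],p[1],1.]); o=-cal["R"].T@cal["t"]; return o,d
def pz(cal,u,v,z):
    o,d=ray(cal,u,v); s=(z-o[2])/d[2]; return o+s*d
def proj(cal,X):
    X=np.atleast_2d(X).astype(float)
    return cv2.projectPoints(X,cv2.Rodrigues(cal["R"])[0],cal["t"],cal["intrinsics"],cal["D"])[0][:,0]
def crop(im,x0,y0,x1,y1,s,name):
    c=cv2.resize(im[y0:y1,x0:x1],None,fx=s,fy=s,interpolation=cv2.INTER_CUBIC); cv2.imwrite("pics/"+name,c)
E
python3 - <<'E'
from h import *
im=cv2.imread("pics/scene0.png"); crop(im,170,160,310,260,5.5,"s_tray.png"); crop(im,260,170,450,312,4.2,"s_board.png")
im=cv2.imread("pics/wrist0.png"); crop(im,180,160,580,430,2,"w_board.png")
w=get_calibration("wrist");s=get_calibration("scene")
for p in [(303,45),(357,43),(477,56)]: print(pz(w,*p,0.013))
for p in [(203,233),(213,214),(225,243),(235,229),(224,200),(237,186)]: print(pz(s,*p,0.013))
E
```

```text
[0.50703862 0.12380857 0.013     ]
[0.54943585 0.12530955 0.013     ]
[0.64555695 0.1170368  0.013     ]
[0.50647529 0.17602974 0.013     ]
[0.56025258 0.18632504 0.013     ]
[0.5052987  0.12122506 0.013     ]
[0.54664882 0.12277666 0.013     ]
[0.6053356  0.18729985 0.013     ]
[0.65425943 0.18443505 0.013     ]
```

View pics/s_tray.png

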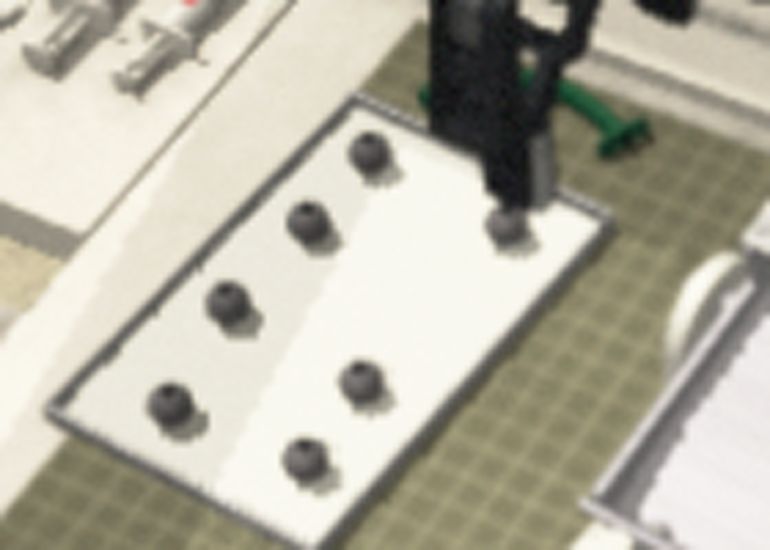

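View pics/s_board.png

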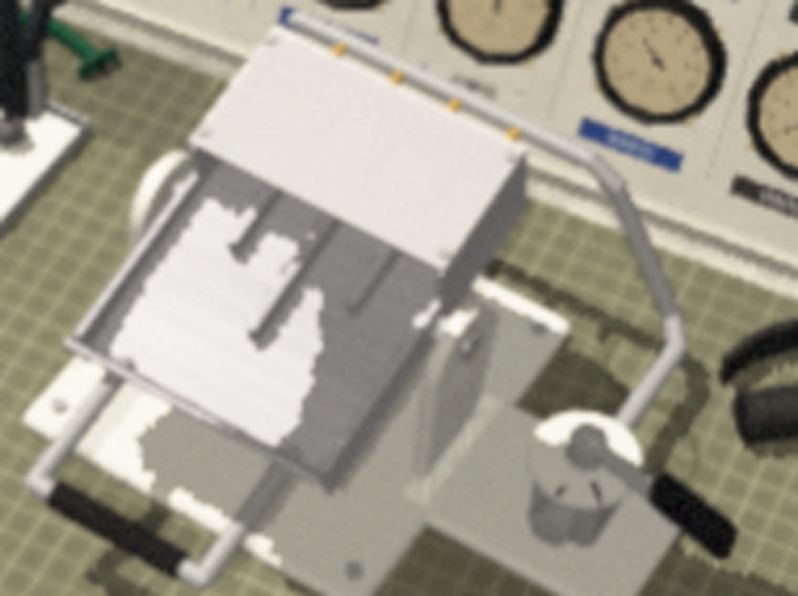

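View pics/w_board.png

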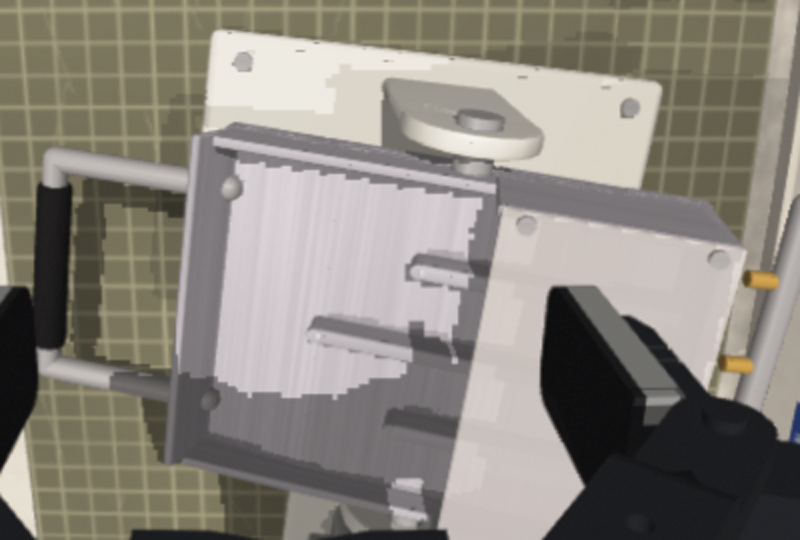

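Request:
{"api": "drive_tool", "payload": {"targets": [{"travel": [20, 40, 0], "dr": [0, 0, 0], "grip": 60}, {"travel": [20, 40, 0], "dr": [0, 0, 0], "grip": 60}, {"travel": [0, 40, 0], "dr": [0, 0, 0], "grip": 60}, {"travel": [0, 0, 0], "dr": [0, 0, 0], "grip": 60}]}}

```text
time: 0.55
eef_pos: [0.5652, 0.1243, 0.2059]
tcp_rot: [0.502, -0.501, 0.499, -0.498]
ft_force: [-0.7, -0.3, 0.4]
gripper_width: 0.0512
```

Run:
```python
from h import *
w=get_calibration("wrist"); im=camera("wrist"); cv2.imwrite("pics/wrist1.png",im)
np.savez("w1.npz",**w); cv2.imwrite("pics/scene1.png",camera("scene")); print(get_obs()["eef_pos"],get_obs()["gripper_width"])
```

```text
[0.56452913 0.12063494 0.20608825] 0.05152304954281916
```

View pics/wrist1.png

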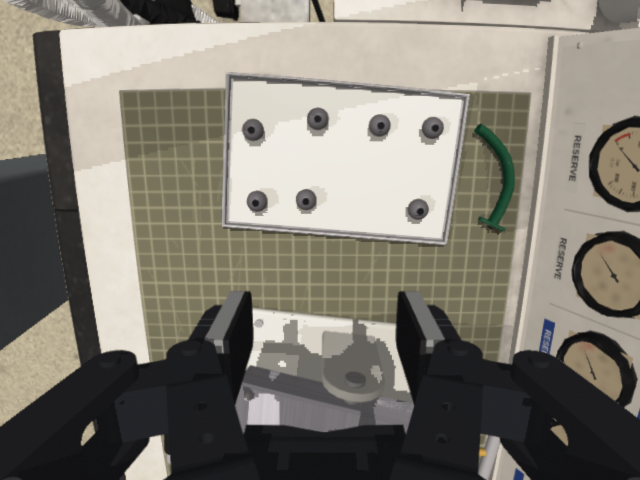

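View pics/scene1.png

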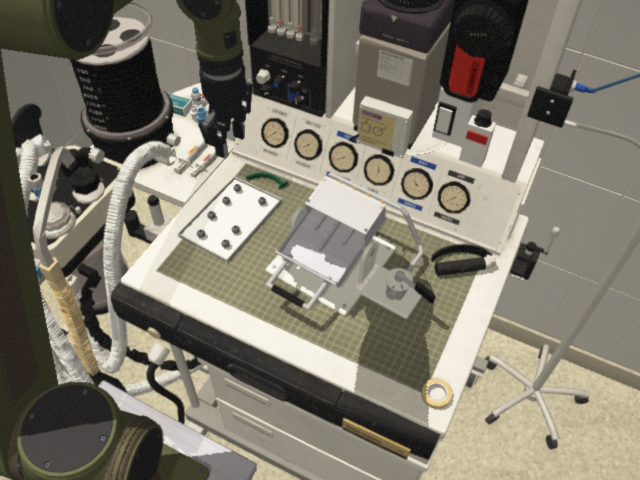

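```bash
cat > sph.py <<'E'
from h import *
def blobs(im,x0,y0,x1,y1,thr=110,amin=80,amax=900):
    g=cv2.cvtColor(im,cv2.COLOR_BGR2GRAY); m=np.zeros_like(g); m[y0:y1,x0:x1]=(g[y0:y1,x0:x1]<thr)*255
    n,l,s,c=cv2.connectedComponentsWithStats(m)
    return [(c[i],s[i,4]) for i in range(1,n) if amin<s[i,4]<amax]
E
python3 - <<'E'
from sph import *
from scipy.optimize import least_squares
im=cv2.imread("pics/wrist1.png"); w=dict(np.load("w1.npz"))
for c,a in blobs(im,232,85,460,225): print(c.round(1),a,pz(w,*c,0.013).round(4))
# board fit from wrist0
w0=dict(intrinsics=w["intrinsics"],D=w["D"],R=np.array([[ 9.99998128e-01, -1.01399121e-03, -1.64785475e-03],[-5.35395467e-04, -9.63436257e-01,  2.67937104e-01],[-1.85928888e-03, -2.67935720e-01, -9.63434997e-01]]),t=np.array([-0.52336351, -0.03426556,  0.37768327]))
np.savez("w0.npz",**w0)
P=np.array([[-48,0,12],[-15,32,12],[-15,-32,12],[10,64,37]],float)/1e3
U=np.array([[336,321],[386,292],[374,368],[430,252]],float)
def X(p,P):
    x,y,psi,th=p
    c,s=np.cos(th),np.sin(th); Ry=np.array([[c,0,s],[0,1,0],[-s,0,c]])
    c,s=np.cos(psi),np.sin(psi); Rz=np.array([[c,-s,0],[s,c,0],[0,0,1]])
    return P@(Rz@Ry).T+[x,y,.09]
f=lambda p:(proj(w0,X(p,P))-U).ravel()
r=least_squares(f,[.53,0,-.1,-.2]); print(r.x,r.fun.round(1))
b0=pz(w0,286,176,.005);b1=pz(w0,510,202,.005);print(b0,b1,b1-b0,np.arctan2(*(b1-b0)[1::-1]))
Q=np.array([[-155,35,0],[-155,-35,0],[-96,64,15],[-96,-64,15],[-96,67,15]])/1e3
print(proj(w0,X(r.x,Q)).round(0))
E
```

```text
[374.9  88.7] 340 [0.6047 0.2154 0.013 ]
[317.5 119. ] 352 [0.5587 0.1913 0.013 ]
[379.3 126.1] 320 [0.6091 0.186  0.013 ]
[432.1 128.6] 308 [0.6527 0.1846 0.013 ]
[253. 130.] 360 [0.5059 0.1825 0.013 ]
[257.3 201.6] 289 [0.5076 0.1229 0.013 ]
[306.1 200. ] 282 [0.5491 0.1244 0.013 ]
[417.5 209.7] 281 [0.6444 0.1165 0.013 ]
[ 0.58009202 -0.07648645 -0.06028265 -0.17805859] [-1.5  1.1 -0.8 -5.9  2.2 -0.4  0.2  4.6]
[0.4907459  0.01922396 0.005     ] [ 0.68739083 -0.00300409  0.005     ] [ 0.19664493 -0.02222805  0.        ] -0.11255870071997383
[[202. 254.]
 [204. 336.]
 [271. 230.]
 [267. 390.]
 [271. 226.]]
```

Request:
{"api": "drive_tool", "payload": {"targets": [{"travel": [-15, -45, 10], "dr": [0, 0, 0], "grip": 60}, {"travel": [-15, -45, 10], "dr": [0, 0, 0], "grip": 60}, {"travel": [-15, -45, 10], "dr": [0, 0, 0], "grip": 60}, {"travel": [-15, -45, 10], "dr": [0, 0, 0], "grip": 60}, {"travel": [0, -45, 10], "dr": [0, 0, 0], "grip": 60}, {"travel": [0, -45, 10], "dr": [0, 0, 0], "grip": 60}, {"travel": [0, 0, 0], "dr": [0, 0, 0], "grip": 60}, {"travel": [0, 0, 0], "dr": [0, 0, 0], "grip": 60}, {"travel": [0, 0, 0], "dr": [0, 0, 0], "grip": 60}]}}

```text
time: 1.55
eef_pos: [0.5042, -0.1498, 0.2663]
tcp_rot: [0.5, -0.5, 0.501, -0.5]
ft_force: [0.0, -0.4, -0.3]
gripper_width: 0.0511
```

Run:
```python
from h import *
w=get_calibration("wrist"); im=camera("wrist"); cv2.imwrite("pics/wrist2.png",im)
np.savez("w2.npz",**w); print(get_obs()["eef_pos"],get_obs()["gripper_width"])
crop(im,140,60,500,330,2.2,"w2b.png")
```

```text
[ 0.50432523 -0.14928752  0.26628462] 0.05105831277998599
```

View pics/wrist2.png

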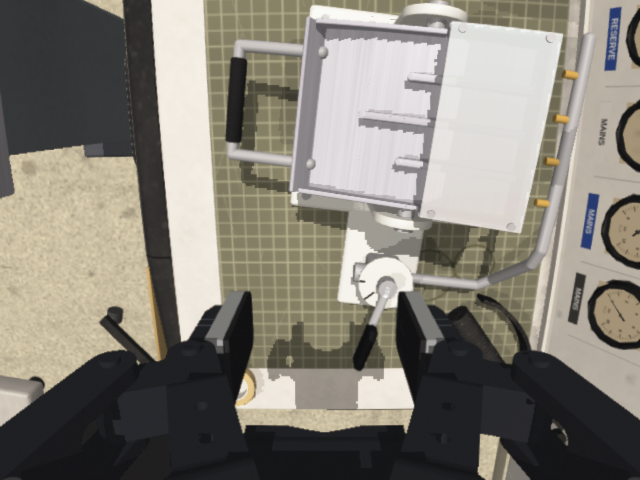

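View pics/w2b.png

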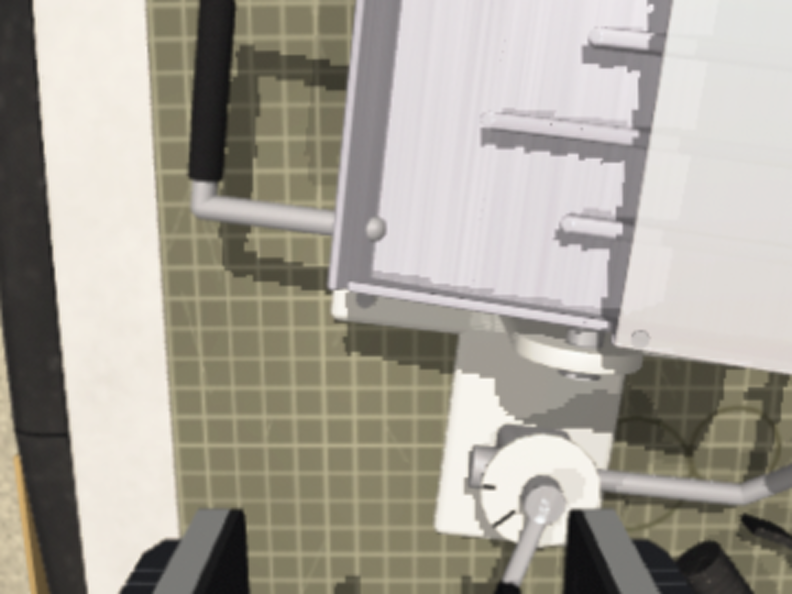

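Run:
```python
from h import *
im=cv2.imread("pics/wrist2.png"); crop(im,210,0,470,200,3,"w2c.png"); crop(im,400,0,580,240,2.4,"w2d.png")
```

```text
(no output)
```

View pics/w2c.png

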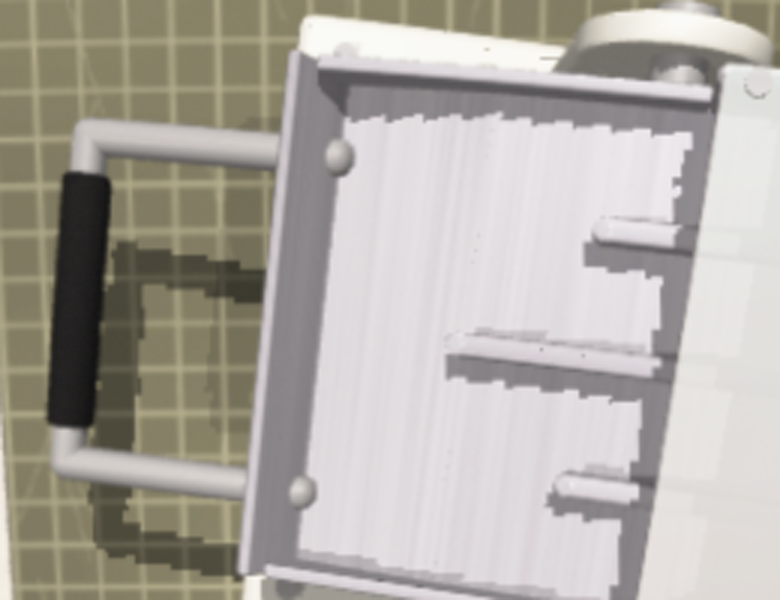

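View pics/w2d.png

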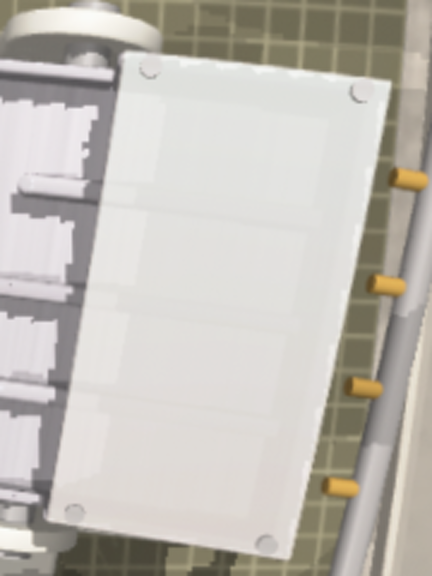

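```bash
cat > fit.py <<'E'
from h import *
from scipy.optimize import least_squares
def BR(psi,th):
    c,s=np.cos(th),np.sin(th); Ry=np.array([[c,0,s],[0,1,0],[-s,0,c]])
    c,s=np.cos(psi),np.sin(psi); Rz=np.array([[c,-s,0],[s,c,0],[0,0,1]]); return Rz@Ry
def X(p,P): return np.asarray(P)@BR(p[2],p[3]).T+[p[0],p[1],.09]
E
python3 - <<'E'
from fit import *
w=dict(np.load("w2.npz"))
U=np.array([[360,114],[408.3,77],[396,160.7],[450,22],[420,215.8],[562.5,33.3],[520.8,232],[307.3,17.3],[290.7,191.7],[239.3,57.7],[233.3,142.3]])
def P(q):
    yc,xe,yw,zh=q
    return np.array([[-.048,0,.012],[-.015,.032,.012],[-.015,-.032,.012],[.01,yc,.037],[.01,-yc,.037],[xe,yc,.037],[xe,-yc,.037],[-.096,yw,.015],[-.096,-yw,.015],[-.155,.035,zh],[-.155,-.035,zh]])
f=lambda p:(proj(w,X(p,P(p[4:])))-U).ravel()
r=least_squares(f,[.58,-.08,-.1,-.2,.066,.08,.066,0],loss='soft_l1',f_scale=1.5); print(r.x.round(4)); print(f(r.x).reshape(-1,2).round(1))
J=r.jac; print(np.sqrt(np.diag(np.linalg.inv(J.T@J))).round(4))
p=r.x; np.save("board.npy",p[:4])
for nm,q in dict(L1=[-.075,.048,.007],L2=[-.075,.016,.007],L3=[-.075,-.016,.007],L4=[-.075,-.048,.007],handle=[-.155,0,p[7]],coverfront=[.01,0,.037],wall=[-.096,0,.015]).items(): print(nm,X(p,[q])[0].round(4))
# valve
g=[pz(w,366,347,.083),pz(w,387,287,.083),pz(w,358,366,.083),pz(w,372,330,.083)]
for a in g: print("valve",a.round(4))
E
```

```text
[ 0.5797 -0.0848 -0.1123 -0.2482  0.0665  0.0816  0.0677  0.0054]
[[-0.8  0.1]
 [-0.1 -1.4]
 [-0.4  0.5]
 [ 0.9 -0.1]
 [-0.4 -0.2]
 [-0.   0.2]
 [ 0.   0.1]
 [ 0.6 -0.1]
 [ 0.4 -0.2]
 [-0.2  0.4]
 [ 0.1  0.6]]
[0.0004 0.0002 0.0025 0.0146 0.0004 0.0006 0.0006 0.0029]
L1 [ 0.5111 -0.0288  0.0784]
L2 [ 0.5076 -0.0606  0.0784]
L3 [ 0.504  -0.0924  0.0784]
L4 [ 0.5004 -0.1242  0.0784]
handle [ 0.4291 -0.0679  0.0571]
coverfront [ 0.5803 -0.0849  0.1283]
wall [ 0.4836 -0.074   0.081 ]
valve [ 0.5414 -0.2844  0.083 ]
valve [ 0.5582 -0.2252  0.083 ]
valve [ 0.5346 -0.3043  0.083 ]
valve [ 0.5464 -0.267   0.083 ]
```

Request:
{"api": "drive_tool", "payload": {"targets": [{"travel": [0, 45, -10], "dr": [0, 0, -6.4], "grip": 38}, {"travel": [0, 45, -20], "dr": [0, 0, 0], "grip": 38}, {"travel": [0, 45, -20], "dr": [0, 0, 0], "grip": 38}, {"travel": [0, 45, -20], "dr": [0, 0, 0], "grip": 38}, {"travel": [3, 45, -20], "dr": [0, 0, 0], "grip": 38}, {"travel": [0, 47, -30], "dr": [0, 0, 0], "grip": 38}, {"travel": [0, 0, -45], "dr": [0, 0, 0], "grip": 38}, {"travel": [0, 0, -45], "dr": [0, 0, 0], "grip": 38}, {"travel": [0, 0, 0], "dr": [0, 0, 0], "grip": 38}, {"travel": [0, 0, 0], "dr": [0, 0, 0], "grip": 38}, {"travel": [0, 0, 0], "dr": [0, 0, 0], "grip": 38}]}}

```text
time: 2.7
eef_pos: [0.5098, 0.1178, 0.0621]
tcp_rot: [-0.473, 0.47, -0.526, 0.528]
ft_force: [0.7, -0.2, 0.1]
gripper_width: 0.0327
```

Run:
```python
from h import *
w=get_calibration("wrist"); im=camera("wrist"); cv2.imwrite("pics/wrist3.png",im); print(get_obs()["eef_pos"],get_obs()["gripper_width"])
```

```text
[0.51028307 0.1177277  0.06237336] 0.032217490761264976
```

View pics/wrist3.png

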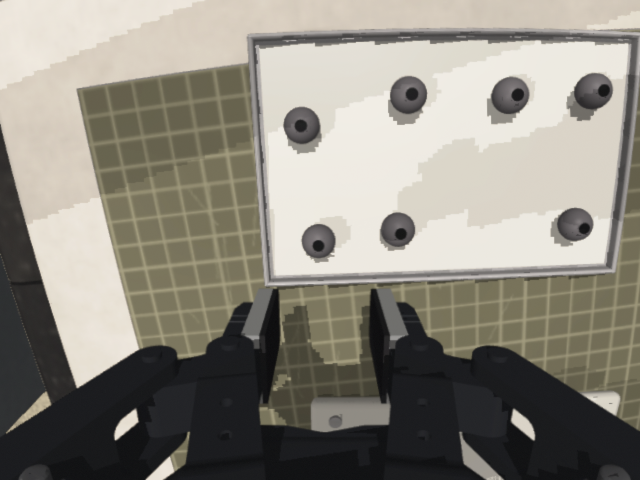

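Run:
```python
from sph import *
w=get_calibration("wrist"); im=cv2.imread("pics/wrist3.png")
for c in [(318,240),(397,229),(574,224),(302,125),(408,94),(510,95),(592,90)]: print(c,pz(w,*c,.013).round(4))
```

```text
(318, 240) [0.5074 0.1239 0.013 ]
(397, 229) [0.5489 0.1251 0.013 ]
(574, 224) [0.6446 0.1171 0.013 ]
(302, 125) [0.5064 0.1828 0.013 ]
(408, 94) [0.5591 0.1918 0.013 ]
(510, 95) [0.6096 0.1867 0.013 ]
(592, 90) [0.6526 0.1858 0.013 ]
```

Request:
{"api": "drive_tool", "payload": {"targets": [{"travel": [-2.5, 5, 0], "dr": [0, 0, 0], "grip": 38}, {"travel": [0, 0, -30], "dr": [0, 0, 0], "grip": 38}, {"travel": [0, 0, -20], "dr": [0, 0, 0], "grip": 38}, {"travel": [0, 0, -7], "dr": [0, 0, 0], "grip": 38}, {"travel": [0, 0, 0], "dr": [0, 0, 0], "grip": 38}, {"travel": [0, 0, 0], "dr": [0, 0, 0], "grip": 38}, {"travel": [0, 0, 0], "dr": [0, 0, 0], "grip": 38}]}}

```text
time: 3.45
eef_pos: [0.5068, 0.1224, 0.0041]
tcp_rot: [-0.472, 0.47, -0.527, 0.528]
ft_force: [-1.1, -0.0, -0.0]
gripper_width: 0.0324
```

Run:
```python
from sph import *
cv2.imwrite("pics/wrist4.png",camera("wrist")); cv2.imwrite("pics/side4.png",camera("side")); print(get_obs()["eef_pos"])
```

```text
[0.50648243 0.12238239 0.00381467]
```

View pics/wrist4.png

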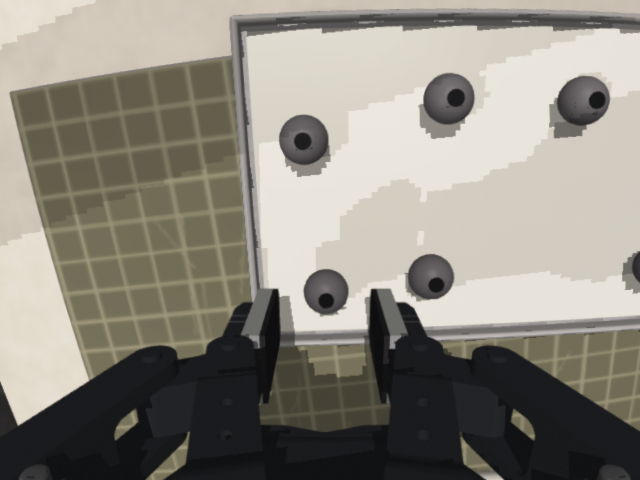

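Run:
```python
from sph import *
w=get_calibration("wrist")
print(proj(w,[get_obs()["eef_pos"],[.5075,.1235,.013],[.5065,.1224,.013],[.4915,.1124,.010],[.4905,.1334,.010]]))
print(pz(w,326,292,.013))
```

```text
[[325.68561952 285.94539149]
 [328.06166443 291.84809463]
 [325.85045778 294.67848775]
 [292.13397679 317.98472496]
 [282.52146686 270.3136248 ]]
[0.50668578 0.12352804 0.013     ]
```

View pics/side4.png

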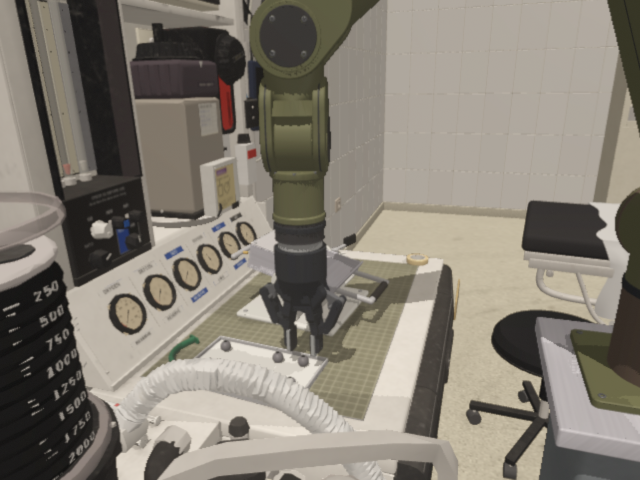

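Request:
{"api": "drive_tool", "payload": {"targets": [{"travel": [0, 1, 1], "dr": [0, 0, 0], "grip": 10}, {"travel": [0, 0, 0], "dr": [0, 0, 0], "grip": 10}, {"travel": [0, 0, 0], "dr": [0, 0, 0], "grip": 10}, {"travel": [0, 0, 0], "dr": [0, 0, 0], "grip": 10}, {"travel": [0, 0, 0], "dr": [0, 0, 0], "grip": 10}, {"travel": [0, 0, 20], "dr": [0, 0, 0], "grip": 10}, {"travel": [0, 0, 40], "dr": [0, 0, 0], "grip": 10}, {"travel": [0, 0, 40], "dr": [0, 0, 0], "grip": 10}, {"travel": [0, 0, 40], "dr": [0, 0, 0], "grip": 10}, {"travel": [0, 0, 0], "dr": [0, 0, 0], "grip": 10}]}}

```text
time: 4.55
eef_pos: [0.5097, 0.1242, 0.1495]
tcp_rot: [-0.475, 0.468, -0.525, 0.529]
ft_force: [0.7, -0.1, 0.8]
gripper_width: 0.0085
```

Run:
```python
from sph import *
cv2.imwrite("pics/wrist5.png",camera("wrist")); print(get_obs()["eef_pos"],get_obs()["gripper_width"])
```

```text
[0.50805352 0.12376652 0.14678457] 0.008525945157897405
```

View pics/wrist5.png

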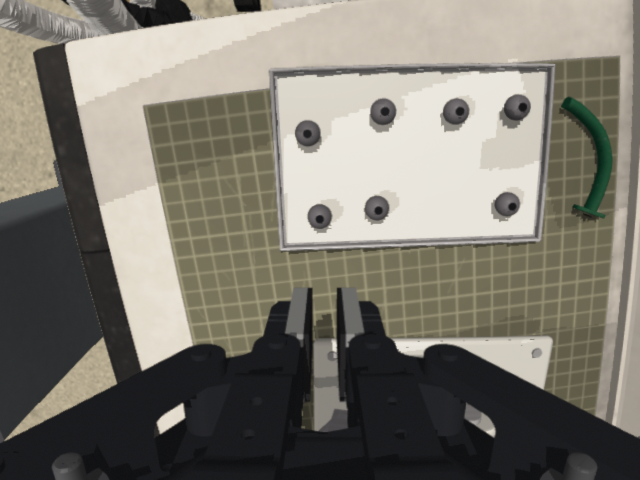

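Run:
```python
from sph import *
im=cv2.imread("pics/wrist4.png"); crop(im,220,260,420,410,4,"w4c.png")
im=cv2.imread("pics/wrist5.png"); crop(im,240,260,400,380,5,"w5c.png")
w=get_calibration("wrist"); print([pz(w,*c,.013).round(4) for c in [(319,216),(377,208)]])
```

```text
[array([0.5046, 0.1238, 0.013 ]), array([0.5464, 0.1249, 0.013 ])]
```

View pics/w4c.png

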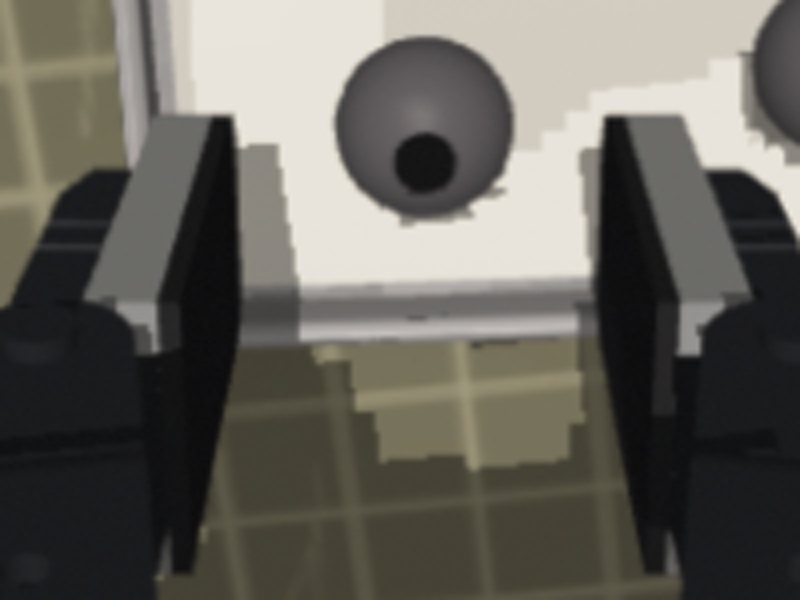

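View pics/w5c.png

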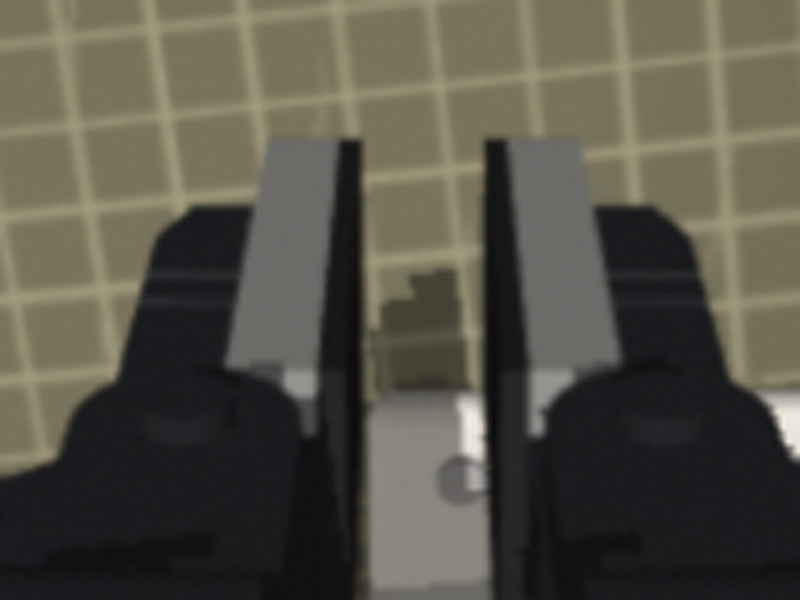

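Run:
```python
from sph import *
s=get_calibration("side"); im=cv2.imread("pics/side4.png"); crop(im,240,300,360,400,6,"s4c.png")
print(proj(s,[[.5065,.1224,z] for z in (.004,.013,.03)]+[[.4903,.1334,.03],[.5227,.1334,.03],[.4903,.1334,.008],[.5227,.1334,.008]]))
```

```text
[[303.81253407 365.44420823]
 [303.63171216 360.44899297]
 [303.2861357  350.90063932]
 [310.91577024 356.2677092 ]
 [290.85016482 353.01254442]
 [311.29313608 368.78691602]
 [291.4244644  365.40132498]]
```

View pics/s4c.png

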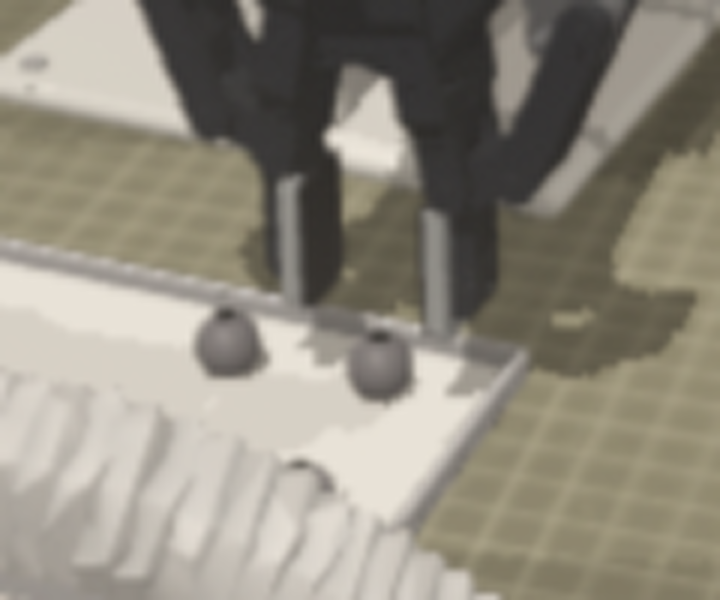

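Request:
{"api": "drive_tool", "payload": {"targets": [{"travel": [-1, 0, 0], "dr": [0, 0, 0], "grip": 38}, {"travel": [0, 0, -40], "dr": [0, 0, 0], "grip": 38}, {"travel": [0, 0, -40], "dr": [0, 0, 0], "grip": 38}, {"travel": [0, 0, -40], "dr": [0, 0, 0], "grip": 38}, {"travel": [0, 0, -20], "dr": [0, 0, 0], "grip": 38}, {"travel": [0, 0, -10], "dr": [0, 0, 0], "grip": 38}, {"travel": [0, 0, -5], "dr": [0, 0, 0], "grip": 38}, {"travel": [0, 0, 0], "dr": [0, 0, 0], "grip": 38}, {"travel": [0, 0, 0], "dr": [0, 0, 0], "grip": 38}]}}

```text
time: 5.5
eef_pos: [0.5054, 0.1234, -0.0104]
tcp_rot: [-0.472, 0.471, -0.527, 0.527]
ft_force: [-0.2, -0.8, -0.4]
gripper_width: 0.0326
```

Run:
```python
from sph import *
im=camera("side"); crop(im,240,300,360,400,6,"s5c.png"); o=get_obs(); print(o["eef_pos"],o["gripper_width"],o["ft_force"])
```

```text
[ 0.50564785  0.12343691 -0.01013116] 0.03234232544506456 [0.64706621 0.14329072 0.02862575]
```

View pics/s5c.png

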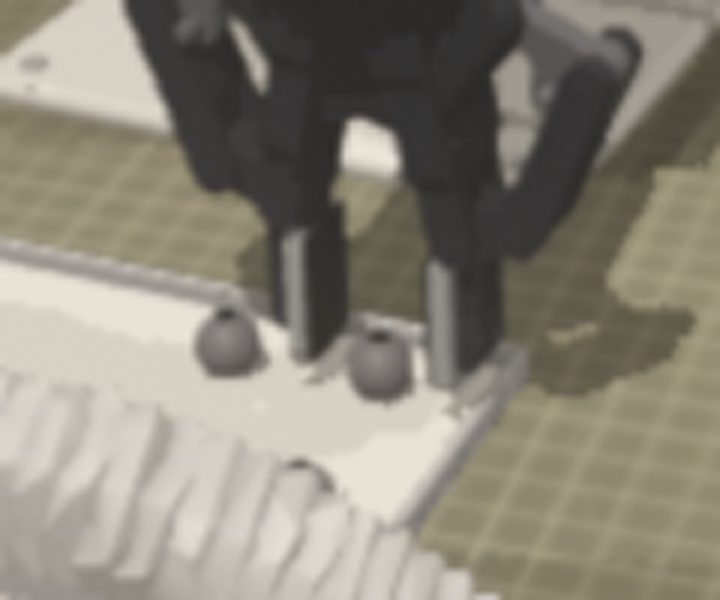

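Request:
{"api": "drive_tool", "payload": {"targets": [{"travel": [1, 0, -7], "dr": [0, 0, 0], "grip": 38}, {"travel": [0, 0, 0], "dr": [0, 0, 0], "grip": 5}, {"travel": [0, 0, 0], "dr": [0, 0, 0], "grip": 5}, {"travel": [0, 0, 0], "dr": [0, 0, 0], "grip": 5}, {"travel": [0, 0, 0], "dr": [0, 0, 0], "grip": 5}, {"travel": [0, 0, 0], "dr": [0, 0, 0], "grip": 5}]}}

```text
time: 6.15
eef_pos: [0.5057, 0.1232, -0.018]
tcp_rot: [-0.471, 0.471, -0.527, 0.527]
ft_force: [0.7, -0.5, 0.5]
gripper_width: 0.0138
```

Run:
```python
from sph import *
im=camera("side"); crop(im,240,300,360,400,6,"s6c.png"); o=get_obs(); print(o["eef_pos"],o["gripper_width"],o["ft_force"])
```

```text
[ 0.50565117  0.12316988 -0.01805907] 0.014154706828210285 [ 0.32634481 -0.64149574  1.11161428]
```

View pics/s6c.png

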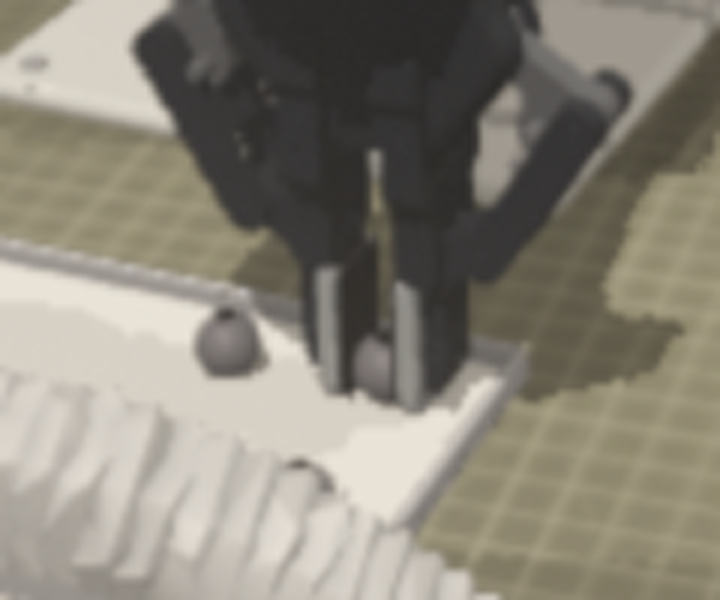

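Request:
{"api": "drive_tool", "payload": {"targets": [{"travel": [0, 0, 20], "dr": [0, 0, 0], "grip": 5}, {"travel": [0, 0, 40], "dr": [0, 0, 0], "grip": 5}, {"travel": [0, 0, 40], "dr": [0, 0, 0], "grip": 5}, {"travel": [0, 0, 38], "dr": [0, 0, 0], "grip": 5}, {"travel": [4, -38, 0], "dr": [0, 0, 0], "grip": 5}, {"travel": [4, -38, 0], "dr": [0, 0, 0], "grip": 5}, {"travel": [5, -38, 0], "dr": [0, 0, 0], "grip": 5}, {"travel": [5, -39, 0], "dr": [0, 0, 0], "grip": 5}, {"travel": [0, 0, 0], "dr": [0, 0, 0], "grip": 5}, {"travel": [0, 0, 0], "dr": [0, 0, 0], "grip": 5}]}}

```text
time: 7.2
eef_pos: [0.5232, -0.0304, 0.1196]
tcp_rot: [0.471, -0.471, 0.528, -0.527]
ft_force: [0.2, 0.5, 0.1]
gripper_width: 0.014
```

Run:
```python
from sph import *
im=camera("wrist"); cv2.imwrite("pics/wrist6.png",im); o=get_obs(); print(o["eef_pos"],o["gripper_width"],o["ft_force"])
```

```text
[ 0.52305372 -0.02956252  0.1195549 ] 0.013944512715448403 [-0.64384838 -0.54665276  0.05548918]
```

View pics/wrist6.png

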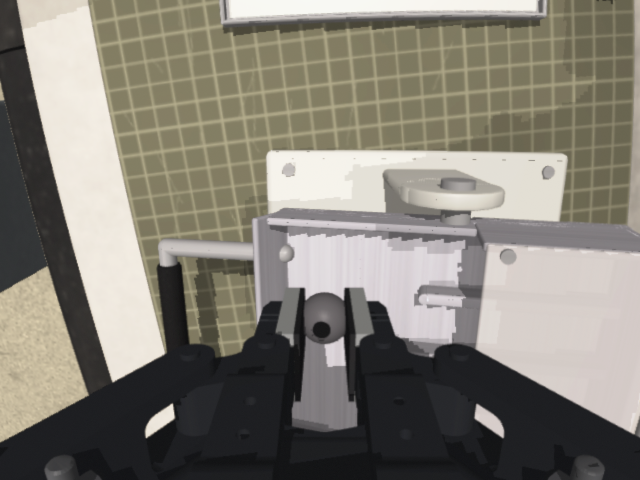

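Run:
```python
from sph import *
im=camera("side"); crop(im,220,200,380,320,5,"s7c.png")
crop(cv2.imread("pics/wrist6.png"),240,260,400,380,5,"w6c.png")
s=get_calibration("side");print(proj(s,[[.523,-.03,.12+h] for h in (0,.013,.031)]))
```

```text
[[322.29167931 260.72545258]
 [322.15768286 253.81367747]
 [321.96982443 244.12427839]]
```

View pics/s7c.png

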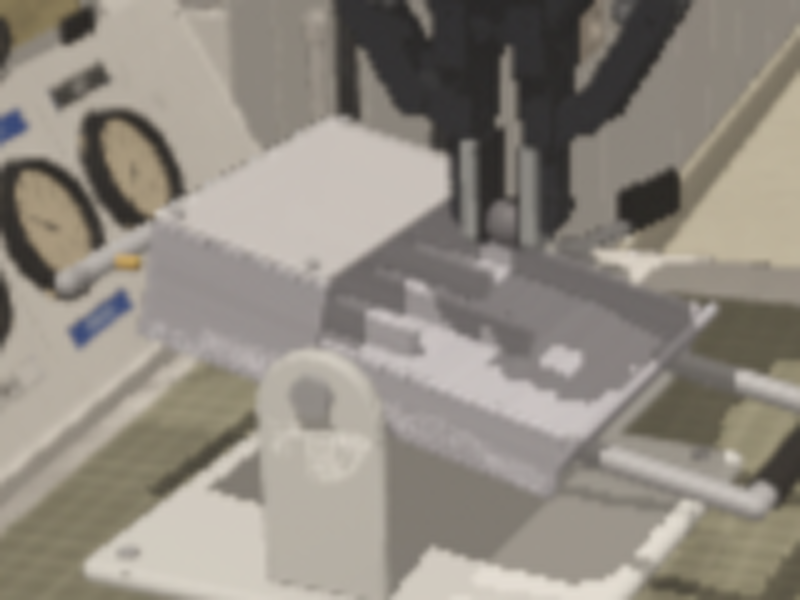

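View pics/w6c.png

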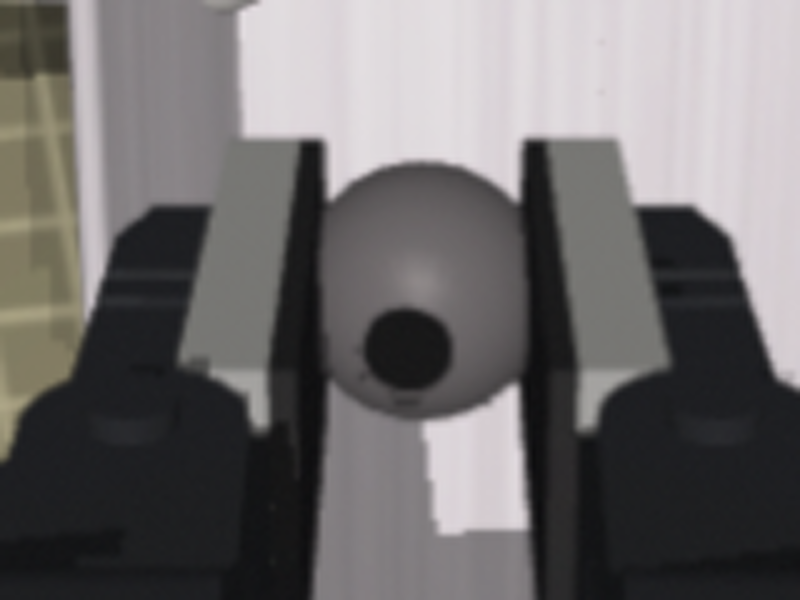

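Request:
{"api": "drive_tool", "payload": {"targets": [{"travel": [0, 0, -30], "dr": [0, 0, 0], "grip": 5}, {"travel": [0, 0, -20], "dr": [0, 0, 0], "grip": 5}, {"travel": [0, 0, -5], "dr": [0, 0, 0], "grip": 5}, {"travel": [0, 0, 0], "dr": [0, 0, 0], "grip": 5}, {"travel": [0, 0, 0], "dr": [0, 0, 0], "grip": 5}, {"travel": [0, 0, 0], "dr": [0, 0, 0], "grip": 30}, {"travel": [0, 0, 0], "dr": [0, 0, 0], "grip": 30}, {"travel": [0, 0, 0], "dr": [0, 0, 0], "grip": 30}, {"travel": [0, 0, 30], "dr": [0, 0, 0], "grip": 38}, {"travel": [0, 0, 40], "dr": [0, 0, 0], "grip": 38}, {"travel": [0, 0, 0], "dr": [0, 0, 0], "grip": 38}]}}

```text
time: 8.4
eef_pos: [0.5277, -0.0302, 0.1401]
tcp_rot: [-0.474, 0.469, -0.525, 0.53]
ft_force: [1.7, 0.6, -0.0]
gripper_width: 0.0323
```

Run:
```python
from sph import *
im=camera("wrist"); cv2.imwrite("pics/wrist7.png",im); o=get_obs(); print(o["eef_pos"],o["gripper_width"],o["ft_force"])
im=camera("side"); crop(im,220,200,380,320,5,"s8c.png")
```

```text
[ 0.5262842  -0.03009618  0.13792323] 0.032592825075762256 [ 0.35335673 -0.44380113 -0.05598744]
```

View pics/wrist7.png

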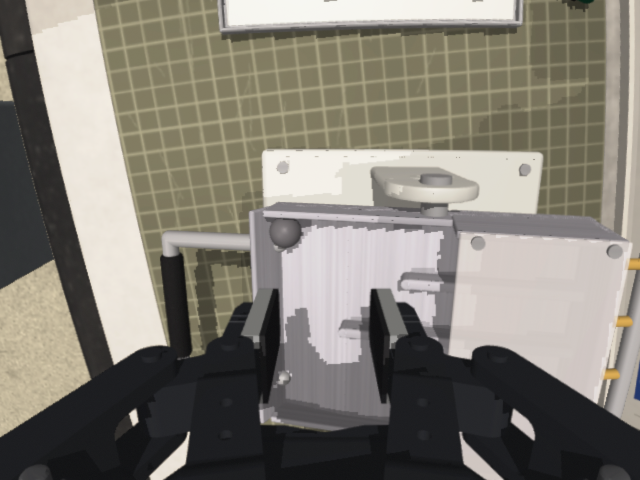

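View pics/s8c.png

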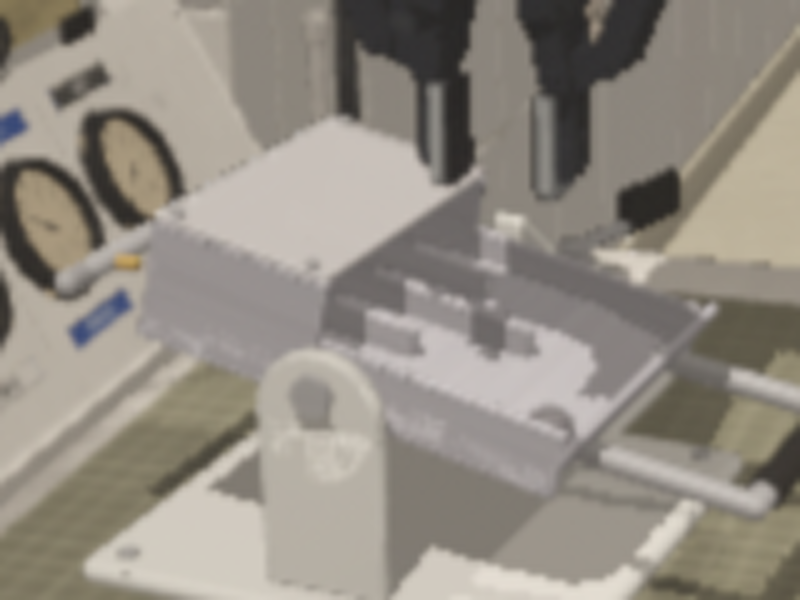

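Request:
{"api": "drive_tool", "payload": {"targets": [{"travel": [6, 38, 0], "dr": [0, 0, 0], "grip": 38}, {"travel": [6, 38, 0], "dr": [0, 0, 0], "grip": 38}, {"travel": [6, 38, 0], "dr": [0, 0, 0], "grip": 38}, {"travel": [7, 40.5, 0], "dr": [0, 0, 0], "grip": 38}, {"travel": [0, 0, -40], "dr": [0, 0, 0], "grip": 38}, {"travel": [0, 0, -40], "dr": [0, 0, 0], "grip": 38}, {"travel": [0, 0, -35], "dr": [0, 0, 0], "grip": 38}, {"travel": [0, 0, 0], "dr": [0, 0, 0], "grip": 38}, {"travel": [0, 0, 0], "dr": [0, 0, 0], "grip": 38}]}}

```text
time: 9.4
eef_pos: [0.5471, 0.1243, 0.019]
tcp_rot: [0.47, -0.472, 0.528, -0.527]
ft_force: [0.9, 0.1, -0.2]
gripper_width: 0.0326
```

```bash
cat > look.py <<'E'
from sph import *
import sys
w=get_calibration("wrist"); im=camera("wrist"); n=sys.argv[1]; cv2.imwrite(f"pics/{n}.png",im); np.savez(f"{n}.npz",**w)
o=get_obs(); print(o["eef_pos"].round(4),o["gripper_width"].round(4),o["ft_force"].round(1),o["time"])
E
python3 look.py w8
python3 - <<'E'
from fit import *
w=dict(np.load("w8.npz"));p=np.load("board.npy")
E
```

```text
Traceback (most recent call last):
  File "look.py", line 4, in <module>
    o=get_obs(); print(o["eef_pos"].round(4),o["gripper_width"].round(4),o["ft_force"].round(1),o["time"])
                                             ^^^^^^^^^^^^^^^^^^^^^^^^
AttributeError: 'float' object has no attribute 'round'
```

View pics/w8.png

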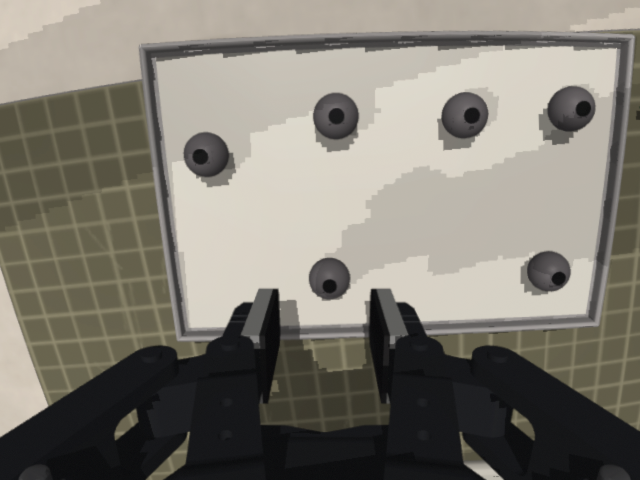

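```bash
sed -i 's/o\["gripper_width"\].round(4)/round(float(o["gripper_width"]),4)/' look.py
python3 - <<'E'
from fit import *
w=dict(np.load("w8.npz"));p=np.load("board.npy")
for c in [(329,278),(548,271),(206,155),(336,116),(465,115),(571,109)]: print(pz(w,*c,.013).round(4))
E
```

```text
[0.5487 0.1254 0.013 ]
[0.6441 0.1174 0.013 ]
[0.5056 0.1827 0.013 ]
[0.5587 0.1916 0.013 ]
[0.6091 0.1868 0.013 ]
[0.6525 0.1853 0.013 ]
```

Request:
{"api": "drive_tool", "payload": {"targets": [{"travel": [0.5, 0.5, -20], "dr": [0, 0, 0], "grip": 38}, {"travel": [0, 0, -17], "dr": [0, 0, 0], "grip": 38}, {"travel": [0, 0, 0], "dr": [0, 0, 0], "grip": 38}, {"travel": [0, 0, 0], "dr": [0, 0, 0], "grip": 5}, {"travel": [0, 0, 0], "dr": [0, 0, 0], "grip": 5}, {"travel": [0, 0, 0], "dr": [0, 0, 0], "grip": 5}, {"travel": [0, 0, 0], "dr": [0, 0, 0], "grip": 5}, {"travel": [0, 0, 20], "dr": [0, 0, 0], "grip": 5}, {"travel": [0, 0, 40], "dr": [0, 0, 0], "grip": 5}, {"travel": [0, 0, 40], "dr": [0, 0, 0], "grip": 5}, {"travel": [0, 0, 38], "dr": [0, 0, 0], "grip": 5}]}}

```text
time: 10.55
eef_pos: [0.5489, 0.1252, 0.1227]
tcp_rot: [-0.471, 0.471, -0.527, 0.527]
ft_force: [0.2, -0.5, -0.6]
gripper_width: 0.0135
```

Request:
{"api": "drive_tool", "payload": {"targets": [{"travel": [-6, -38, 0], "dr": [0, 0, 0], "grip": 5}, {"travel": [-6, -38, 0], "dr": [0, 0, 0], "grip": 5}, {"travel": [-6, -38, 0], "dr": [0, 0, 0], "grip": 5}, {"travel": [-6, -38, 0], "dr": [0, 0, 0], "grip": 5}, {"travel": [-5, -35, 0], "dr": [0, 0, 0], "grip": 5}, {"travel": [0, 0, -30], "dr": [0, 0, 0], "grip": 5}, {"travel": [0, 0, -20], "dr": [0, 0, 0], "grip": 5}, {"travel": [0, 0, -6], "dr": [0, 0, 0], "grip": 5}, {"travel": [0, 0, 0], "dr": [0, 0, 0], "grip": 5}, {"travel": [0, 0, 0], "dr": [0, 0, 0], "grip": 5}, {"travel": [0, 0, 0], "dr": [0, 0, 0], "grip": 5}]}}

```text
time: 11.65
eef_pos: [0.5211, -0.0617, 0.066]
tcp_rot: [-0.472, 0.471, -0.526, 0.528]
ft_force: [-0.4, 0.2, 0.2]
gripper_width: 0.0138
```

```bash
python3 look.py w9
python3 - <<'E'
from fit import *
p=np.load("board.npy"); w=dict(np.load("w9.npz"))
o=get_obs(); 
print(((o["eef_pos"]+[0,0,.031]-[p[0],p[1],.09])@BR(p[2],p[3])).round(4))
im=camera("side"); crop(im,220,200,380,320,5,"s9c.png")
E
```

```text
[ 0.5211 -0.0617  0.0659] 0.0137 [-0.5 -0.7 -0.6] 11.7
[-0.0573  0.0165  0.0217]
```

View pics/s9c.png

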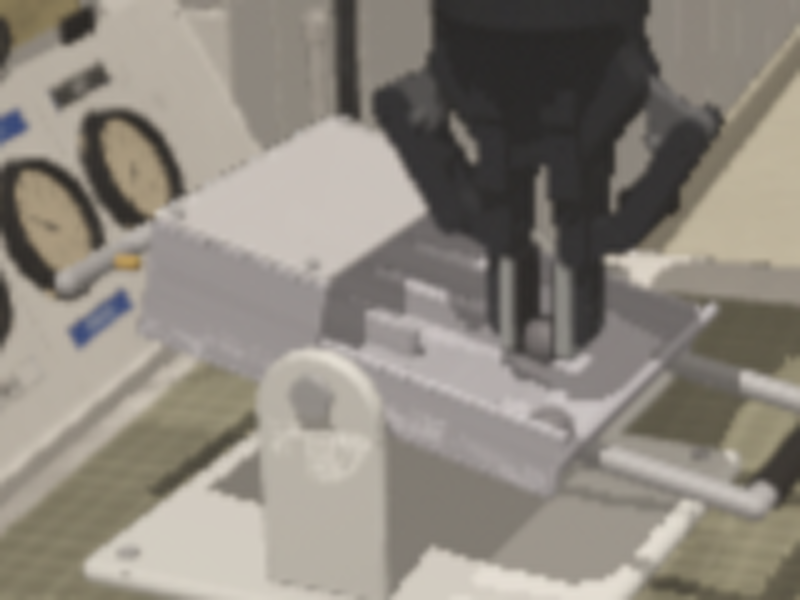

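View pics/w9.png

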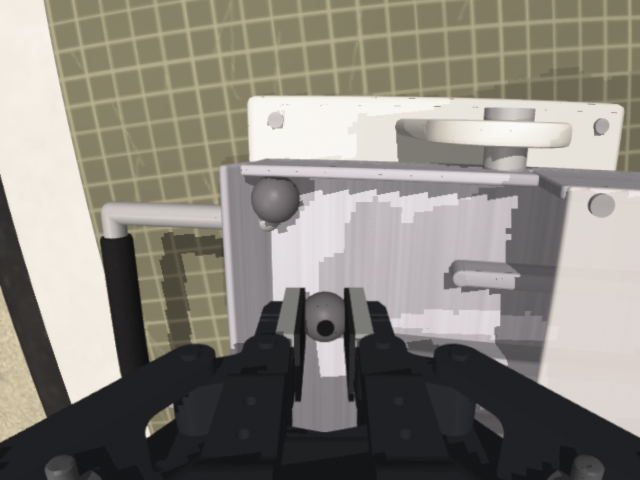

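Request:
{"api": "drive_tool", "payload": {"targets": [{"travel": [0, 0, 0], "dr": [0, 0, 0], "grip": 30}, {"travel": [0, 0, 0], "dr": [0, 0, 0], "grip": 30}, {"travel": [0, 0, 0], "dr": [0, 0, 0], "grip": 30}, {"travel": [0, 0, 30], "dr": [0, 0, 0], "grip": 36}, {"travel": [0, 0, 40], "dr": [0, 0, 0], "grip": 36}, {"travel": [0, 40, 5], "dr": [0, 0, 0], "grip": 36}, {"travel": [25, 40, 0], "dr": [0, 0, 0], "grip": 36}, {"travel": [33, 33, 0], "dr": [0, 0, 0], "grip": 36}, {"travel": [33, 33, 0], "dr": [0, 0, 0], "grip": 36}, {"travel": [32, 33, -40], "dr": [0, 0, 0], "grip": 36}, {"travel": [0, 0, -40], "dr": [0, 0, 0], "grip": 36}, {"travel": [0, 0, -30], "dr": [0, 0, 0], "grip": 36}]}}

```text
time: 12.95
eef_pos: [0.6372, 0.1124, 0.0345]
tcp_rot: [0.471, -0.472, 0.527, -0.526]
ft_force: [-0.3, -0.2, -0.4]
gripper_width: 0.0304
```

Request:
{"api": "drive_tool", "payload": {"targets": [{"travel": [0, 0, 0], "dr": [0, 0, 0], "grip": 36}, {"travel": [0, 0, 0], "dr": [0, 0, 0], "grip": 36}]}}

```text
time: 13.15
eef_pos: [0.6367, 0.1111, 0.0369]
tcp_rot: [0.471, -0.472, 0.527, -0.527]
ft_force: [0.7, 0.3, 0.3]
gripper_width: 0.0309
```

```bash
python3 look.py w10
```

```text
[0.6382 0.1112 0.0384] 0.0305 [-0.2  0.1 -0.5] 13.2
```

View pics/w10.png

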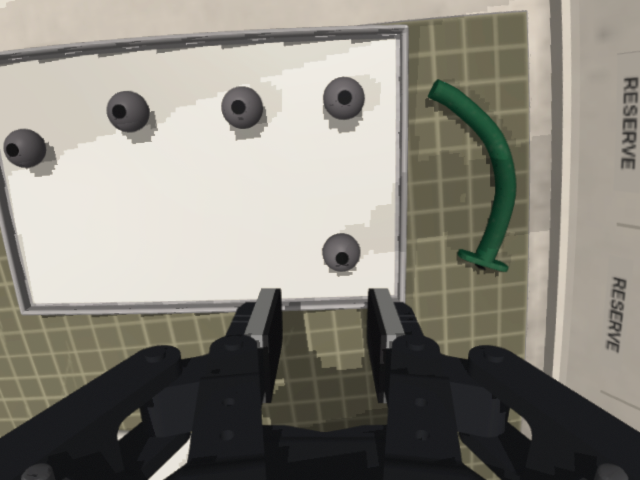

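Request:
{"api": "drive_tool", "payload": {"targets": [{"travel": [5.5, 6, 0], "dr": [0, 0, 0], "grip": 34}, {"travel": [0, 0, -20], "dr": [0, 0, 0], "grip": 34}, {"travel": [0, 0, -20], "dr": [0, 0, 0], "grip": 34}, {"travel": [0, 0, -14], "dr": [0, 0, 0], "grip": 34}, {"travel": [0, 0, 0], "dr": [0, 0, 0], "grip": 34}, {"travel": [0, 0, 0], "dr": [0, 0, 0], "grip": 34}, {"travel": [0, 0, 0], "dr": [0, 0, 0], "grip": 5}, {"travel": [0, 0, 0], "dr": [0, 0, 0], "grip": 5}, {"travel": [0, 0, 0], "dr": [0, 0, 0], "grip": 5}, {"travel": [0, 0, 0], "dr": [0, 0, 0], "grip": 5}]}}

```text
time: 14.2
eef_pos: [0.6441, 0.1175, -0.0157]
tcp_rot: [-0.472, 0.47, -0.527, 0.528]
ft_force: [0.0, -0.4, 4.9]
gripper_width: 0.0135
```

Request:
{"api": "drive_tool", "payload": {"targets": [{"travel": [0, 0, 20], "dr": [0, 0, 0], "grip": 5}, {"travel": [0, 0, 40], "dr": [0, 0, 0], "grip": 5}, {"travel": [0, 0, 40], "dr": [0, 0, 0], "grip": 5}, {"travel": [0, 0, 40], "dr": [0, 0, 0], "grip": 5}, {"travel": [-26, -28, 0], "dr": [0, 0, 0], "grip": 5}, {"travel": [-26, -28, 0], "dr": [0, 0, 0], "grip": 5}, {"travel": [-26, -28, 0], "dr": [0, 0, 0], "grip": 5}, {"travel": [-26, -28, 0], "dr": [0, 0, 0], "grip": 5}, {"travel": [-22, -28, 0], "dr": [0, 0, 0], "grip": 5}, {"travel": [0, -35, 0], "dr": [0, 0, 0], "grip": 5}, {"travel": [-1, -35, 0], "dr": [0, 0, 0], "grip": 5}, {"travel": [0, 0, 0], "dr": [0, 0, 0], "grip": 5}]}}

```text
time: 15.4
eef_pos: [0.5152, -0.0962, 0.123]
tcp_rot: [-0.47, 0.47, -0.528, 0.529]
ft_force: [0.3, 1.3, -0.3]
gripper_width: 0.0137
```

Request:
{"api": "drive_tool", "payload": {"targets": [{"travel": [0, 0, -30], "dr": [0, 0, 0], "grip": 5}, {"travel": [0, 0, -20], "dr": [0, 0, 0], "grip": 5}, {"travel": [0, 0, 0], "dr": [0, 0, 0], "grip": 5}, {"travel": [0, 0, 0], "dr": [0, 0, 0], "grip": 5}]}}

```text
time: 15.8
eef_pos: [0.5153, -0.0922, 0.0729]
tcp_rot: [0.471, -0.472, 0.527, -0.527]
ft_force: [-0.1, -0.0, 0.1]
gripper_width: 0.0139
```

```bash
python3 look.py w11
```

```text
[ 0.5162 -0.0924  0.0736] 0.0138 [-1.1 -0.  -0.2] 15.85
```

View pics/w11.png

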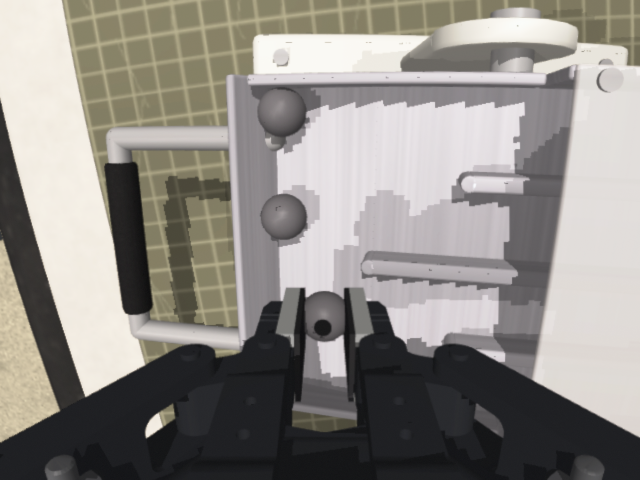

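Request:
{"api": "drive_tool", "payload": {"targets": [{"travel": [0, 0, -8], "dr": [0, 0, 0], "grip": 5}, {"travel": [0, 0, 0], "dr": [0, 0, 0], "grip": 5}, {"travel": [0, 0, 0], "dr": [0, 0, 0], "grip": 30}, {"travel": [0, 0, 0], "dr": [0, 0, 0], "grip": 30}, {"travel": [0, 0, 0], "dr": [0, 0, 0], "grip": 30}, {"travel": [0, 0, 30], "dr": [0, 0, 0], "grip": 34}, {"travel": [0, 0, 40], "dr": [0, 0, 0], "grip": 34}, {"travel": [0, 35, 5], "dr": [0, 0, 0], "grip": 34}, {"travel": [0, 35, 0], "dr": [0, 0, 0], "grip": 34}, {"travel": [20, 35, 0], "dr": [0, 0, 0], "grip": 34}, {"travel": [25, 35, 0], "dr": [0, 0, 0], "grip": 34}, {"travel": [25, 35, 0], "dr": [0, 0, 0], "grip": 34}]}}

```text
time: 17.05
eef_pos: [0.5864, 0.0836, 0.1405]
tcp_rot: [-0.472, 0.471, -0.527, 0.527]
ft_force: [1.1, -1.0, -0.6]
gripper_width: 0.0288
```

Request:
{"api": "drive_tool", "payload": {"targets": [{"travel": [25, 35, 0], "dr": [0, 0, 0], "grip": 34}, {"travel": [20, 34, 0], "dr": [0, 0, 0], "grip": 34}, {"travel": [20, 34, 0], "dr": [0, 0, 0], "grip": 34}, {"travel": [0, 0, -35], "dr": [0, 0, 0], "grip": 34}, {"travel": [0, 0, -35], "dr": [0, 0, 0], "grip": 34}, {"travel": [0, 0, -30], "dr": [0, 0, 0], "grip": 34}, {"travel": [0, 0, 0], "dr": [0, 0, 0], "grip": 34}, {"travel": [0, 0, 0], "dr": [0, 0, 0], "grip": 34}, {"travel": [0, 0, 0], "dr": [0, 0, 0], "grip": 34}]}}

```text
time: 17.95
eef_pos: [0.6525, 0.1856, 0.0422]
tcp_rot: [-0.472, 0.47, -0.527, 0.528]
ft_force: [0.6, -0.8, 0.5]
gripper_width: 0.029
```

```bash
python3 look.py w12
```

```text
[0.6526 0.1856 0.0425] 0.0293 [-0.2 -0.5  0.7] 18.0
```

View pics/w12.png

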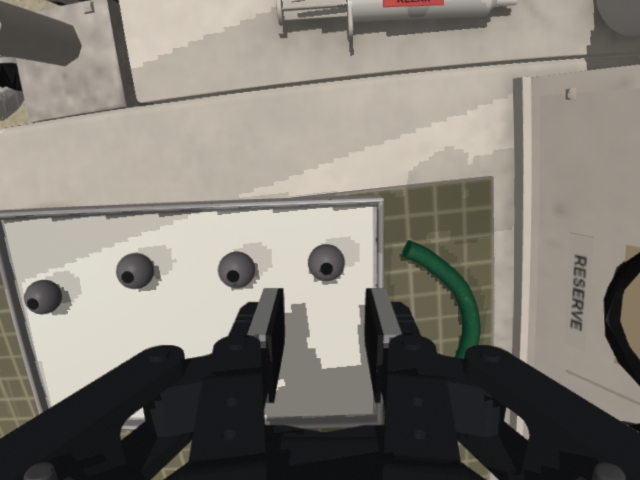

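Run:
```python
from fit import *
w=dict(np.load("w12.npz"))
for c,z in [((326,262),.013),((237,269),.013),((135,270),.013),((43,297),.013),((403,246),.006),((381,270),.01),((376,270),.01)]: print(c,pz(w,*c,z).round(4))
```

```text
(326, 262) [0.6529 0.1861 0.013 ]
(237, 269) [0.6097 0.1874 0.013 ]
(135, 270) [0.5592 0.1924 0.013 ]
(43, 297) [0.5062 0.1831 0.013 ]
(403, 246) [0.6914 0.1876 0.006 ]
(381, 270) [0.6792 0.1778 0.01  ]
(376, 270) [0.6767 0.1781 0.01  ]
```

Request:
{"api": "drive_tool", "payload": {"targets": [{"travel": [-0.5, 0.5, 0], "dr": [0, 0, 0], "grip": 32}, {"travel": [0, 0, -20], "dr": [0, 0, 0], "grip": 32}, {"travel": [0, 0, -20], "dr": [0, 0, 0], "grip": 32}, {"travel": [0, 0, -18], "dr": [0, 0, 0], "grip": 32}, {"travel": [0, 0, 0], "dr": [0, 0, 0], "grip": 32}, {"travel": [0, 0, 0], "dr": [0, 0, 0], "grip": 32}, {"travel": [0, 0, 0], "dr": [0, 0, 0], "grip": 5}, {"travel": [0, 0, 0], "dr": [0, 0, 0], "grip": 5}, {"travel": [0, 0, 0], "dr": [0, 0, 0], "grip": 5}, {"travel": [0, 0, 0], "dr": [0, 0, 0], "grip": 5}, {"travel": [0, 0, 20], "dr": [0, 0, 0], "grip": 5}, {"travel": [0, 0, 40], "dr": [0, 0, 0], "grip": 5}]}}

```text
time: 19.2
eef_pos: [0.6465, 0.1847, 0.0387]
tcp_rot: [0.469, -0.474, 0.529, -0.526]
ft_force: [-0.3, 0.4, -0.2]
gripper_width: 0.0136
```

Request:
{"api": "drive_tool", "payload": {"targets": [{"travel": [0, 0, 40], "dr": [0, 0, 0], "grip": 5}, {"travel": [0, 0, 40], "dr": [0, 0, 0], "grip": 5}, {"travel": [-28, -38, 0], "dr": [0, 0, 0], "grip": 5}, {"travel": [-28, -38, 0], "dr": [0, 0, 0], "grip": 5}, {"travel": [-28, -38, 0], "dr": [0, 0, 0], "grip": 5}, {"travel": [-28, -38, 0], "dr": [0, 0, 0], "grip": 5}, {"travel": [-27, -38, 0], "dr": [0, 0, 0], "grip": 5}, {"travel": [0, -40, 0], "dr": [0, 0, 0], "grip": 5}, {"travel": [0, -40, 0], "dr": [0, 0, 0], "grip": 5}, {"travel": [0, -41, 0], "dr": [0, 0, 0], "grip": 5}, {"travel": [0, 0, 0], "dr": [0, 0, 0], "grip": 5}, {"travel": [0, 0, 0], "dr": [0, 0, 0], "grip": 5}]}}

```text
time: 20.4
eef_pos: [0.5108, -0.1259, 0.1218]
tcp_rot: [0.471, -0.471, 0.528, -0.527]
ft_force: [-0.3, 0.2, 1.0]
gripper_width: 0.0136
```

Request:
{"api": "drive_tool", "payload": {"targets": [{"travel": [0, 0, -30], "dr": [0, 0, 0], "grip": 5}, {"travel": [0, 0, -20], "dr": [0, 0, 0], "grip": 5}, {"travel": [0, 0, 0], "dr": [0, 0, 0], "grip": 5}, {"travel": [0, 0, 0], "dr": [0, 0, 0], "grip": 5}]}}

```text
time: 20.8
eef_pos: [0.5109, -0.1241, 0.072]
tcp_rot: [0.472, -0.472, 0.527, -0.526]
ft_force: [-0.6, -0.6, -0.6]
gripper_width: 0.0139
```

```bash
python3 look.py w13
```

```text
[ 0.5118 -0.1245  0.0727] 0.0136 [-0.2  0.4  0.4] 20.85
```

View pics/w13.png

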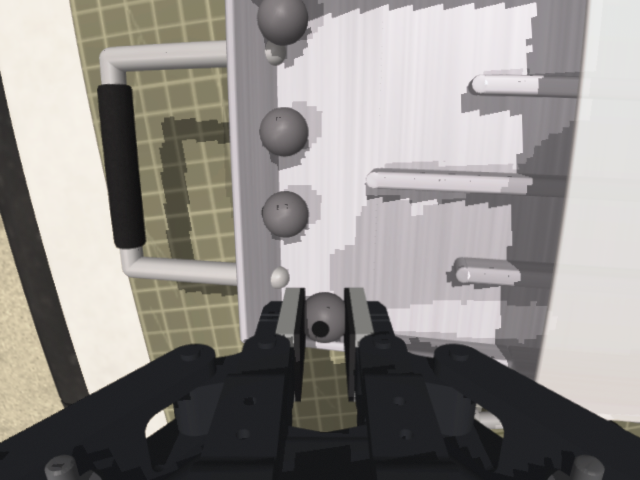

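Request:
{"api": "drive_tool", "payload": {"targets": [{"travel": [0, 1, -8], "dr": [0, 0, 0], "grip": 5}, {"travel": [0, 0, 0], "dr": [0, 0, 0], "grip": 5}, {"travel": [0, 0, 0], "dr": [0, 0, 0], "grip": 30}, {"travel": [0, 0, 0], "dr": [0, 0, 0], "grip": 30}, {"travel": [0, 0, 0], "dr": [0, 0, 0], "grip": 30}, {"travel": [0, 0, 30], "dr": [0, 0, 0], "grip": 36}, {"travel": [0, 0, 40], "dr": [0, 0, 0], "grip": 36}, {"travel": [0, 35, 5], "dr": [0, 0, 0], "grip": 36}, {"travel": [0, 35, 0], "dr": [0, 0, 0], "grip": 36}, {"travel": [0, 35, 0], "dr": [0, 0, 0], "grip": 36}, {"travel": [20, 35, 0], "dr": [0, 0, 0], "grip": 36}, {"travel": [20, 35, 0], "dr": [0, 0, 0], "grip": 36}]}}

```text
time: 22.05
eef_pos: [0.5514, 0.0519, 0.1395]
tcp_rot: [-0.471, 0.471, -0.527, 0.527]
ft_force: [1.6, 0.7, 0.2]
gripper_width: 0.0308
```

Request:
{"api": "drive_tool", "payload": {"targets": [{"travel": [20, 35, 0], "dr": [0, 0, 0], "grip": 36}, {"travel": [20, 35, 0], "dr": [0, 0, 0], "grip": 36}, {"travel": [17, 35, 0], "dr": [0, 0, 0], "grip": 36}, {"travel": [0, 31, -10], "dr": [0, 0, 0], "grip": 36}, {"travel": [0, 0, -35], "dr": [0, 0, 0], "grip": 36}, {"travel": [0, 0, -35], "dr": [0, 0, 0], "grip": 36}, {"travel": [0, 0, -20], "dr": [0, 0, 0], "grip": 36}, {"travel": [0, 0, 0], "dr": [0, 0, 0], "grip": 36}, {"travel": [0, 0, 0], "dr": [0, 0, 0], "grip": 36}, {"travel": [0, 0, 0], "dr": [0, 0, 0], "grip": 36}]}}

```text
time: 23.05
eef_pos: [0.6098, 0.187, 0.0408]
tcp_rot: [-0.472, 0.47, -0.527, 0.528]
ft_force: [-0.3, -0.2, -0.0]
gripper_width: 0.0308
```

```bash
python3 look.py w14;python3 - <<'E'
from sph import *
cv2.imwrite("pics/sc14.png",camera("scene"))
crop(cv2.imread("pics/sc14.png"),170,160,380,320,3.8,"sc14c.png")
E
```

```text
[0.6099 0.187  0.041 ] 0.0307 [ 0.4  1.2 -0.2] 23.1
```

View pics/w14.png

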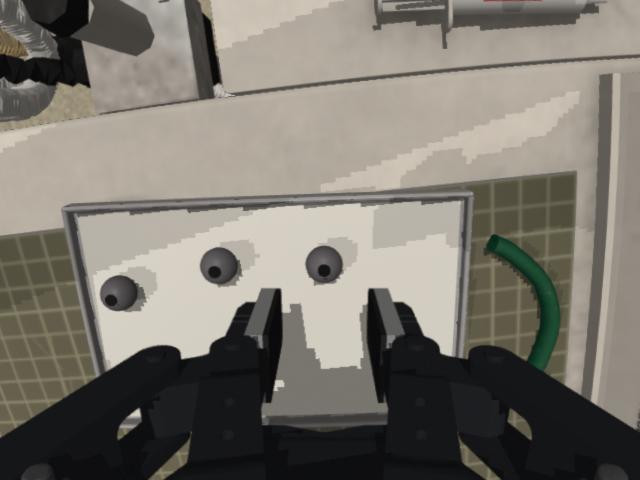

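View pics/sc14c.png

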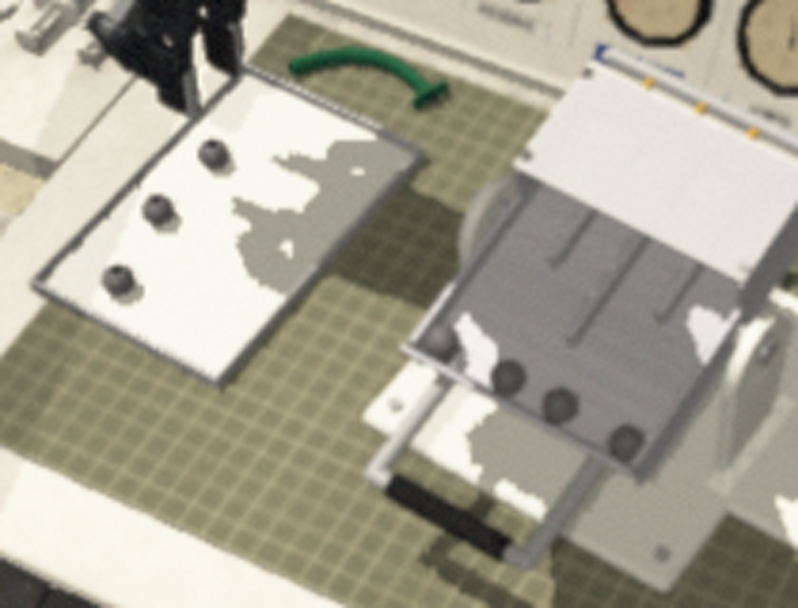

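Request:
{"api": "drive_tool", "payload": {"targets": [{"travel": [0, 0.5, -20], "dr": [0, 0, 0], "grip": 36}, {"travel": [0, 0, -20], "dr": [0, 0, 0], "grip": 36}, {"travel": [0, 0, -17], "dr": [0, 0, 0], "grip": 36}, {"travel": [0, 0, 0], "dr": [0, 0, 0], "grip": 36}, {"travel": [0, 0, 0], "dr": [0, 0, 0], "grip": 36}, {"travel": [0, 0, 0], "dr": [0, 0, 0], "grip": 5}, {"travel": [0, 0, 0], "dr": [0, 0, 0], "grip": 5}, {"travel": [0, 0, 0], "dr": [0, 0, 0], "grip": 5}, {"travel": [0, 0, 0], "dr": [0, 0, 0], "grip": 5}, {"travel": [0, 0, 20], "dr": [0, 0, 0], "grip": 5}, {"travel": [0, 0, 40], "dr": [0, 0, 0], "grip": 5}]}}

```text
time: 24.25
eef_pos: [0.6048, 0.1862, 0.0392]
tcp_rot: [0.469, -0.474, 0.528, -0.526]
ft_force: [0.8, 0.1, 0.4]
gripper_width: 0.0135
```

Run:
```python
from fit import *
s=get_calibration("scene"); p=np.load("board.npy"); w=dict(np.load("w13.npz"))
def onb(cal,u,v,zb=.005):
    o,d=ray(cal,u,v); R=BR(p[2],p[3]); ob=(o-[p[0],p[1],.09])@R; db=d@R; return (ob+(zb-ob[2])/db[2]*db).round(4)
for c in [(440,343),(508,377),(560,405),(626,442)]: print(onb(s,170+c[0]/3.8,160+c[1]/3.8))
for c in [(283,18),(284,132),(285,214)]: print(onb(w,*c))
```

```text
[-0.0821  0.0536  0.005 ]
[-0.0808  0.0133  0.005 ]
[-0.0807 -0.0175  0.005 ]
[-0.0813 -0.0563  0.005 ]
[-0.0805  0.0556  0.005 ]
[-0.0809  0.0157  0.005 ]
[-0.0811 -0.0155  0.005 ]
```

Request:
{"api": "drive_tool", "payload": {"targets": [{"travel": [0, 0, 40], "dr": [0, 0, 0], "grip": 5}, {"travel": [0, 0, 40], "dr": [0, 0, 0], "grip": 5}, {"travel": [-20, -36, 0], "dr": [0, 0, 0], "grip": 5}, {"travel": [-20, -36, 0], "dr": [0, 0, 0], "grip": 5}, {"travel": [-20, -36, 0], "dr": [0, 0, 0], "grip": 5}, {"travel": [-20, -36, 0], "dr": [0, 0, 0], "grip": 5}, {"travel": [0, -36, 0], "dr": [0, 0, 0], "grip": 5}, {"travel": [0, -36, 0], "dr": [0, 0, 0], "grip": 5}, {"travel": [0, -34.5, 0], "dr": [0, 0, 0], "grip": 5}, {"travel": [0, 0, 0], "dr": [0, 0, 0], "grip": 5}, {"travel": [0, 0, -30], "dr": [0, 0, 0], "grip": 5}, {"travel": [0, 0, -15], "dr": [0, 0, 0], "grip": 5}]}}

```text
time: 25.45
eef_pos: [0.5274, -0.063, 0.0757]
tcp_rot: [0.471, -0.471, 0.528, -0.527]
ft_force: [0.6, -0.3, 0.0]
gripper_width: 0.0136
```

Request:
{"api": "drive_tool", "payload": {"targets": [{"travel": [0, 0, 0], "dr": [0, 0, 0], "grip": 5}, {"travel": [0, 0, 0], "dr": [0, 0, 0], "grip": 5}, {"travel": [0, 0, 0], "dr": [0, 0, 0], "grip": 5}]}}

```text
time: 25.75
eef_pos: [0.5291, -0.0629, 0.078]
tcp_rot: [-0.472, 0.471, -0.527, 0.527]
ft_force: [-0.4, 0.3, 0.6]
gripper_width: 0.0139
```

```bash
python3 look.py w15
```

```text
[ 0.5293 -0.063   0.0781] 0.0135 [-0.3 -0.5 -0.8] 25.8
```

View pics/w15.png

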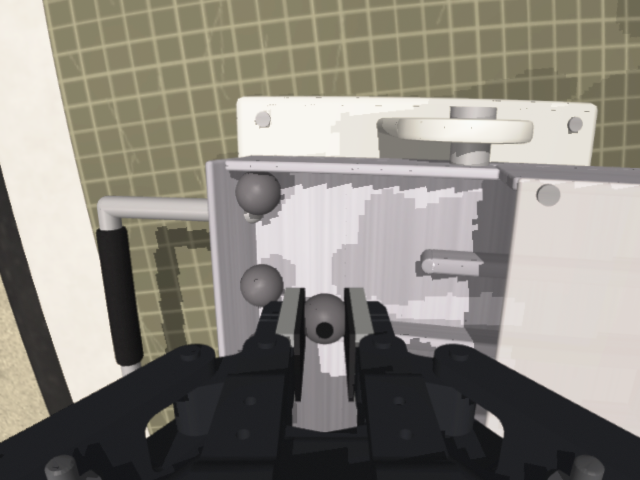

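Request:
{"api": "drive_tool", "payload": {"targets": [{"travel": [0, 0, -10], "dr": [0, 0, 0], "grip": 5}, {"travel": [0, 0, 0], "dr": [0, 0, 0], "grip": 5}, {"travel": [0, 0, 0], "dr": [0, 0, 0], "grip": 27}, {"travel": [0, 0, 0], "dr": [0, 0, 0], "grip": 27}, {"travel": [0, 0, 0], "dr": [0, 0, 0], "grip": 27}, {"travel": [0, 0, 30], "dr": [0, 0, 0], "grip": 30}, {"travel": [0, 0, 40], "dr": [0, 0, 0], "grip": 36}, {"travel": [5, 36, 0], "dr": [0, 0, 0], "grip": 36}, {"travel": [5, 36, 0], "dr": [0, 0, 0], "grip": 36}, {"travel": [5, 36, 0], "dr": [0, 0, 0], "grip": 36}, {"travel": [5, 36, 0], "dr": [0, 0, 0], "grip": 36}, {"travel": [5, 36, 0], "dr": [0, 0, 0], "grip": 36}]}}

```text
time: 27.0
eef_pos: [0.5535, 0.1181, 0.1373]
tcp_rot: [-0.471, 0.471, -0.527, 0.527]
ft_force: [-0.1, 0.5, 0.3]
gripper_width: 0.0306
```

Request:
{"api": "drive_tool", "payload": {"targets": [{"travel": [5, 36, 0], "dr": [0, 0, 0], "grip": 36}, {"travel": [0, 39, -10], "dr": [0, 0, 0], "grip": 36}, {"travel": [0, 0, -35], "dr": [0, 0, 0], "grip": 36}, {"travel": [0, 0, -35], "dr": [0, 0, 0], "grip": 36}, {"travel": [0, 0, -18], "dr": [0, 0, 0], "grip": 36}, {"travel": [0, 0, 0], "dr": [0, 0, 0], "grip": 36}, {"travel": [0, 0, 0], "dr": [0, 0, 0], "grip": 36}, {"travel": [0, 0, 0], "dr": [0, 0, 0], "grip": 36}]}}

```text
time: 27.8
eef_pos: [0.5597, 0.1921, 0.0406]
tcp_rot: [-0.472, 0.47, -0.527, 0.528]
ft_force: [-0.5, -0.4, 0.3]
gripper_width: 0.0307
```

```bash
python3 look.py w16;python3 - <<'E'
from sph import *
cv2.imwrite("pics/sc16.png",camera("scene"))
crop(cv2.imread("pics/sc16.png"),170,160,380,320,3.8,"sc16c.png")
E
```

```text
[0.5598 0.1921 0.0407] 0.0307 [ 1.3 -0.  -0.3] 27.85
```

View pics/w16.png

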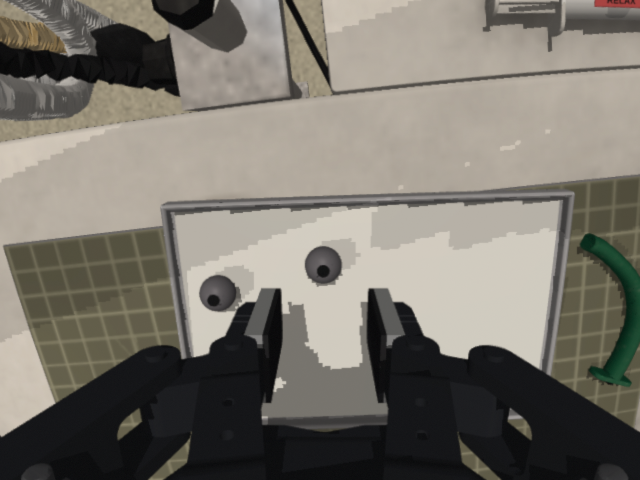

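View pics/sc16c.png

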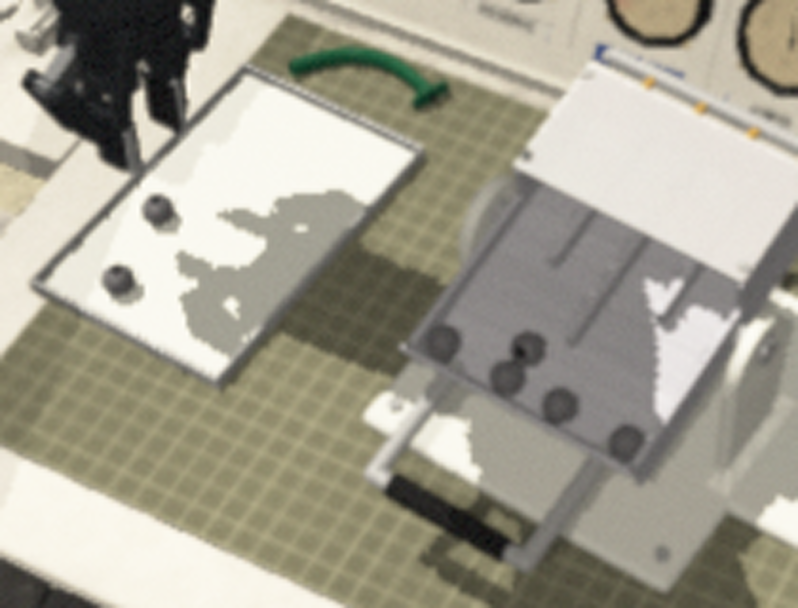

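Request:
{"api": "drive_tool", "payload": {"targets": [{"travel": [-0.5, 0.5, -20], "dr": [0, 0, 0], "grip": 36}, {"travel": [0, 0, -20], "dr": [0, 0, 0], "grip": 36}, {"travel": [0, 0, -17], "dr": [0, 0, 0], "grip": 36}, {"travel": [0, 0, 0], "dr": [0, 0, 0], "grip": 36}, {"travel": [0, 0, 0], "dr": [0, 0, 0], "grip": 36}, {"travel": [0, 0, 0], "dr": [0, 0, 0], "grip": 5}, {"travel": [0, 0, 0], "dr": [0, 0, 0], "grip": 5}, {"travel": [0, 0, 0], "dr": [0, 0, 0], "grip": 5}, {"travel": [0, 0, 0], "dr": [0, 0, 0], "grip": 5}, {"travel": [0, 0, 20], "dr": [0, 0, 0], "grip": 5}, {"travel": [0, 0, 40], "dr": [0, 0, 0], "grip": 5}]}}

```text
time: 29.0
eef_pos: [0.5544, 0.1911, 0.0396]
tcp_rot: [0.469, -0.474, 0.528, -0.526]
ft_force: [0.5, 0.5, 1.2]
gripper_width: 0.0139
```

Request:
{"api": "drive_tool", "payload": {"targets": [{"travel": [0, 0, 40], "dr": [0, 0, 0], "grip": 5}, {"travel": [0, 0, 40], "dr": [0, 0, 0], "grip": 5}, {"travel": [-11, -36, 0], "dr": [0, 0, 0], "grip": 5}, {"travel": [-11, -36, 0], "dr": [0, 0, 0], "grip": 5}, {"travel": [-11, -36, 0], "dr": [0, 0, 0], "grip": 5}, {"travel": [0, -36, 0], "dr": [0, 0, 0], "grip": 5}, {"travel": [0, -36, 0], "dr": [0, 0, 0], "grip": 5}, {"travel": [0, -36, 0], "dr": [0, 0, 0], "grip": 5}, {"travel": [0, -36, 0], "dr": [0, 0, 0], "grip": 5}, {"travel": [0, -35, 0], "dr": [0, 0, 0], "grip": 5}, {"travel": [0, 0, 0], "dr": [0, 0, 0], "grip": 5}, {"travel": [0, 0, -30], "dr": [0, 0, 0], "grip": 5}]}}

```text
time: 30.2
eef_pos: [0.5284, -0.0962, 0.0951]
tcp_rot: [-0.473, 0.469, -0.525, 0.53]
ft_force: [0.7, 0.2, 0.4]
gripper_width: 0.0137
```

Request:
{"api": "drive_tool", "payload": {"targets": [{"travel": [0, 0, -16], "dr": [0, 0, 0], "grip": 5}, {"travel": [0, 0, 0], "dr": [0, 0, 0], "grip": 5}, {"travel": [0, 0, 0], "dr": [0, 0, 0], "grip": 5}, {"travel": [0, 0, 0], "dr": [0, 0, 0], "grip": 5}]}}

```text
time: 30.6
eef_pos: [0.5257, -0.0945, 0.077]
tcp_rot: [-0.472, 0.471, -0.527, 0.527]
ft_force: [0.0, -0.5, 0.5]
gripper_width: 0.0137
```

```bash
python3 look.py w17
```

```text
[ 0.5258 -0.0946  0.0771] 0.014 [-0.2 -0.1 -0.4] 30.65
```

View pics/w17.png

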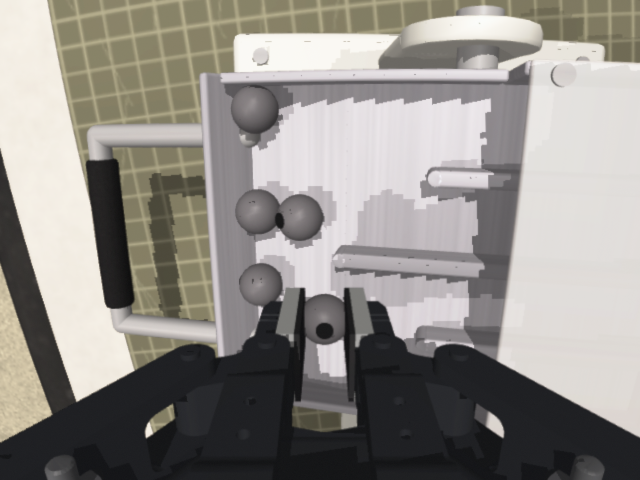

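Request:
{"api": "drive_tool", "payload": {"targets": [{"travel": [0, 0, -9.5], "dr": [0, 0, 0], "grip": 5}, {"travel": [0, 0, 0], "dr": [0, 0, 0], "grip": 5}, {"travel": [0, 0, 0], "dr": [0, 0, 0], "grip": 27}, {"travel": [0, 0, 0], "dr": [0, 0, 0], "grip": 27}, {"travel": [0, 0, 0], "dr": [0, 0, 0], "grip": 27}, {"travel": [0, 0, 30], "dr": [0, 0, 0], "grip": 30}, {"travel": [0, 0, 40], "dr": [0, 0, 0], "grip": 34}, {"travel": [0, 36, 0], "dr": [0, 0, 0], "grip": 34}, {"travel": [0, 36, 0], "dr": [0, 0, 0], "grip": 34}, {"travel": [-5, 36, 0], "dr": [0, 0, 0], "grip": 34}, {"travel": [-5, 36, 0], "dr": [0, 0, 0], "grip": 34}, {"travel": [-5, 36, 0], "dr": [0, 0, 0], "grip": 34}]}}

```text
time: 31.85
eef_pos: [0.5096, 0.0865, 0.1367]
tcp_rot: [-0.471, 0.471, -0.527, 0.527]
ft_force: [0.4, 0.5, -0.0]
gripper_width: 0.0291
```

Request:
{"api": "drive_tool", "payload": {"targets": [{"travel": [-4, 36, 0], "dr": [0, 0, 0], "grip": 34}, {"travel": [0, 36, 0], "dr": [0, 0, 0], "grip": 34}, {"travel": [0, 25.5, -10], "dr": [0, 0, 0], "grip": 34}, {"travel": [0, 0, -35], "dr": [0, 0, 0], "grip": 34}, {"travel": [0, 0, -35], "dr": [0, 0, 0], "grip": 34}, {"travel": [0, 0, -17], "dr": [0, 0, 0], "grip": 34}, {"travel": [0, 0, 0], "dr": [0, 0, 0], "grip": 34}, {"travel": [0, 0, 0], "dr": [0, 0, 0], "grip": 34}, {"travel": [0, 0, 0], "dr": [0, 0, 0], "grip": 34}]}}

```text
time: 32.75
eef_pos: [0.5072, 0.1831, 0.0409]
tcp_rot: [-0.472, 0.47, -0.527, 0.528]
ft_force: [-0.1, -0.4, 0.2]
gripper_width: 0.0289
```

```bash
python3 look.py w18;python3 - <<'E'
from sph import *
cv2.imwrite("pics/sc18.png",camera("scene"))
crop(cv2.imread("pics/sc18.png"),170,160,380,320,3.8,"sc18c.png")
E
```

```text
[0.5072 0.1831 0.041 ] 0.029 [ 0.5  0.3 -0.3] 32.8
```

View pics/w18.png

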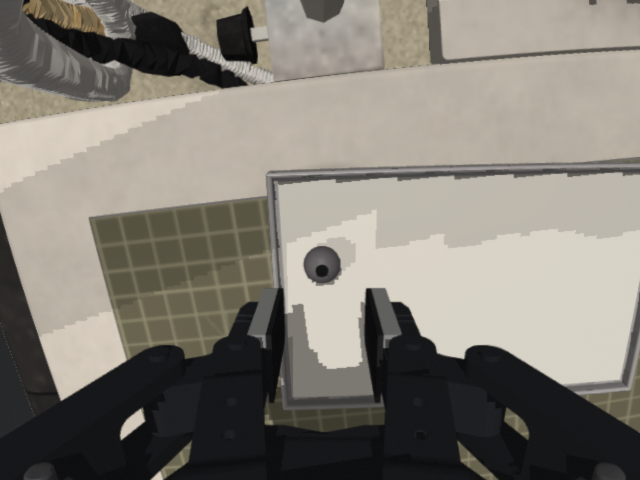

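View pics/sc18c.png

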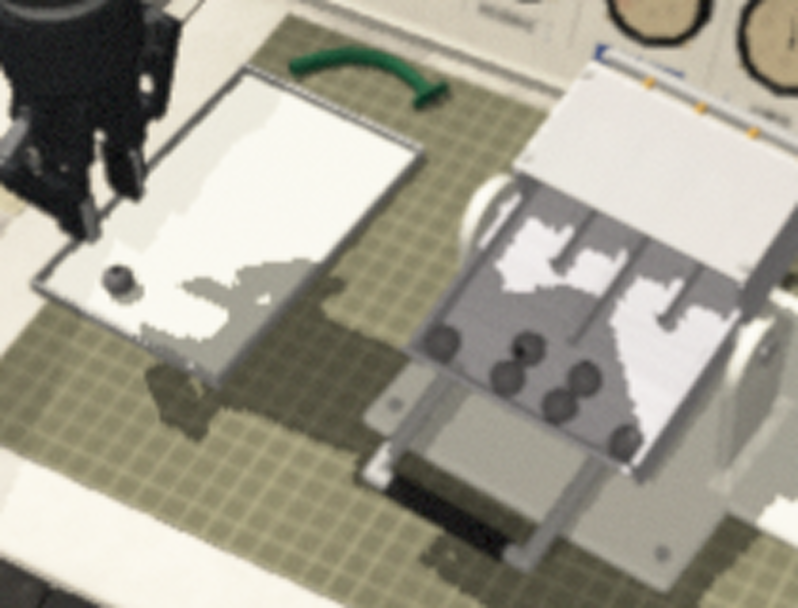

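Request:
{"api": "drive_tool", "payload": {"targets": [{"travel": [-0.5, 0.3, -20], "dr": [0, 0, 0], "grip": 34}, {"travel": [0, 0, -20], "dr": [0, 0, 0], "grip": 34}, {"travel": [0, 0, -17], "dr": [0, 0, 0], "grip": 34}, {"travel": [0, 0, 0], "dr": [0, 0, 0], "grip": 34}, {"travel": [0, 0, 0], "dr": [0, 0, 0], "grip": 34}, {"travel": [0, 0, 0], "dr": [0, 0, 0], "grip": 5}, {"travel": [0, 0, 0], "dr": [0, 0, 0], "grip": 5}, {"travel": [0, 0, 0], "dr": [0, 0, 0], "grip": 5}, {"travel": [0, 0, 0], "dr": [0, 0, 0], "grip": 5}, {"travel": [0, 0, 20], "dr": [0, 0, 0], "grip": 5}, {"travel": [0, 0, 40], "dr": [0, 0, 0], "grip": 5}]}}

```text
time: 33.95
eef_pos: [0.5021, 0.1819, 0.0405]
tcp_rot: [0.469, -0.474, 0.528, -0.526]
ft_force: [0.6, -0.8, -1.0]
gripper_width: 0.0139
```

Request:
{"api": "drive_tool", "payload": {"targets": [{"travel": [0, 0, 40], "dr": [0, 0, 0], "grip": 5}, {"travel": [0, 0, 40], "dr": [0, 0, 0], "grip": 5}, {"travel": [4, -35, 0], "dr": [0, 0, 0], "grip": 5}, {"travel": [4, -35, 0], "dr": [0, 0, 0], "grip": 5}, {"travel": [4, -35, 0], "dr": [0, 0, 0], "grip": 5}, {"travel": [5, -35, 0], "dr": [0, 0, 0], "grip": 5}, {"travel": [5, -36, 0], "dr": [0, 0, 0], "grip": 5}, {"travel": [5, -35, 0], "dr": [0, 0, 0], "grip": 5}, {"travel": [0, 0, 0], "dr": [0, 0, 0], "grip": 5}, {"travel": [0, 0, -30], "dr": [0, 0, 0], "grip": 5}, {"travel": [0, 0, -16], "dr": [0, 0, 0], "grip": 5}, {"travel": [0, 0, 0], "dr": [0, 0, 0], "grip": 5}]}}

```text
time: 35.15
eef_pos: [0.5295, -0.0273, 0.0742]
tcp_rot: [0.47, -0.473, 0.529, -0.526]
ft_force: [-0.3, -0.0, 0.3]
gripper_width: 0.0136
```

Request:
{"api": "drive_tool", "payload": {"targets": [{"travel": [0, 0, 0], "dr": [0, 0, 0], "grip": 5}, {"travel": [0, 0, 0], "dr": [0, 0, 0], "grip": 5}]}}

```text
time: 35.35
eef_pos: [0.5331, -0.0276, 0.0775]
tcp_rot: [-0.472, 0.471, -0.527, 0.527]
ft_force: [-0.1, -0.3, -0.5]
gripper_width: 0.0137
```

```bash
python3 look.py w19
```

```text
[ 0.5333 -0.0276  0.0777] 0.0137 [ 0.5  0.8 -0.3] 35.4
```

View pics/w19.png

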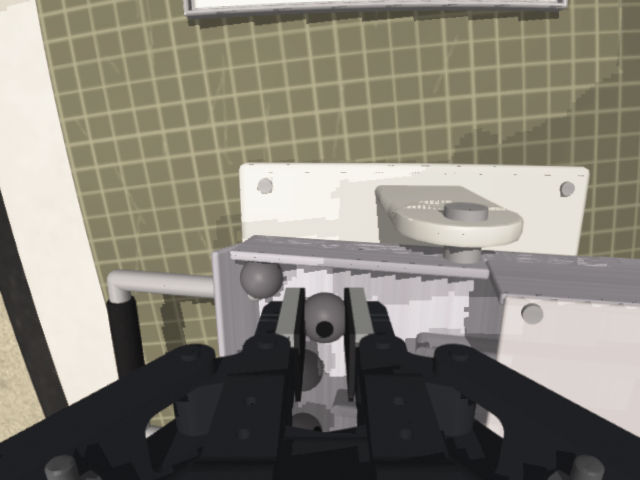

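Request:
{"api": "drive_tool", "payload": {"targets": [{"travel": [0, 0, -10], "dr": [0, 0, 0], "grip": 5}, {"travel": [0, 0, 0], "dr": [0, 0, 0], "grip": 5}, {"travel": [0, 0, 0], "dr": [0, 0, 0], "grip": 27}, {"travel": [0, 0, 0], "dr": [0, 0, 0], "grip": 27}, {"travel": [0, 0, 0], "dr": [0, 0, 0], "grip": 27}, {"travel": [0, 0, 30], "dr": [0, 0, 0], "grip": 30}, {"travel": [0, 0, 40], "dr": [0, 0, 0], "grip": 36}, {"travel": [-10, -20, 40], "dr": [0, 0, 0], "grip": 36}, {"travel": [-20, -40, 20], "dr": [0, 0, 0], "grip": 36}, {"travel": [-20, -40, 0], "dr": [0, 0, 0], "grip": 36}, {"travel": [0, 0, 0], "dr": [0, 0, 0], "grip": 36}, {"travel": [0, 0, 0], "dr": [0, 0, 0], "grip": 36}]}}

```text
time: 36.6
eef_pos: [0.482, -0.1287, 0.1968]
tcp_rot: [-0.471, 0.47, -0.528, 0.528]
ft_force: [0.0, 0.6, -0.2]
gripper_width: 0.0307
```

```bash
python3 look.py w20
```

```text
[ 0.4823 -0.1279  0.1965] 0.0306 [0.8 0.5 0.2] 36.65
```

View pics/w20.png

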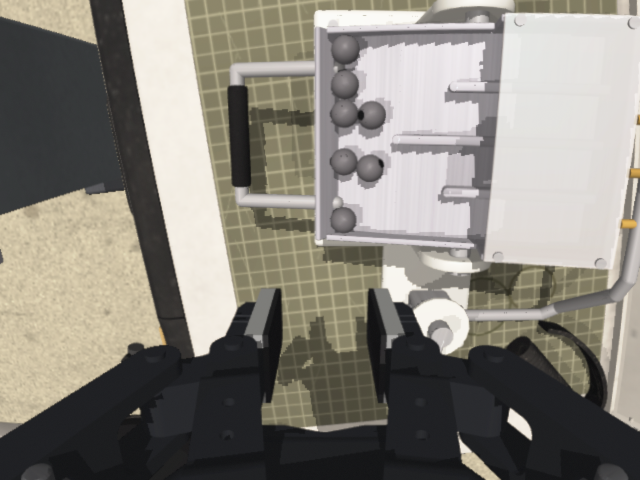

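```bash
python3 - <<'E'
from fit import *
print(get_obs()["joints"].round(3))
p=np.load("board.npy"); zh=.0054
for th in [-.248,-.15,-.05,.05,.15,.25,.3,.34]:
    q=p.copy(); q[3]=th; print(th,X(q,[[-.155,0,zh]])[0].round(4))
E
cat h.py | head -3
```

```text
[-2.600e-01  2.200e-01 -2.190e-01  1.131e+00  1.000e-03  1.424e+00]
-0.248 [ 0.4291 -0.0679  0.0572]
-0.15 [ 0.4266 -0.0676  0.0722]
-0.05 [ 0.4256 -0.0675  0.0876]
0.05 [ 0.4262 -0.0675  0.1031]
0.15 [ 0.4282 -0.0678  0.1185]
0.25 [ 0.4318 -0.0682  0.1336]
0.3 [ 0.4342 -0.0684  0.141 ]
0.34 [ 0.4363 -0.0687  0.1468]
from bench import *
import cv2, numpy as np
def ray(cal,u,v):
```

Run:
```python
from h import *
w=dict(np.load("w20.npz")); print(pz(w,239.5,136.5,.0571))
```

```text
[ 0.42900784 -0.06703521  0.0571    ]
```

Request:
{"api": "drive_tool", "payload": {"targets": [{"travel": [-27, 30, 0], "dr": [0, 0, 0], "grip": 38}, {"travel": [-26, 30, 0], "dr": [0, 0, 0], "grip": 38}, {"travel": [0, 0, -40], "dr": [0, 0, 0], "grip": 38}, {"travel": [0, 0, -40], "dr": [0, 0, 0], "grip": 38}, {"travel": [0, 0, -30], "dr": [0, 0, 0], "grip": 38}, {"travel": [0, 0, 0], "dr": [0, 0, 0], "grip": 38}, {"travel": [0, 0, 0], "dr": [0, 0, 0], "grip": 38}, {"travel": [0, 0, 0], "dr": [0, 0, 0], "grip": 38}]}}

```text
time: 37.45
eef_pos: [0.4311, -0.0678, 0.0879]
tcp_rot: [-0.472, 0.471, -0.526, 0.528]
ft_force: [0.3, -0.1, 0.1]
gripper_width: 0.0325
```

```bash
python3 look.py w21
python3 - <<'E'
from h import *
im=camera("side"); crop(im,260,180,420,320,5,"s21c.png")
E
```

```text
[ 0.4313 -0.068   0.0881] 0.0325 [-0.3  0.  -0.2] 37.5
```

View pics/w21.png

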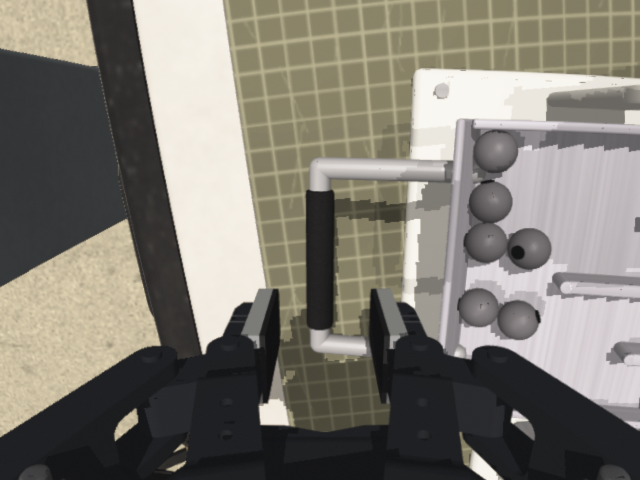

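View pics/s21c.png

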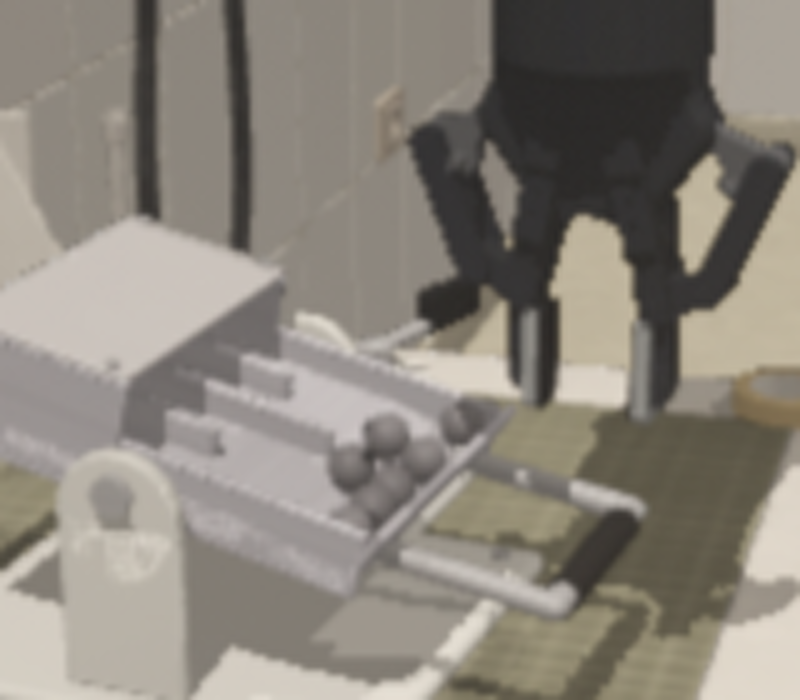

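Request:
{"api": "drive_tool", "payload": {"targets": [{"travel": [-2, 0, -20], "dr": [0, 0, 0], "grip": 38}, {"travel": [0, 0, -20], "dr": [0, 0, 0], "grip": 38}, {"travel": [0, 0, -15], "dr": [0, 0, 0], "grip": 38}, {"travel": [0, 0, -14], "dr": [0, 0, 0], "grip": 38}, {"travel": [0, 0, 0], "dr": [0, 0, 0], "grip": 38}, {"travel": [0, 0, 0], "dr": [0, 0, 0], "grip": 38}, {"travel": [0, 0, 0], "dr": [0, 0, 0], "grip": 38}]}}

```text
time: 38.25
eef_pos: [0.4285, -0.0682, 0.0186]
tcp_rot: [-0.472, 0.471, -0.527, 0.528]
ft_force: [0.4, -0.1, -0.3]
gripper_width: 0.0328
```

```bash
python3 look.py w22
python3 - <<'E'
from h import *
im=camera("side"); crop(im,260,180,420,320,5,"s22c.png")
E
```

```text
[ 0.4285 -0.0682  0.0186] 0.0321 [-0.5 -0.2 -0.2] 38.3
```

View pics/w22.png

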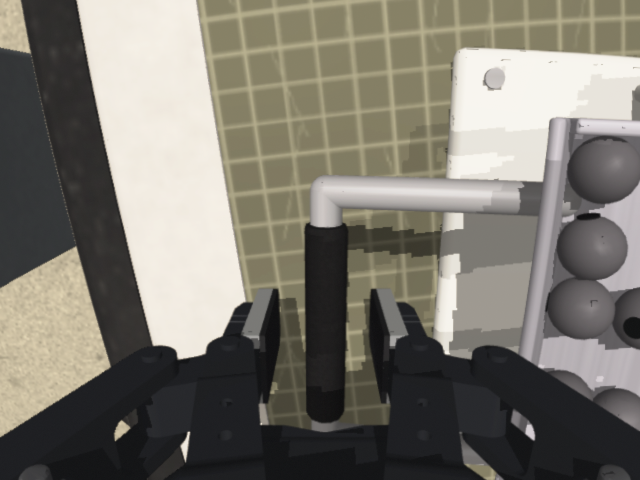

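View pics/s22c.png

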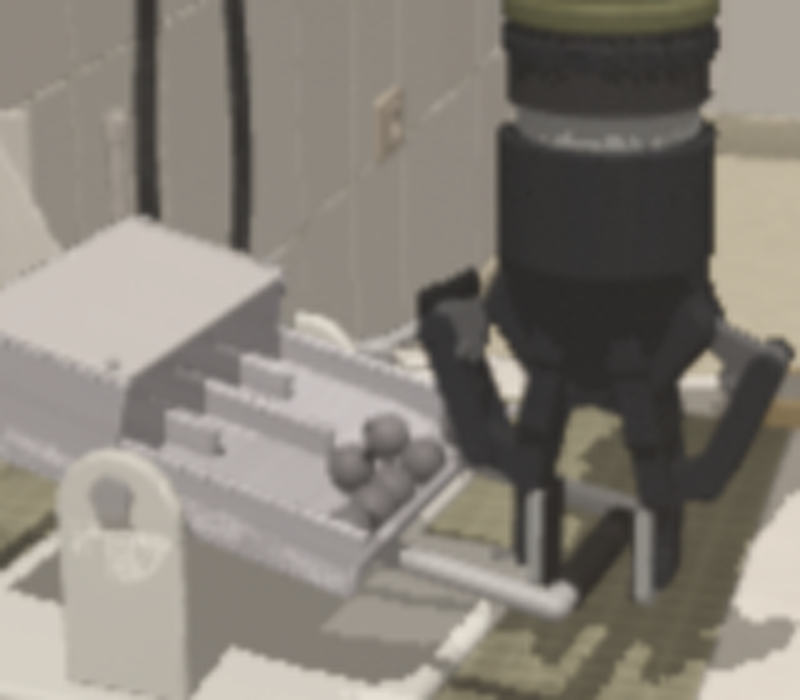

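Run:
```python
from fit import *
from scipy.spatial.transform import Rotation as Ro
p=np.load("board.npy"); n=np.array([-np.sin(p[2]),np.cos(p[2]),0]); A=np.array([p[0],p[1],.09])
t=np.array([.4291,-.0682,.0186]); d=2.0
print("n*2deg",n*2)
prev=t
for k in range(1,17):
    q=A+Ro.from_rotvec(n*np.deg2rad(d*k)).apply(t-A); print(k,((q-prev)*1e3).round(1),(q).round(4)); prev=q
```

```text
n*2deg [0.22419914 1.98739396 0.        ]
1 [-2.4  0.3  5.3] [ 0.4267 -0.0679  0.0239]
2 [-2.2  0.2  5.4] [ 0.4245 -0.0677  0.0293]
3 [-2.   0.2  5.5] [ 0.4225 -0.0675  0.0348]
4 [-1.8  0.2  5.6] [ 0.4207 -0.0673  0.0404]
5 [-1.6  0.2  5.6] [ 0.4191 -0.0671  0.046 ]
6 [-1.4  0.2  5.7] [ 0.4176 -0.0669  0.0517]
7 [-1.2  0.1  5.7] [ 0.4164 -0.0668  0.0574]
8 [-1.   0.1  5.8] [ 0.4154 -0.0667  0.0631]
9 [-0.8  0.1  5.8] [ 0.4145 -0.0666  0.0689]
10 [-0.6  0.1  5.8] [ 0.4139 -0.0665  0.0747]
11 [-0.4  0.   5.8] [ 0.4135 -0.0664  0.0806]
12 [-0.2  0.   5.8] [ 0.4133 -0.0664  0.0864]
13 [-0.   0.   5.8] [ 0.4132 -0.0664  0.0923]
14 [ 0.2 -0.   5.8] [ 0.4134 -0.0664  0.0981]
15 [ 0.4 -0.   5.8] [ 0.4138 -0.0665  0.1039]
16 [ 0.6 -0.1  5.8] [ 0.4144 -0.0665  0.1098]
```

Request:
{"api": "drive_tool", "payload": {"targets": [{"travel": [0, 0, 0], "dr": [0, 0, 0], "grip": 5}, {"travel": [0, 0, 0], "dr": [0, 0, 0], "grip": 5}, {"travel": [0, 0, 0], "dr": [0, 0, 0], "grip": 5}, {"travel": [0, 0, 0], "dr": [0, 0, 0], "grip": 5}, {"travel": [0, 0, 0], "dr": [0, 0, 0], "grip": 5}]}}

```text
time: 38.85
eef_pos: [0.4289, -0.0682, 0.0181]
tcp_rot: [-0.472, 0.471, -0.526, 0.528]
ft_force: [3.2, -0.2, 3.4]
gripper_width: 0.0119
```

Request:
{"api": "drive_tool", "payload": {"targets": [{"travel": [-2.4, 0.3, 5.3], "dr": [0.22, 1.99, 0], "grip": 5}, {"travel": [-2.2, 0.2, 5.4], "dr": [0.22, 1.99, 0], "grip": 5}, {"travel": [-2.0, 0.2, 5.5], "dr": [0.22, 1.99, 0], "grip": 5}, {"travel": [-1.8, 0.2, 5.6], "dr": [0.22, 1.99, 0], "grip": 5}]}}

```text
time: 39.25
eef_pos: [0.4204, -0.0672, 0.0393]
tcp_rot: [0.438, -0.503, 0.562, -0.489]
ft_force: [4.9, -1.3, -2.8]
gripper_width: 0.0117
```

Request:
{"api": "drive_tool", "payload": {"targets": [{"travel": [-1.6, 0.2, 5.6], "dr": [0.22, 1.99, 0], "grip": 5}, {"travel": [-1.4, 0.2, 5.7], "dr": [0.22, 1.99, 0], "grip": 5}, {"travel": [-1.2, 0.1, 5.7], "dr": [0.22, 1.99, 0], "grip": 5}, {"travel": [-1.0, 0.1, 5.8], "dr": [0.22, 1.99, 0], "grip": 5}]}}

```text
time: 39.65
eef_pos: [0.4148, -0.0666, 0.0617]
tcp_rot: [0.401, -0.532, 0.595, -0.449]
ft_force: [4.5, -0.2, -3.7]
gripper_width: 0.0119
```

Forces low; continue.

Request:
{"api": "drive_tool", "payload": {"targets": [{"travel": [-0.8, 0.1, 5.8], "dr": [0.22, 1.99, 0], "grip": 5}, {"travel": [-0.6, 0.1, 5.8], "dr": [0.22, 1.99, 0], "grip": 5}, {"travel": [-0.4, 0, 5.8], "dr": [0.22, 1.99, 0], "grip": 5}, {"travel": [-0.2, 0, 5.8], "dr": [0.22, 1.99, 0], "grip": 5}, {"travel": [0, 0, 5.8], "dr": [0.22, 1.99, 0], "grip": 5}, {"travel": [0.2, 0, 5.8], "dr": [0.22, 1.99, 0], "grip": 5}, {"travel": [0.4, 0, 5.8], "dr": [0.22, 1.99, 0], "grip": 5}, {"travel": [0.6, -0.1, 5.8], "dr": [0.22, 1.99, 0], "grip": 5}, {"travel": [0, 0, 0], "dr": [0, 0, 0], "grip": 5}, {"travel": [0, 0, 0], "dr": [0, 0, 0], "grip": 5}, {"travel": [0, 0, 0], "dr": [0, 0, 0], "grip": 5}, {"travel": [0, 0, 0], "dr": [0, 0, 0], "grip": 5}]}}

```text
time: 40.85
eef_pos: [0.4134, -0.0665, 0.108]
tcp_rot: [0.323, -0.583, 0.652, -0.362]
ft_force: [4.5, -1.4, -3.4]
gripper_width: 0.0118
```

```bash
python3 look.py w23
python3 - <<'E'
from h import *
im=camera("side"); crop(im,220,180,420,330,4,"s23c.png")
im=camera("scene"); crop(im,250,160,420,300,4.5,"sc23c.png"); cv2.imwrite("pics/sc23.png",im)
E
```

```text
[ 0.4134 -0.0665  0.1081] 0.0117 [ 5.  -1.3 -2.8] 40.9
```

View pics/s23c.png

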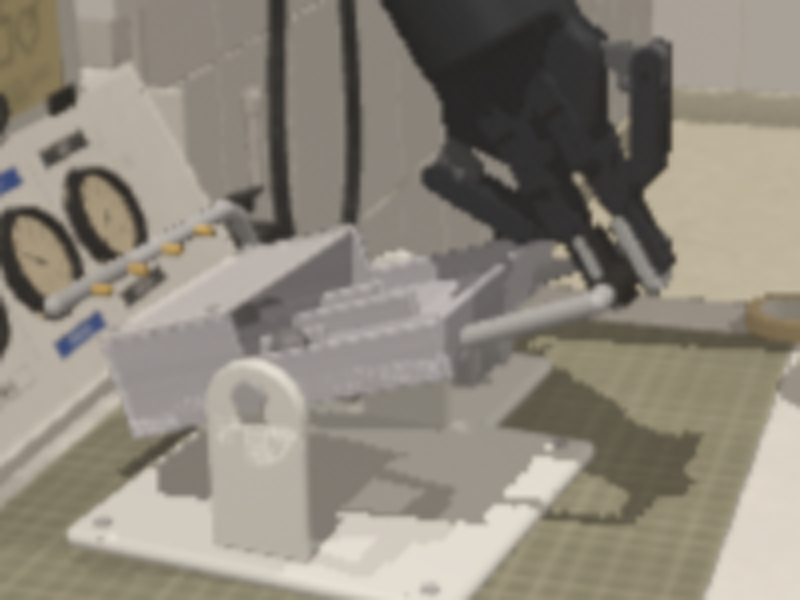

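View pics/sc23c.png

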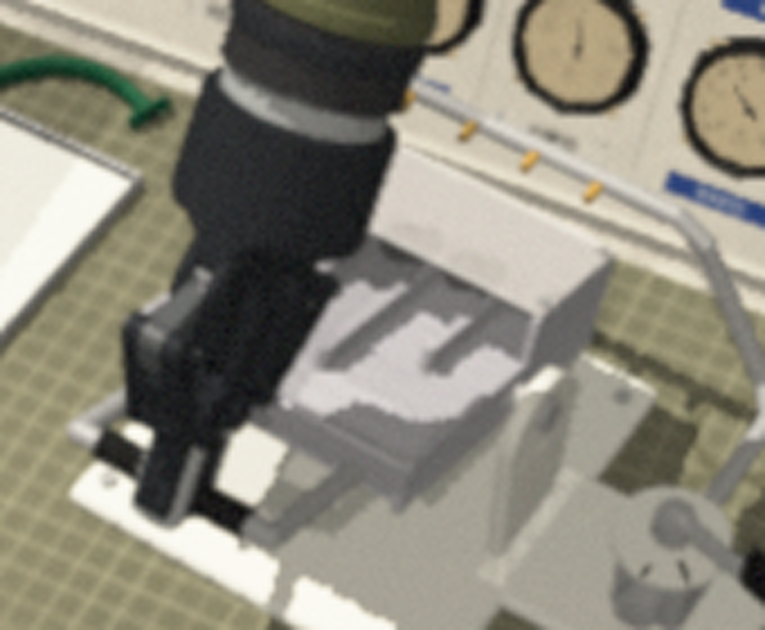

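View pics/w23.png

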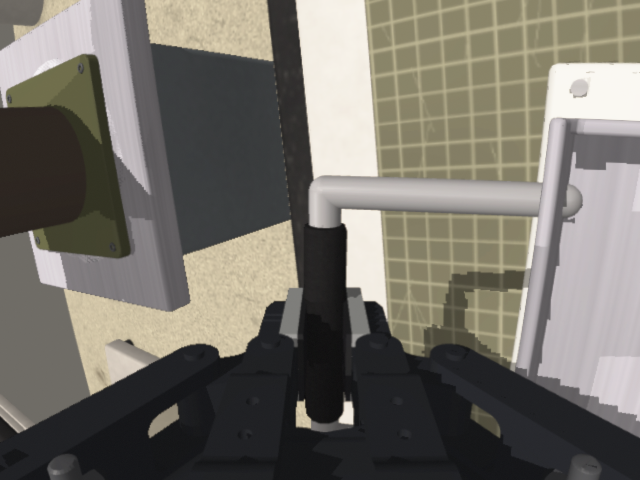

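Run:
```python
from h import *
im=cv2.imread("pics/sc23.png"); c=im[190:240,325:395].astype(float)
c=np.clip((c-150)*2.5,0,255).astype(np.uint8); cv2.imwrite("pics/sc23e.png",cv2.resize(c,None,fx=11,fy=11,interpolation=cv2.INTER_CUBIC))
s=camera("side"); crop(s,245,225,345,285,8,"s23d.png")
```

```text
(no output)
```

View pics/sc23e.png

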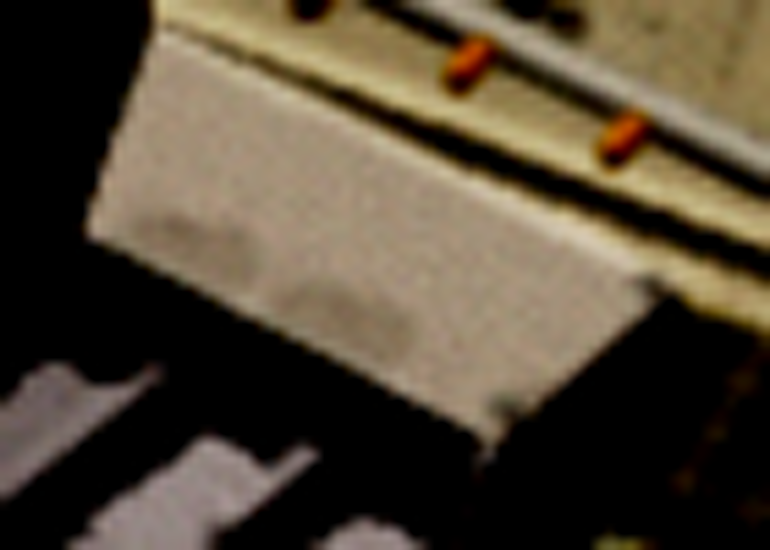

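View pics/s23d.png

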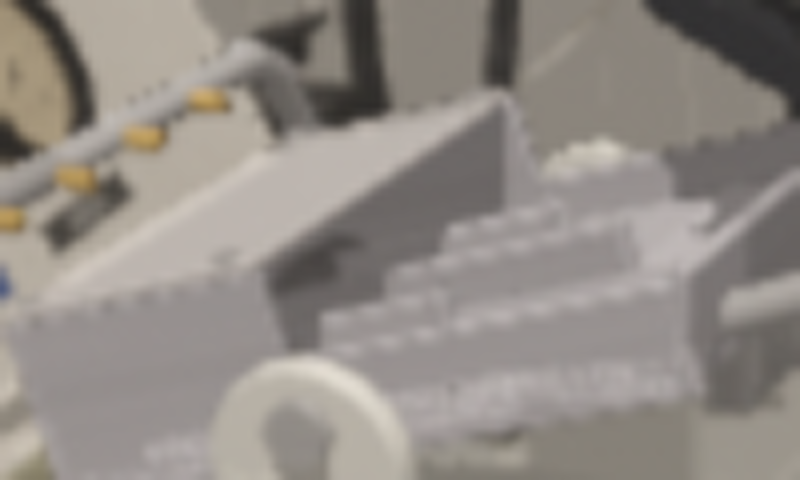

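Run:
```python
from fit import *
s=get_calibration("scene"); p=np.load("board.npy").copy(); p[3]=.31
for y in (.048,.016,-.016,-.048):
    P=X(p,[[.066,y,.004],[.044,y,.009],[.01,y,.037],[.0816,y,.037]])
    print(y,((proj(s,P)-[325,190])*11).round(0).tolist())
```

```text
0.048 [[48.0, 165.0], [-7.0, 189.0], [-76.0, 131.0], [126.0, -16.0]]
0.016 [[196.0, 239.0], [142.0, 263.0], [77.0, 208.0], [275.0, 56.0]]
-0.016 [[346.0, 313.0], [294.0, 339.0], [234.0, 286.0], [427.0, 130.0]]
-0.048 [[498.0, 389.0], [448.0, 417.0], [394.0, 366.0], [581.0, 205.0]]
```

Request:
{"api": "drive_tool", "payload": {"targets": [{"travel": [0, 0, 0], "dr": [0, 0, 0], "grip": 38}, {"travel": [0, 0, 0], "dr": [0, 0, 0], "grip": 38}, {"travel": [0, 0, 0], "dr": [0, 0, 0], "grip": 38}, {"travel": [11, -1, 17], "dr": [0, 0, 0], "grip": 38}, {"travel": [11, -1, 17], "dr": [0, 0, 0], "grip": 38}, {"travel": [0, 0, 35], "dr": [-0.5, -4, 0], "grip": 38}, {"travel": [0, 0, 35], "dr": [-0.5, -4, 0], "grip": 38}, {"travel": [20, -20, 20], "dr": [-0.7, -6, 0], "grip": 38}, {"travel": [30, -20, 0], "dr": [-0.7, -6, 0], "grip": 38}, {"travel": [30, -20, 0], "dr": [-0.7, -6, 0], "grip": 38}, {"travel": [20, 0, 0], "dr": [-0.7, -6, 0], "grip": 38}, {"travel": [0, 0, 0], "dr": [0, 0, 0], "grip": 38}]}}

```text
time: 42.25
eef_pos: [0.5332, -0.1284, 0.2335]
tcp_rot: [-0.471, 0.471, -0.525, 0.53]
ft_force: [-0.6, -0.1, 0.4]
gripper_width: 0.0327
```

```bash
python3 look.py w24
python3 - <<'E'
from h import *
im=cv2.imread("pics/w24.png")
cv2.imwrite("pics/sc24.png",camera("scene"))
E
```

```text
[ 0.5326 -0.1281  0.233 ] 0.0324 [-0.8  0.7 -0. ] 42.3
```

View pics/w24.png

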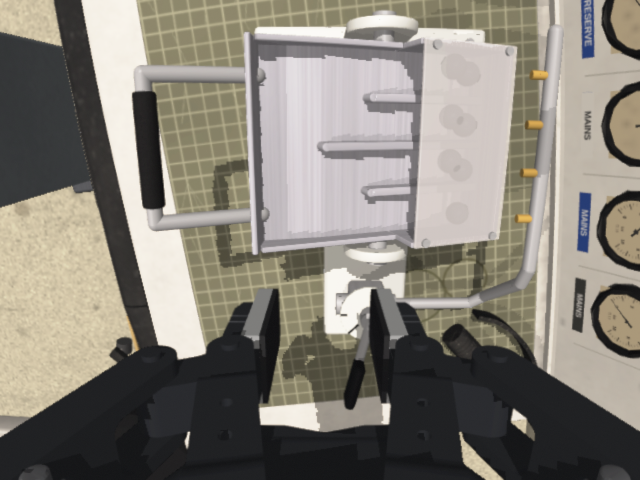

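View pics/sc24.png

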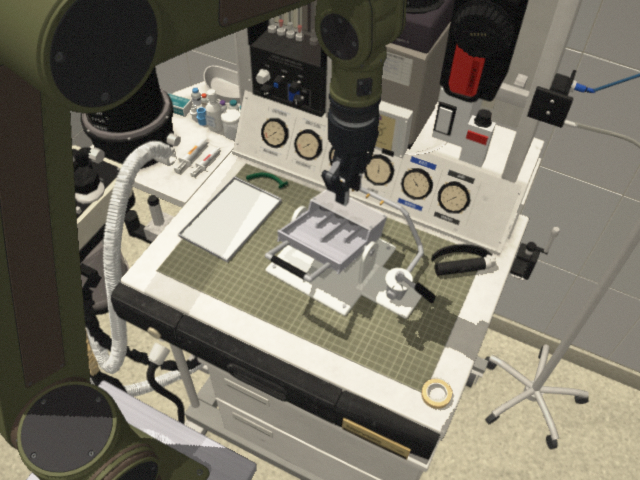

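Run:
```python
from fit import *
im=cv2.imread("pics/w24.png"); c=im[25:260,400:530]; c=np.clip((c.astype(float)-100)*1.7,0,255).astype(np.uint8); c=cv2.resize(c,None,fx=2.5,fy=2.5,interpolation=cv2.INTER_CUBIC)
w=dict(np.load("w24.npz")); p=np.load("board.npy").copy()
# refit tilt
U=np.array([[320,146],[367,98],[365,191],[514.5,45],[497,241]])
P=np.array([[-.048,0,.012],[-.015,.032,.012],[-.015,-.032,.012],[.0816,.0665,.037],[.0816,-.0665,.037]])
f=lambda t:(proj(w,X([p[0],p[1],p[2],t[0]],P))-U).ravel()
r=least_squares(f,[.3]); print(r.x,r.fun.round(1)); p[3]=r.x[0]
for y in (.048,.016,-.016,-.048):
    for x in (.066,):
        u=(proj(w,X(p,[[x,y,.003]]))[0]-[400,25])*2.5; cv2.circle(c,tuple(int(v) for v in u),3,(0,0,255),-1)
cv2.imwrite("pics/w24e.png",c)
```

```text
[0.29154747] [ 2.3  1.1  3.2 -1.1  3.1  1.9  5.1  1.3  4.6 -2.3]
```

View pics/w24e.png

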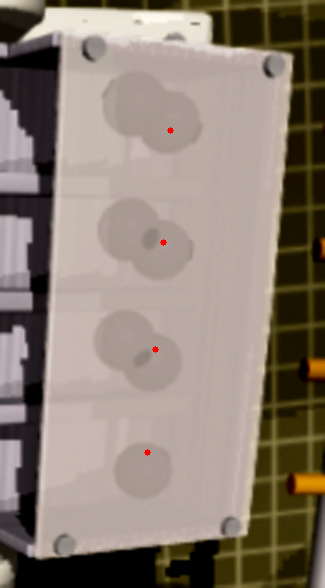

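Request:
{"api": "drive_tool", "payload": {"targets": [{"travel": [-34, 20, 0], "dr": [0, 0, 0], "grip": 0}, {"travel": [-34, 20, 0], "dr": [0, 0, 0], "grip": 0}, {"travel": [-32, 20, 0], "dr": [0, 0, 0], "grip": 0}, {"travel": [0, 0, -30], "dr": [0, 0, 0], "grip": 0}, {"travel": [0, 0, -30], "dr": [0, 0, 0], "grip": 0}, {"travel": [0, 0, 0], "dr": [0, 0, 0], "grip": 0}, {"travel": [0, 0, 0], "dr": [0, 0, 0], "grip": 0}, {"travel": [0, 0, 0], "dr": [0, 0, 0], "grip": 0}]}}

```text
time: 43.15
eef_pos: [0.436, -0.0685, 0.1736]
tcp_rot: [-0.471, 0.471, -0.525, 0.53]
ft_force: [0.4, -0.3, 1.0]
gripper_width: 0.0
```

```bash
python3 look.py w25
python3 - <<'E'
from h import *
im=camera("side"); crop(im,260,180,420,320,5,"s25c.png")
E
```

```text
[ 0.4362 -0.0686  0.1738] -0.0001 [-0.1 -0.7 -0.5] 43.2
```

View pics/w25.png

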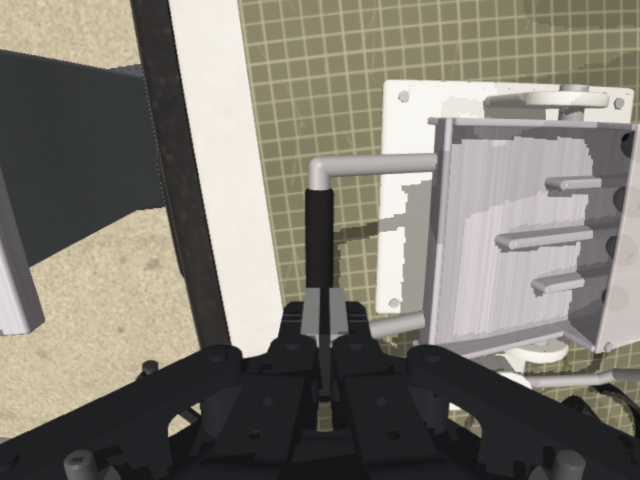

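View pics/s25c.png

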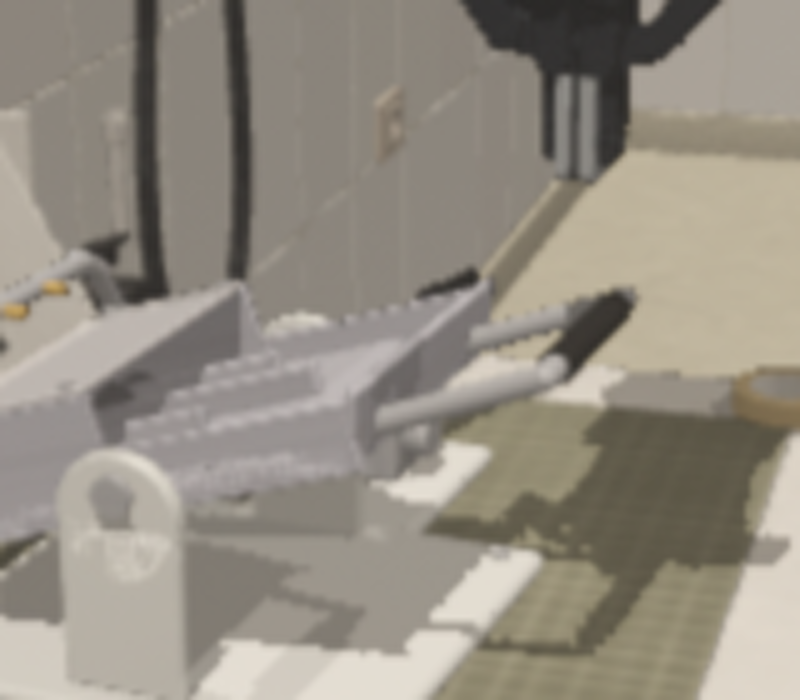

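Request:
{"api": "drive_tool", "payload": {"targets": [{"travel": [-7, 0, -20], "dr": [0, 0, 0], "grip": 0}, {"travel": [0, 0, -15], "dr": [0, 0, 0], "grip": 0}, {"travel": [0, 0, -5], "dr": [0, 0, 0], "grip": 0}, {"travel": [0, 0, 0], "dr": [0, 0, 0], "grip": 0}]}}

```text
time: 43.65
eef_pos: [0.4279, -0.0685, 0.1326]
tcp_rot: [-0.47, 0.471, -0.526, 0.529]
ft_force: [0.2, 0.3, 0.6]
gripper_width: -0.0002
```

Request:
{"api": "drive_tool", "payload": {"targets": [{"travel": [0, 0, -4], "dr": [0, 0, 0], "grip": 0}, {"travel": [0, 0, -4], "dr": [0, 0, 0], "grip": 0}, {"travel": [0, 0, 0], "dr": [0, 0, 0], "grip": 0}]}}

```text
time: 43.95
eef_pos: [0.4279, -0.0684, 0.1244]
tcp_rot: [-0.471, 0.471, -0.526, 0.529]
ft_force: [0.3, 0.7, 0.7]
gripper_width: -0.0001
```

Request:
{"api": "drive_tool", "payload": {"targets": [{"travel": [0, 0, -4], "dr": [0, 0, 0], "grip": 0}, {"travel": [0, 0, -4], "dr": [0, 0, 0], "grip": 0}, {"travel": [0, 0, 0], "dr": [0, 0, 0], "grip": 0}]}}

```text
time: 44.25
eef_pos: [0.427, -0.0683, 0.1159]
tcp_rot: [-0.47, 0.472, -0.526, 0.529]
ft_force: [-0.8, -0.9, 0.4]
gripper_width: 0.0001
```

```bash
python3 look.py w26
python3 - <<'E'
from h import *
im=camera("side"); crop(im,260,180,420,320,5,"s26c.png")
E
```

```text
[ 0.4279 -0.0683  0.1162] 0.0001 [0.9 0.4 0. ] 44.3
```

View pics/s26c.png

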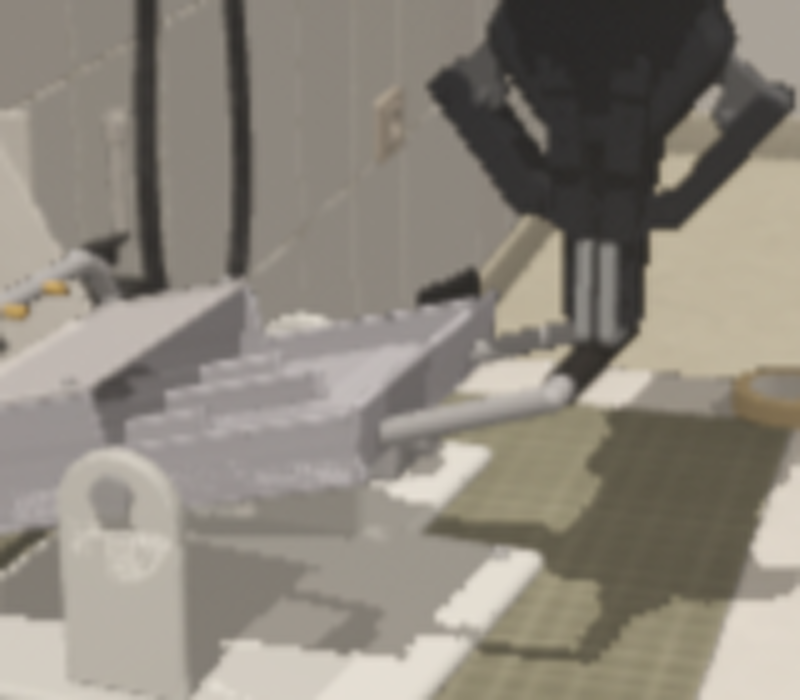

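Request:
{"api": "drive_tool", "payload": {"targets": [{"travel": [0, 0, -6], "dr": [0, 0, 0], "grip": 0}, {"travel": [0, 0, -6], "dr": [0, 0, 0], "grip": 0}, {"travel": [0, 0, -6], "dr": [0, 0, 0], "grip": 0}, {"travel": [0, 0, -6], "dr": [0, 0, 0], "grip": 0}, {"travel": [0, 0, -6], "dr": [0, 0, 0], "grip": 0}, {"travel": [0, 0, -6], "dr": [0, 0, 0], "grip": 0}, {"travel": [0, 0, 0], "dr": [0, 0, 0], "grip": 0}]}}

```text
time: 45.05
eef_pos: [0.4282, -0.0684, 0.0796]
tcp_rot: [-0.471, 0.471, -0.526, 0.529]
ft_force: [-0.8, -0.8, 0.5]
gripper_width: 0.0001
```

Request:
{"api": "drive_tool", "payload": {"targets": [{"travel": [0, 0, -6], "dr": [0, 0, 0], "grip": 0}, {"travel": [0, 0, -6], "dr": [0, 0, 0], "grip": 0}, {"travel": [0, 0, -6], "dr": [0, 0, 0], "grip": 0}, {"travel": [0, 0, -6], "dr": [0, 0, 0], "grip": 0}, {"travel": [0, 0, -6], "dr": [0, 0, 0], "grip": 0}, {"travel": [0, 0, -6], "dr": [0, 0, 0], "grip": 0}, {"travel": [0, 0, -5], "dr": [0, 0, 0], "grip": 0}, {"travel": [0, 0, 0], "dr": [0, 0, 0], "grip": 0}, {"travel": [0, 0, 0], "dr": [0, 0, 0], "grip": 0}]}}

```text
time: 45.95
eef_pos: [0.4265, -0.0682, 0.0389]
tcp_rot: [-0.47, 0.472, -0.526, 0.529]
ft_force: [0.5, -0.3, 0.9]
gripper_width: -0.0003
```

```bash
python3 look.py w27
python3 - <<'E'
from h import *
im=camera("side"); crop(im,260,180,420,320,5,"s27c.png")
E
```

```text
[ 0.4263 -0.0681  0.0389] -0.0 [0.5 0.9 0.3] 46.0
```

View pics/s27c.png

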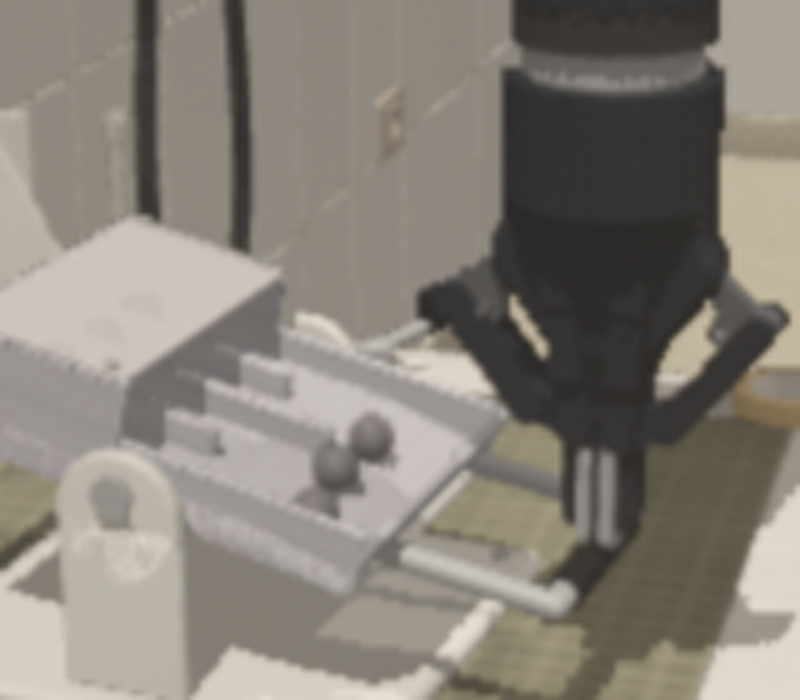

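View pics/w27.png

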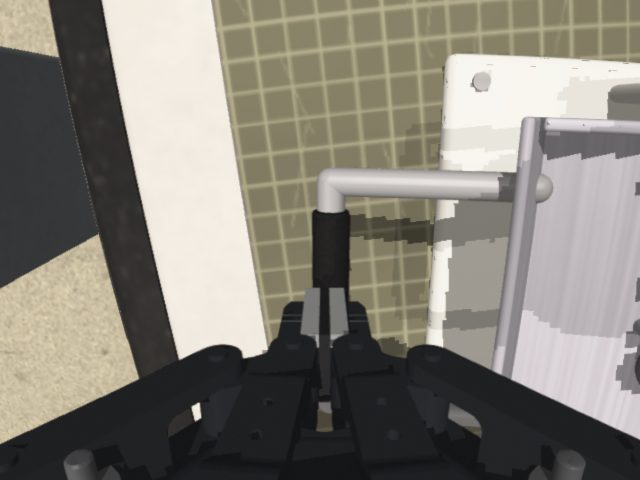

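Request:
{"api": "drive_tool", "payload": {"targets": [{"travel": [0, 0, 30], "dr": [0, 0, 0], "grip": 0}, {"travel": [0, 0, 40], "dr": [0, 0, 0], "grip": 0}, {"travel": [0, 0, 40], "dr": [0, 0, 0], "grip": 0}, {"travel": [20, -20, 40], "dr": [0, 0, 0], "grip": 20}, {"travel": [30, -20, 40], "dr": [0, 0, 0], "grip": 30}, {"travel": [30, -20, 0], "dr": [0, 0, 0], "grip": 30}, {"travel": [0, 0, 0], "dr": [0, 0, 0], "grip": 30}, {"travel": [0, 0, 0], "dr": [0, 0, 0], "grip": 30}, {"travel": [0, 0, 0], "dr": [0, 0, 0], "grip": 30}]}}

```text
time: 46.95
eef_pos: [0.5037, -0.1263, 0.2255]
tcp_rot: [-0.47, 0.472, -0.527, 0.528]
ft_force: [0.5, 0.7, -0.5]
gripper_width: 0.0259
```

```bash
python3 look.py w28
```

```text
[ 0.5038 -0.1262  0.2257] 0.0254 [ 0.7  0.7 -0.8] 47.0
```

View pics/w28.png

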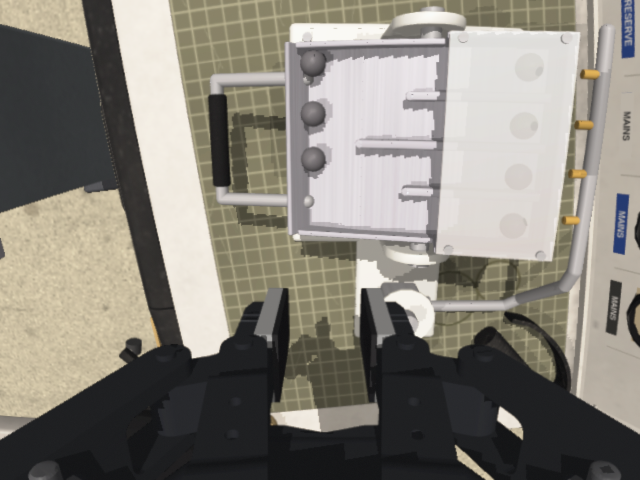

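Request:
{"api": "drive_tool", "payload": {"targets": [{"travel": [5, -45, 0], "dr": [0, 0, 0], "grip": 40}, {"travel": [5, -45, 0], "dr": [0, 0, 0], "grip": 40}, {"travel": [5, -45, 0], "dr": [0, 0, 0], "grip": 40}, {"travel": [5, -45, 0], "dr": [0, 0, 0], "grip": 40}, {"travel": [5, -45, 0], "dr": [0, 0, 0], "grip": 40}, {"travel": [0, 0, 0], "dr": [0, 0, 0], "grip": 40}, {"travel": [0, 0, 0], "dr": [0, 0, 0], "grip": 40}, {"travel": [0, 0, 0], "dr": [0, 0, 0], "grip": 40}]}}

```text
time: 47.8
eef_pos: [0.53, -0.3503, 0.2264]
tcp_rot: [-0.471, 0.472, -0.526, 0.528]
ft_force: [0.9, 0.0, 0.1]
gripper_width: 0.034
```

```bash
python3 look.py w29
python3 - <<'E'
from fit import *
p0=np.load("board.npy"); w=dict(np.load("w28.npz"))
U=np.array([[358,143],[408,95],[403,190],[577,33],[548.5,261]])
P=np.array([[-.048,0,.012],[-.015,.032,.012],[-.015,-.032,.012],[.0816,.0665,.037],[.0816,-.0665,.037]])
f=lambda t:(proj(w,X([t[1],t[2],p0[2],t[0]],P))-U).ravel()
r=least_squares(f,[-.2,p0[0],p0[1]]); print(r.x.round(4),r.fun.round(1))
E
```

```text
[ 0.5302 -0.3501  0.2267] 0.0343 [-0.4  0.2  0.8] 47.85
[-0.2999  0.5801 -0.0849] [-1.6  0.4 -2.2  0.5 -1.   1.2  2.  -2.5  2.6  1.5]
```

View pics/w29.png

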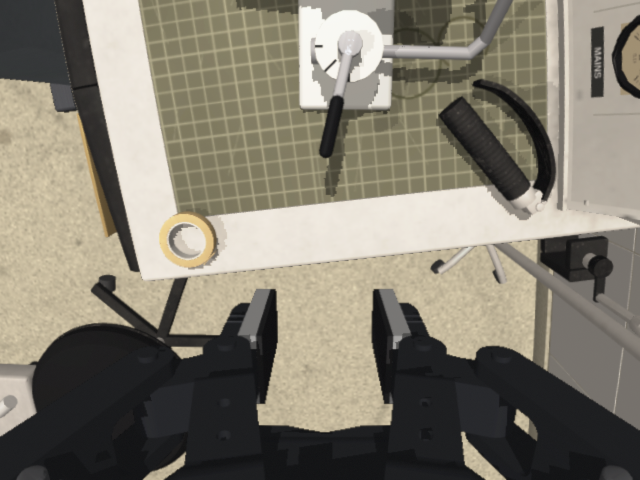

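Run:
```python
from h import *
crop(cv2.imread("pics/w29.png"),280,0,420,170,4.5,"w29c.png")
```

```text
(no output)
```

View pics/w29c.png

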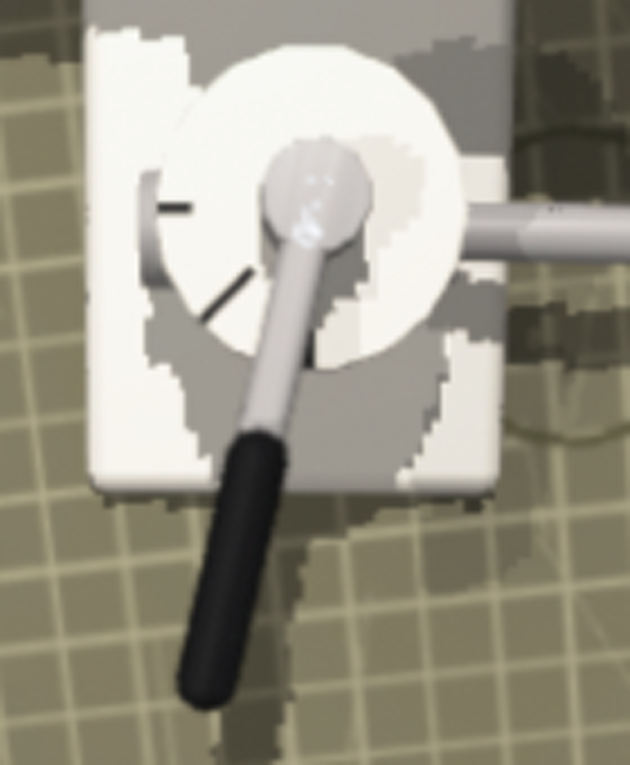

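Run:
```python
from h import *
w=dict(np.load("w29.npz"))
A=[(315,195),(262,440),(207,688),(235,565)]
a,b,c,m=[pz(w,280+u/4.5,v/4.5,z) for (u,v),z in zip(A,(.085,.083,.083,.083))]
print(a,b,c,m)
psi=-.1123; ex=np.array([np.cos(psi),np.sin(psi)]);ey=np.array([-np.sin(psi),np.cos(psi)])
for d in (c-b,c-a,b-a,m-a): d=d[:2]; print("angle",np.arctan2(-d@ex,-d@ey),np.linalg.norm(d))
# disc
for (u,v) in [(310,210),(178,208),(228,295),(308,355)]: print("disc",pz(w,280+u/4.5,v/4.5,.05))
```

```text
[ 0.5600538  -0.23668452  0.085     ] [ 0.54846634 -0.27118302  0.083     ] [ 0.53581491 -0.30790891  0.083     ] [ 0.54228356 -0.28948312  0.083     ]
angle 0.21945099901790757 0.03884391915382495
angle 0.21572290489072676 0.07523588703911993
angle 0.21174368581155922 0.036392525947301115
angle 0.21235762760278915 0.05570882863603512
disc [ 0.56163754 -0.2337558   0.05      ]
disc [ 0.53984126 -0.23100677  0.05      ]
disc [ 0.54656916 -0.24580842  0.05      ]
disc [ 0.55891845 -0.25696466  0.05      ]
```

Run:
```python
from h import *
crop(cv2.imread("pics/wrist2.png"),330,240,430,380,5,"w2v.png")
w2=dict(np.load("w2.npz"));w=dict(np.load("w29.npz"))
def tri(c1,u1,c2,u2):
    o1,d1=ray(c1,*u1);o2,d2=ray(c2,*u2);d1/=np.linalg.norm(d1);d2/=np.linalg.norm(d2)
    A=np.stack([d1,-d2],1);s=np.linalg.lstsq(A,o2-o1,rcond=None)[0]; a=o1+s[0]*d1;b=o2+s[1]*d2; return (a+b)/2,np.linalg.norm(a-b)
print(tri(w2,(387,287),w,(350,43.3)));print(tri(w2,(358,367),w,(326,153)));print(tri(w2,(373,329),w,(338.2,97.8)))
```

```text
(array([ 0.56153741, -0.23340799,  0.0629727 ]), np.float64(0.00038307054925497506))
(array([ 0.5354102 , -0.30844901,  0.07814906]), np.float64(0.0007734166061837763))
(array([ 0.54860674, -0.27088582,  0.07369008]), np.float64(0.0003953307975520868))
```

View pics/w2v.png

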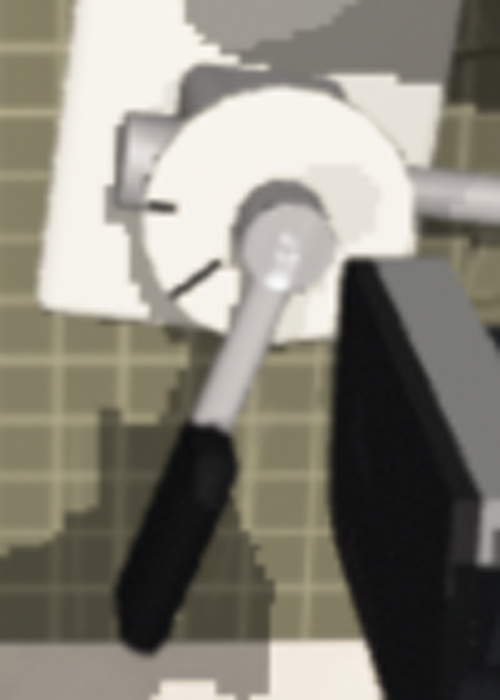

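Request:
{"api": "drive_tool", "payload": {"targets": [{"travel": [5, 30, -20], "dr": [0, 0, -6.5], "grip": 36}, {"travel": [6.5, 30, -30], "dr": [0, 0, -6.4], "grip": 36}, {"travel": [0, 0, -40], "dr": [0, 0, 0], "grip": 36}, {"travel": [0, 0, -40], "dr": [0, 0, 0], "grip": 36}, {"travel": [0, 0, 0], "dr": [0, 0, 0], "grip": 36}, {"travel": [0, 0, 0], "dr": [0, 0, 0], "grip": 36}, {"travel": [0, 0, 0], "dr": [0, 0, 0], "grip": 36}]}}

```text
time: 48.55
eef_pos: [0.5439, -0.2924, 0.0994]
tcp_rot: [-0.409, 0.409, -0.574, 0.58]
ft_force: [-0.0, -0.0, 1.2]
gripper_width: 0.031
```

```bash
python3 look.py w30
python3 - <<'E'
from h import *
crop(camera("scene"),330,210,470,330,5,"sc30.png")
E
```

```text
[ 0.5442 -0.2928  0.0996] 0.0306 [ 0.3 -0.8  0. ] 48.6
```

View pics/w30.png

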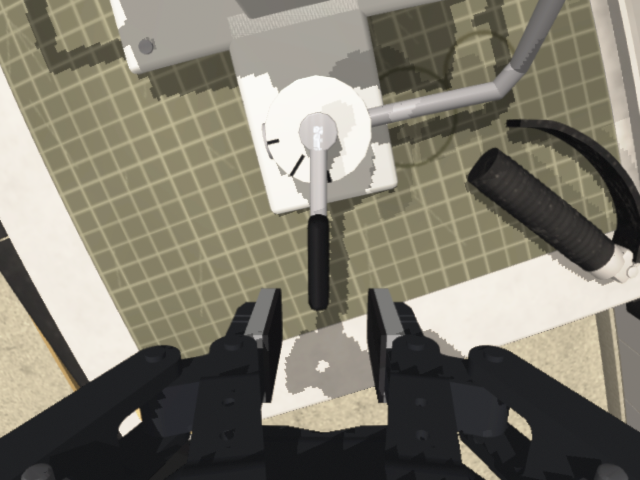

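View pics/sc30.png

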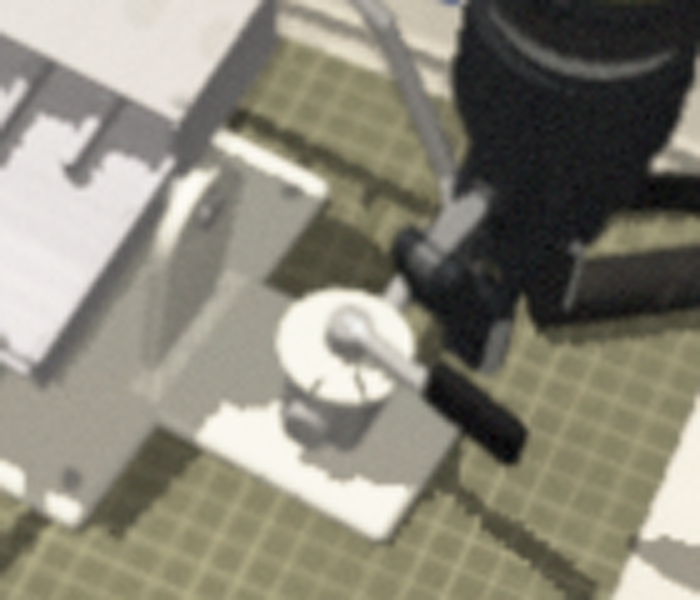

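Request:
{"api": "drive_tool", "payload": {"targets": [{"travel": [-2.5, 2.5, 0], "dr": [0, 0, 0], "grip": 36}, {"travel": [0, 0, -25], "dr": [0, 0, 0], "grip": 36}, {"travel": [0, 0, -25], "dr": [0, 0, 0], "grip": 36}, {"travel": [0, 0, -15], "dr": [0, 0, 0], "grip": 36}, {"travel": [0, 0, 0], "dr": [0, 0, 0], "grip": 36}, {"travel": [0, 0, 0], "dr": [0, 0, 0], "grip": 36}, {"travel": [0, 0, 0], "dr": [0, 0, 0], "grip": 36}]}}

```text
time: 49.35
eef_pos: [0.5408, -0.2901, 0.0332]
tcp_rot: [-0.409, 0.409, -0.574, 0.58]
ft_force: [0.6, 1.0, 0.9]
gripper_width: 0.0307
```

```bash
python3 look.py w31
python3 - <<'E'
from h import *
crop(camera("scene"),330,210,470,330,5,"sc31.png")
E
```

```text
[ 0.5409 -0.2901  0.0332] 0.0308 [-0.8  0.3  0.2] 49.4
```

View pics/w31.png

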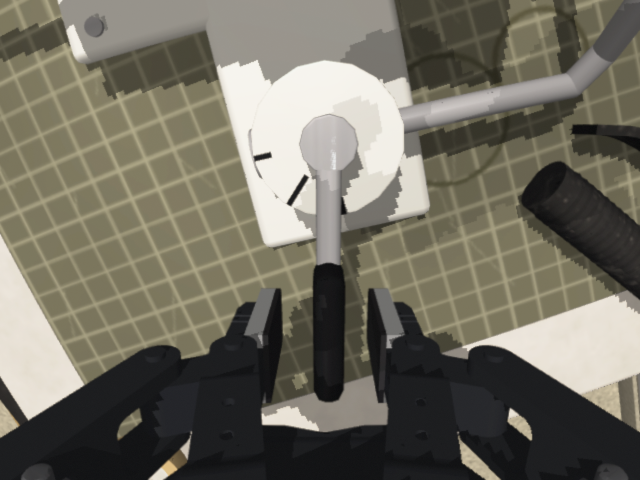

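View pics/sc31.png

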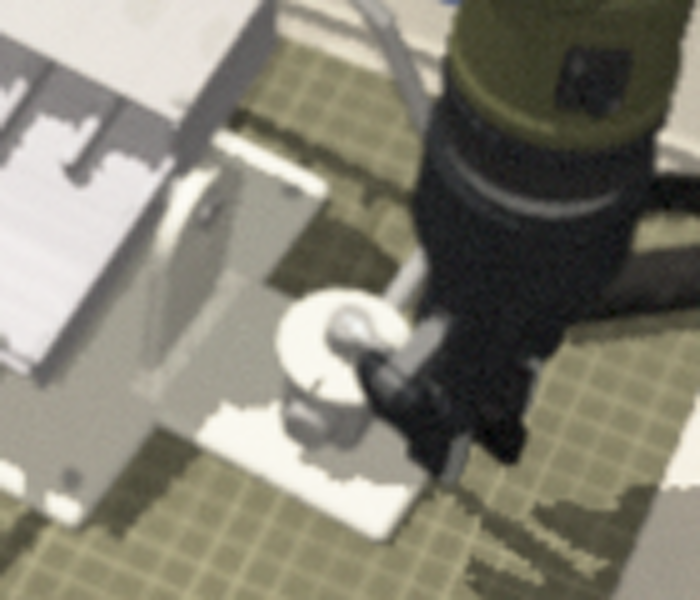

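Run:
```python
import numpy as np
A=np.array([.5615,-.2334]); t=np.array([.5412,-.2901]); prev=t
for k in range(1,10):
    a=-np.deg2rad(3.6*k); R=np.array([[np.cos(a),-np.sin(a)],[np.sin(a),np.cos(a)]]); q=A+R@(t-A); print(k,((q-prev)*1e3).round(2),q.round(4)); prev=q
```

```text
1 [-3.52  1.39] [ 0.5377 -0.2887]
2 [-3.43  1.6 ] [ 0.5343 -0.2871]
3 [-3.32  1.82] [ 0.5309 -0.2853]
4 [-3.2   2.02] [ 0.5277 -0.2833]
5 [-3.06  2.22] [ 0.5247 -0.2811]
6 [-2.92  2.41] [ 0.5218 -0.2786]
7 [-2.76  2.59] [ 0.519  -0.2761]
8 [-2.59  2.75] [ 0.5164 -0.2733]
9 [-2.42  2.91] [ 0.514  -0.2704]
```

Request:
{"api": "drive_tool", "payload": {"targets": [{"travel": [0, 0, 0], "dr": [0, 0, 0], "grip": 3}, {"travel": [0, 0, 0], "dr": [0, 0, 0], "grip": 3}, {"travel": [0, 0, 0], "dr": [0, 0, 0], "grip": 3}, {"travel": [0, 0, 0], "dr": [0, 0, 0], "grip": 3}, {"travel": [0, 0, 0], "dr": [0, 0, 0], "grip": 3}]}}

```text
time: 49.95
eef_pos: [0.5415, -0.2903, 0.0326]
tcp_rot: [-0.409, 0.409, -0.574, 0.58]
ft_force: [4.4, -0.9, 3.5]
gripper_width: 0.009
```

Request:
{"api": "drive_tool", "payload": {"targets": [{"travel": [-3.5, 1.4, 0], "dr": [0, 0, -3.6], "grip": 3}, {"travel": [-3.4, 1.6, 0], "dr": [0, 0, -3.6], "grip": 3}, {"travel": [-3.3, 1.8, 0], "dr": [0, 0, -3.6], "grip": 3}]}}

```text
time: 50.25
eef_pos: [0.5312, -0.2855, 0.0326]
tcp_rot: [-0.352, 0.352, -0.611, 0.616]
ft_force: [4.2, -1.5, 4.8]
gripper_width: 0.0086
```

Request:
{"api": "drive_tool", "payload": {"targets": [{"travel": [-3.2, 2.0, 0], "dr": [0, 0, -3.6], "grip": 3}, {"travel": [-3.1, 2.2, 0], "dr": [0, 0, -3.6], "grip": 3}, {"travel": [-2.9, 2.4, 0], "dr": [0, 0, -3.6], "grip": 3}]}}

```text
time: 50.55
eef_pos: [0.522, -0.2788, 0.0326]
tcp_rot: [-0.293, 0.293, -0.641, 0.646]
ft_force: [5.0, -1.5, 3.8]
gripper_width: 0.0088
```

Request:
{"api": "drive_tool", "payload": {"targets": [{"travel": [-2.8, 2.6, 0], "dr": [0, 0, -3.6], "grip": 3}, {"travel": [-2.6, 2.8, 0], "dr": [0, 0, -3.6], "grip": 3}, {"travel": [-2.4, 2.9, 0], "dr": [0, 0, -3.6], "grip": 3}, {"travel": [0, 0, 0], "dr": [0, 0, 0], "grip": 3}, {"travel": [0, 0, 0], "dr": [0, 0, 0], "grip": 3}]}}

```text
time: 51.05
eef_pos: [0.5142, -0.2704, 0.0326]
tcp_rot: [-0.232, 0.232, -0.666, 0.67]
ft_force: [5.0, -2.1, 5.6]
gripper_width: 0.0091
```

```bash
python3 look.py w32
```

```text
[ 0.5141 -0.2704  0.0325] 0.009 [ 4.3 -1.4  5.4] 51.1
```

View pics/w32.png

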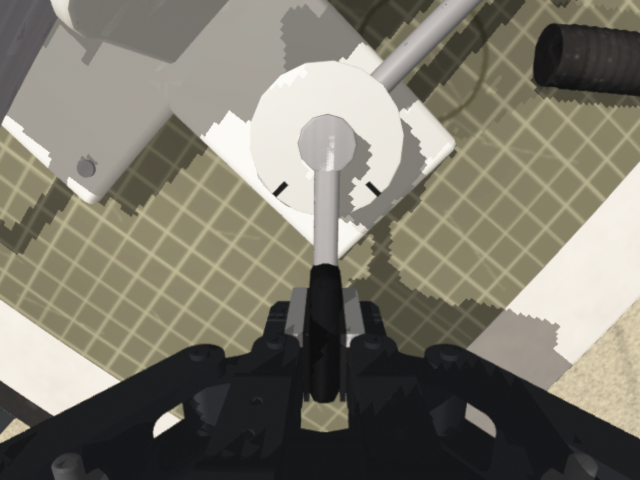

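Request:
{"api": "drive_tool", "payload": {"targets": [{"travel": [0, 0, 0], "dr": [0, 0, 0], "grip": 30}, {"travel": [0, 0, 0], "dr": [0, 0, 0], "grip": 36}, {"travel": [0, 0, 0], "dr": [0, 0, 0], "grip": 36}, {"travel": [0, 0, 30], "dr": [0, 0, 0], "grip": 36}, {"travel": [0, 0, 40], "dr": [0, 0, 0], "grip": 36}, {"travel": [0, 0, 40], "dr": [0, 0, 0], "grip": 36}, {"travel": [0, -20, 40], "dr": [0, 0, 8], "grip": 36}, {"travel": [0, -20, 30], "dr": [0, 0, 8], "grip": 36}, {"travel": [0, -20, 0], "dr": [0, 0, 8], "grip": 36}, {"travel": [0, 0, 0], "dr": [0, 0, 8], "grip": 36}, {"travel": [0, 0, 0], "dr": [0, 0, 0], "grip": 36}, {"travel": [0, 0, 0], "dr": [0, 0, 0], "grip": 36}]}}

```text
time: 52.3
eef_pos: [0.5116, -0.3291, 0.2107]
tcp_rot: [-0.405, 0.407, -0.578, 0.58]
ft_force: [0.4, -0.4, 0.2]
gripper_width: 0.031
```

```bash
python3 look.py w33
python3 - <<'E'
from h import *
cv2.imwrite("pics/sc33.png",camera("scene"))
E
```

```text
[ 0.5118 -0.329   0.2108] 0.0311 [-0.5  0.2 -0.2] 52.35
```

View pics/w33.png

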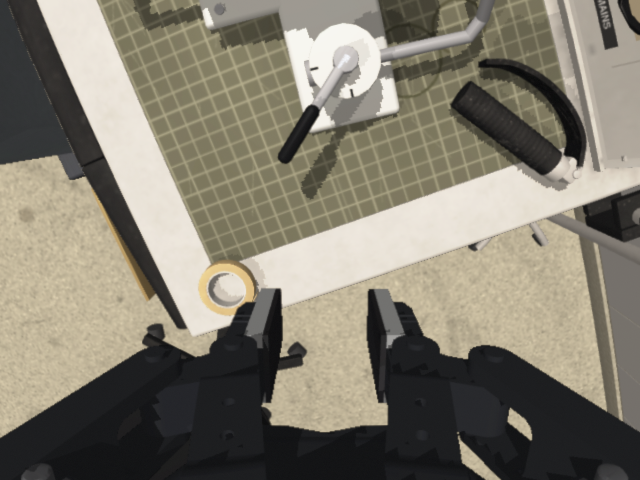

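View pics/sc33.png

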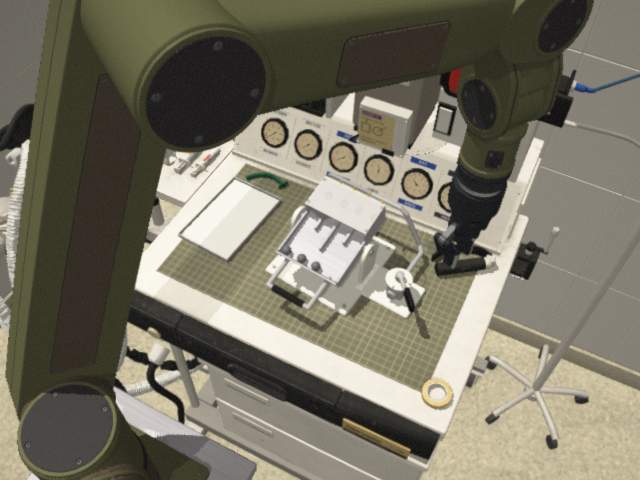

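Run:
```python
from h import *
w=dict(np.load("w33.npz")); crop(cv2.imread("pics/w33.png"),260,10,420,180,4,"w33c.png")
crop(cv2.imread("pics/sc33.png"),250,170,430,320,4.4,"sc33c.png")
```

View pics/w33c.png

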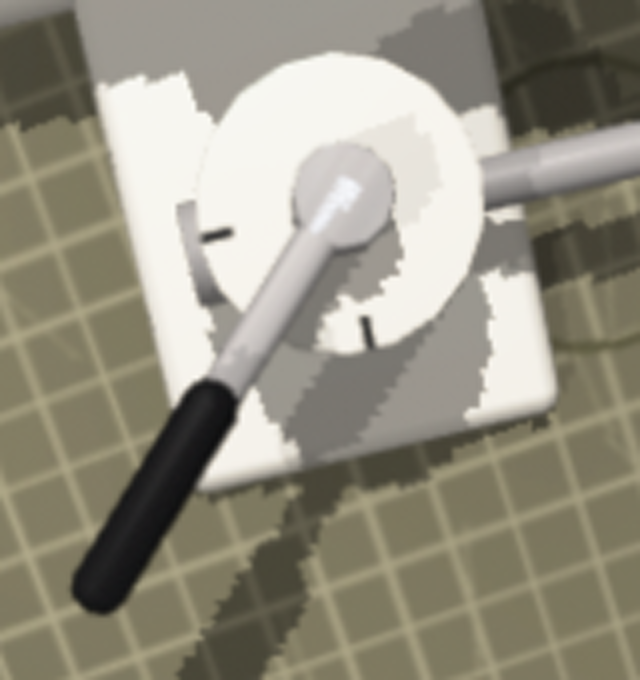

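View pics/sc33c.png

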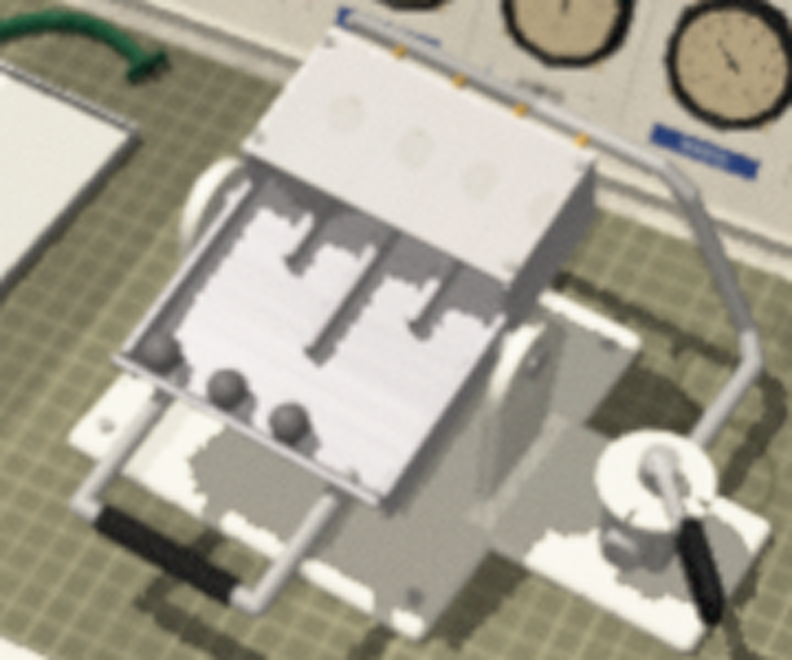

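Run:
```python
from h import *
w=dict(np.load("w33.npz")); psi=-.1123; ex=np.array([np.cos(psi),np.sin(psi)]);ey=np.array([-np.sin(psi),np.cos(psi)])
q=lambda u,v,z:pz(w,260+u/4,10+v/4,z)
a=np.array([.5615,-.2334,0]); h=q(344,193,.065); b=q(217,392,.076); c=q(97,592,.078)
for d in (c-b,c-a,c-h): d=d[:2]; print(np.arctan2(-d@ex,-d@ey),np.linalg.norm(d))
```

```text
0.7936287686858043 0.03937049934721108
0.7972650402785879 0.0791289350993687
0.8020849408419779 0.07927327698437205
```

Run:
```python
from h import *
print(get_obs()["joint_velocities"].round(3)); print(close_job())
```

```text
[ 0.003 -0.002  0.005 -0.004  0.002 -0.008]
the job is handed in; nothing more can be done
None
```

I finished all the steps and handed the job in at about 52 s of the 210 s; no verdict was reported.

- **Spheres:** There were seven in the tray, and all seven went into the channel with the board tipped towards the robot. The first grasp closed above its sphere, because the fingertips sit about 26 mm above the reported TCP. I corrected the height and it held. The last sphere rolled to a spot between lanes 1 and 2, but it went down a lane normally.
- **Board:** I raised the handle to about +0.29 rad. Through the cover, every pocket held a sphere, with one more queued in each of lanes 1 to 3. After I pushed the handle down again, the pictures showed four spheres pocketed and three in the channel.
- **Final tilt:** My fit gave about -0.30 rad, at the end of its range. That fit was looser than the first one, but well below the -0.12 rad limit.
- **Air valve:** I measured the lever at 0.79 to 0.80 rad; the target is 0.785, with 0.68 to 0.89 allowed.
- **Other objects:** The laryngoscope, tape and airway looked unmoved in the last picture, which I checked by eye only. The gripper was clear of everything.

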